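Stow the key machine's tools and lock its carriage for the van

ROBOT

A 7-joint arm with a two-finger parallel gripper is mounted at the origin on the work surface. World frame = base frame: x ahead of the robot, y to its left, z up, the work surface at z = 0. Lengths are in m, angles in rad, forces in N, time in s.
With the tool pointing down it reaches from about 0.4 to 0.85 m from the base axis. Payload 10.4 kg.
Tool frame: the origin (TCP) lies at the very end of the fingers, on their centre line; the grasp point (between the pads) lies 19 mm behind it; z points along the fingers, y is the direction in which the jaws open and shut (so a half turn about z gives the same grasp; the last joint's range is limited). The gripper opens to 87 mm and grips with 3 to 60 N. Pads are 19 mm wide; open, the fingers measure 117 mm over their backs; the gripper's body (75 mm by 190 mm) begins 51 mm behind the grasp point.
Start: joints at [1.233, 0.332, -0.065, 1.46, 0.022, 1.35, -0.088], TCP at [0.194, -0.594, 0.223] pointing down, gripper open.
Joint ranges: [-2.6, 2.6], [-0.5, 2.12], [-1.47, 1.34], [0.16, 2.42], [-1.27, 4.41], [0.06, 2.06], [-2.6, 2.6]. Speed limits (rad/s): [2.22, 2.22, 2.79, 2.79, 3.14, 3.14, 3.14].

INTERFACE

Orientations are given as a unit quaternion [x, y, z, w].
In Python, from bench import r gives the robot as it stands.
- The arm moves only by the tool move_arm, never from a script. Its argument "deltas" is a list of rows, each a list of 5 numbers: the gripper's target within -1 to 1 (fully open at 1, half-way at 0, shut at -1), then the shift along the tool's x, y, z as a fraction of full scale, then the turn about the tool's z as a fraction of full scale. A call has 1 to 12 rows; each row shifts and turns the commanded pose from where the row before left it, along the tool's axes as they then stand; what a row does not reach is not made up. Full scale, the value 1, is 2.5 cm for a shift and 90 degrees for a turn. A row lasts 1/12 s, in which the tool goes at most 41.7 mm and 7.16 degrees, less where a joint would pass 70% of its speed; a pose out of reach is approached as far as the arm can. A call with a number of a shift or a turn outside -1 to 1 is refused whole. A call with a gripper value outside its range is refused whole. The fingers move at their own pace and stop on an object; "squeeze" is the grip in N (left out, the last holds). Time passes only in rows, so rows that do not move let the fingers close. It gives the time, the measured TCP pose, the force and the opening at its end, in the units of the state.
- r.read_state(): the state, without advancing time (a new reading comes with each control period).
- r.camera(name): name is "scene" or "side" or "wrist"; returns the picture (384x512x3 uint8, red, green, blue); there is no depth.
- r.camera_info(name): a dict with "K" (3x3 intrinsics, pixels), "R" (3x3) and "t" (3): a world point X has camera coordinates R X + t; the wrist camera has in their place "hand_eye" (4x4, takes a point from camera to tool coordinates, whose origin is the TCP and whose axes are the flange's). Camera axes: x right, y down, z forward; pixel columns grow to the right and rows downward; lengths in m; the calibration is good to about 2 mm. A picture is of the moment at which its call begins: read the wrist's pose just before it. camera_info takes no time and is no camera call.
- r.close_job(): hands the job in, once; it reports no verdict.
Trained networks look in the newest picture that a camera, given by its name, has taken for a name from the list of things; names that differ only in an ending like _2 or _b are one class to them, and where a whole thing is asked for, a point or a joint stands for the part that bears it (a point fixed in the world has none). Each returns a list of dicts, best first, with "confidence" (0 to 1); they miss things now and then, are a little off and sometimes report something else, mostly with a low value. They report only what shows in the picture. A call takes as long as a camera call.
- r.boxes_of(camera, label): "position" ([x, y, z] in m, in the coordinates of the camera as it stood for that picture, good to about 4 mm: the middle of the surface that is visible of it).
- r.tip_of(camera, label): "position" ([x, y, z] in m, in the coordinates of the camera as it stood for that picture, good to about 4 mm: a listed point, or the origin of a listed thing).
The state is a dict: "time": time; "joint_positions": joint angles; "joint_vel": joint speeds; "joint_torque": joint torques, N m; "ee_pos": TCP position; "eef_rot": TCP orientation; "ft_force": force on the tool from outside, world axes, zero at the start; "torque": the same for the moment, N m; "width": finger opening in m.
Only numpy, scipy, OpenCV 4.12 (cv2) and the standard library are available. Lean on these libraries where they do the work, as an engineer would, in place of code of your own. Each camera call takes 0.05 s, during which the arm holds its last target.

TASK

Make the key-copying machine ready for the van: swing the carriage's lock lever up, slide the carriage (it has a black knob to hold it by) fully left to its stop, lift the lid off the tool well and set it aside, put all the machine's tools that lie on the bench (clamp adapter, setting gauge, T-key, swarf brush, whichever are there) into the well, and fit the lid back flush with the deck. Then slide the carriage fully right to its stop, over the lid, and only then swing the lock lever all the way down again. Leave the other things on the bench where they are.

Things in the scene. Friction and masses are not known exactly. Their poses are not given: they have to be found in the camera images.
- machine: Key-copying machine, fixed on the bench, turned up to 0.12 rad. All lengths in mm. Origin on the bench under it; x away from the robot, y to the robot's left, z up. Dark base, x -110 to 265, y -180 to 175, flat deck 55 above the bench. Motor and cutter, 190 high, stand at x over 128, y 0 to 170: keep off. Carriage guide shaft along y at x 100, end posts 104 high.
- well (a point): Centre of the floor of the tool well, a rectangular recess in the right front of the deck: inside 150 (machine x) by 140 (machine y), 45 deep, floor 10 above the bench; the closed lid leaves 37 of free height, so the tools must lie down in it. At machine (-10, -85, 10); axes as the machine.
- well_rim (a point): Centre of the well's mouth, level with the deck, 55 above the bench. At machine (-10, -85, 55); axes as the machine.
- lid: Loose dark grey lid of the well, 280 g. Plate 174 (x) by 164 (y), 6 thick; under it a locating block 143 x 133 x 8 that drops into the well's mouth with 3.5 to spare all round. Origin: centre of the plate's underside, which rests on the deck; closed, it coincides with well_rim and its x lies along machine x; either way round fits. On a flat surface its origin is 8 above it.
- lid_handle (a point): Middle of the lid's handle, a steel bar over the lid's centre: 80 long along lid x, 14 wide, its top 36 and lower edge 22 above the lid's origin (this point 29). While the carriage is parked on the right it overhangs the lid's left 40 and the lid cannot be lifted; at the left stop it clears the lid by 58.
- carriage (a joint): Travel of the carriage in m along machine +y (to the robot's left): 0 = on its right-hand stop, 0.10 = on its left-hand stop. Slide with about 2 N friction, stays where left. Aluminium slab 110 wide (y), machine x -45 to 115, z 68 to 98, with two key vices and wing nuts up to z 146 at machine x 15 to 62. It covers machine y -45 to 65 when parked on the right.
- carriage_grip (a point): Middle of the carriage's grip, an upright round black knob 30 in diameter on the front part of the carriage, from 106 to 144 above the bench (this point 125). At machine (-18, 10 + travel, 125).
- lock_lever (a joint): Angle of the carriage's lock lever in rad: 0 = level, pointing along machine -y, its nose against a lug on the carriage's front, so that the parked carriage cannot slide left. Swings up to 1.9 (past upright, leaning left); well clear above 0.8. Friction hinge, 0.12 N m, stays where left. Drops home only with the carriage on its right-hand stop (3 to spare).
- lever_pivot (a point): Hinge of the lock lever, at machine (-90, 135, 100); the axis lies along machine x.
- lever_grip (a point): Grip point in the lever's black sleeve, 90 from the pivot: at angle q it lies at machine x -90, y 135 - 90 cos q, z 100 + 90 sin q. Sleeve 16 wide (machine x), 20 high, from 50 to 112 from the pivot; the steel nose ends at 122. The deck lies 35 below the level sleeve; the carriage front 37 behind it.
- mat: Thin black rubber mat, 190 x 190 x 4, fixed on the bench at the right of the machine and turned with it: a clear place to lay the lid. Origin at the centre of its underside, axes as the machine.
- adapter: Machine tool: steel clamp adapter, a ribbed bar 90 x 18, 17 high, 110 g. All tools: origin at the centre of the underside, long axis x, z up; they lie flat on the bench at the left of the machine. May be absent.
- gauge: Machine tool: steel setting gauge, a bar 98 x 16 x 16 with a block 26 wide and 20 high at its +x end, 150 g. May be absent.
- vice_key: Machine tool: dark steel T-key for the vices, shank 12 wide and 13 high, 98 long overall, cross-bar 50 wide at its -x end, 100 g. May be absent.
- swarf_brush: Machine tool: small brush with wooden handle 18 wide and 14 high, 101 long overall with a stiff black head 24 wide, 20 high at the +x end, 50 g. May be absent.
- padlock: Not part of the job, leave it alone: brass padlock lying flat among the tools: body 44 x 45 x 24 with a steel shackle. Origin at the centre of its underside.
- mug: Not part of the job, leave it alone: white mug, 80 across, 92 high. Origin at the centre of its underside.
- spray_can: Not part of the job, leave it alone: can, 54 across, 170 high, upright. Origin at the centre of its underside.
- pin_jar: Not part of the job, leave it alone: small screw-top jar, 64 across, 75 high. Origin at the centre of its underside.
- screwdriver: Not part of the job, leave it alone: screwdriver, 190 long, lying. Origin at the centre of its underside.
- cylinder_box: Not part of the job, leave it alone: cardboard box 100 x 70 x 45. Origin at the centre of its underside.

How it is judged:
By the outcome, as a careful person would: the job done as asked, in the order asked, and still so for the second after the job is handed in, with the robot touching nothing.
Of adapter, gauge, vice_key, swarf_brush only 2 to 4 are there at a start; the rules pass over those that are not, and their reading is None.
At some moment in a run one of adapter, gauge, vice_key, swarf_brush may be knocked a few centimetres aside while the robot is not near it.
Once in a run the grip may slacken for a moment while it holds something.
It also fails if it takes over 210 s, if anything falls off the work surface, if the arm or the gripper's body presses on something with over 40 N, if the wrist force passes 120 N, or if a joint passes its speed limit or range.

## Working session

There is one attempt and no reset: what is moved stays moved. The work goes in short steps, Python scripts to look and compute and a tool call to move; the robot and the scene stay as the last step left them, time stands still between calls to the robot, and variables do not carry over. Pictures are saved under pics/ and viewed, and the job is handed in when it is done.

Besides the shell and the picture viewer there is one more tool, called after "Request:" by a JSON object that holds its "method" and its "body". move_arm: Moves the arm, as the interface text tells. Shift numbers are shares of 2.5 cm and turn numbers shares of 90 degrees, none past 1 either way. Its arguments: {"type":"object","properties":{"deltas":{"type":"array","items":{"type":"array","items":{"type":"number"}}},"squeeze":{"type":"number"}},"required":["deltas"]}

```bash
ls; mkdir -p pics
cat > h.py <<'E'
import numpy as np, cv2
from scipy.spatial.transform import Rotation as Ro
from bench import r
def snap(c,name):
    im=r.camera(c); cv2.imwrite(f'pics/{name}.png',cv2.cvtColor(im,cv2.COLOR_RGB2BGR)); return im
def cam2w(c,p,st=None):
    i=r.camera_info(c); p=np.array(p)
    if 'R' in i and c!='wrist': return np.array(i['R']).T@(p-np.array(i['t']))
    H=np.array(i['hand_eye']); q=H[:3,:3]@p+H[:3,3]
    return Ro.from_quat(st['eef_rot']).apply(q)+np.array(st['ee_pos'])
def find(c,l,f='tip',st=None):
    o=(r.tip_of if f=='tip' else r.boxes_of)(c,l)
    return [(round(d['confidence'],2),np.round(cam2w(c,d['position'],st),4)) for d in o]
def pr():
    s=r.read_state(); print('t',round(s['time'],2),'p',np.round(s['ee_pos'],4),'q',np.round(s['eef_rot'],4),'f',np.round(s['ft_force'],1),'w',round(s['width'],4)); return s
E
python3 - <<'E'
from h import *
s=pr()
print(Ro.from_quat(s['eef_rot']).as_matrix().round(3))
for c in ['scene','side','wrist']:
    snap(c,c+'0')
    print(c)
print(r.camera_info('scene'),r.camera_info('wrist'))
for c in ['scene','side']:
    for l in ['well','well_rim','lid','lid_handle','carriage_grip','lever_pivot','lever_grip','mat','adapter','gauge','vice_key','swarf_brush','padlock','machine']:
        print(c,l,find(c,l)[:2])
pr()
E
```

```text
pics
t 0.0 p [ 0.1934 -0.5939  0.2218] q [ 9.876e-01  1.567e-01 -1.000e-04 -7.000e-04] f [-0.   0.6  0.5] w 0.0871
[[ 0.951  0.31  -0.001]
 [ 0.31  -0.951  0.001]
 [-0.    -0.001 -1.   ]]
scene
side
wrist
{'K': array([[413.98119867,   0.        , 253.14308583],
       [  0.        , 413.98119867, 185.81977322],
       [  0.        ,   0.        ,   1.        ]]), 'R': array([[ 0.2939347 ,  0.95578246,  0.00907037],
       [ 0.69154885, -0.2061042 , -0.69230141],
       [-0.65982011,  0.20976401, -0.72155144]]), 't': array([-0.13471764, -0.32197927,  1.79311731])} {'K': array([[266.86036104,   0.        , 258.33306581],
       [  0.        , 266.86036104, 193.99748461],
       [  0.        ,   0.        ,   1.        ]]), 'hand_eye': array([[ 1.27216912e-03, -9.56175793e-01, -2.92790429e-01,
         8.02488844e-02],
       [ 9.99998983e-01,  1.02780104e-03,  9.88452201e-04,
        -4.19653123e-04],
       [-6.44203758e-04, -2.92791389e-01,  9.56176128e-01,
        -1.63898118e-01],
       [ 0.00000000e+00,  0.00000000e+00,  0.00000000e+00,
         1.00000000e+00]])}
scene well [(0.
[... 1470 characters left out ...]
)), (0.41, array([0.5038, 0.3159, 0.0014]))]
side lever_grip [(0.58, array([ 0.4841, -0.0463,  0.1021]))]
side mat [(0.75, array([ 0.5179, -0.3831,  0.0017])), (0.32, array([ 0.6566, -0.4422, -0.0031]))]
side adapter [(0.92, array([ 0.4254,  0.3879, -0.0015])), (0.36, array([ 0.3908, -0.5507,  0.002 ]))]
side gauge [(0.59, array([ 0.5765,  0.3751, -0.0017]))]
side vice_key [(0.88, array([ 0.4211,  0.2695, -0.0012]))]
side swarf_brush [(0.6, array([ 0.591 ,  0.2461, -0.0022]))]
side padlock [(0.82, array([0.5051, 0.318 , 0.0017]))]
side machine [(0.85, array([ 0.5633, -0.1009, -0.0039]))]
t 1.55 p [ 0.1935 -0.5943  0.2226] q [9.876e-01 1.567e-01 0.000e+00 1.000e-04] f [-0.5  0.1 -0.1] w 0.087
```

View pics/scene0.png

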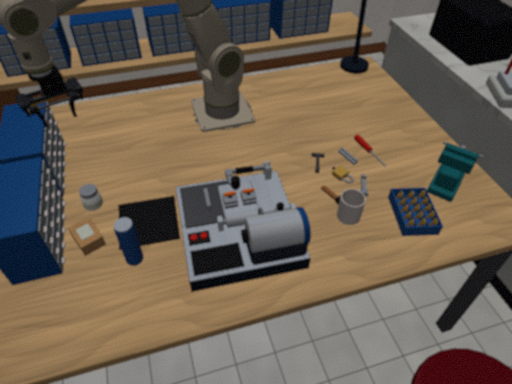

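View pics/side0.png

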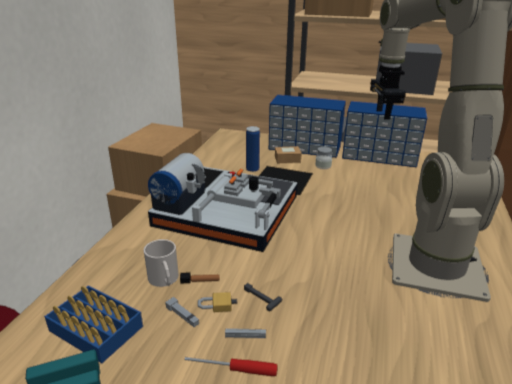

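Run:
```python
import numpy as np
# fit machine pose (ox,oy,yaw) from points
pts=[((-10,-85),(.5477,-.1806)),((-10,-85),(.554,-.1844)),((-10,-85),(.5494,-.1868)),((-10,-85),(.5461,-.187)),((-10,-85),(.5532,-.1885)),((-10,-85),(.5518,-.1805)),
((-18,10),(.5452,-.0871)),((-18,10),(.5479,-.092)),((-90,135),(.4839,.0403)),((-90,135),(.4866,.0396)),((-90,45),(.4815,-.0541)),((-90,45),(.4841,-.0463)),((0,0),(.5669,-.103)),((0,0),(.5633,-.1009))]
A=np.array([p[0] for p in pts])/1e3;B=np.array([p[1] for p in pts])
ca,cb=A.mean(0),B.mean(0);H=(A-ca).T@(B-cb);yaw=np.arctan2(H[0,1]-H[1,0],H[0,0]+H[1,1])
R=np.array([[np.cos(yaw),-np.sin(yaw)],[np.sin(yaw),np.cos(yaw)]]);o=cb-R@ca
print(yaw,o);print((B-(A@R.T+o)).round(4))
```

```text
-0.07017776490598712 [ 0.5661138  -0.10097106]
[[-0.0025  0.0045]
 [ 0.0038  0.0007]
 [-0.0008 -0.0017]
 [-0.0041 -0.0019]
 [ 0.003  -0.0034]
 [ 0.0016  0.0046]
 [-0.0037  0.0026]
 [-0.001  -0.0023]
 [-0.0019  0.0003]
 [ 0.0008 -0.0004]
 [ 0.002  -0.0043]
 [ 0.0046  0.0035]
 [ 0.0008 -0.002 ]
 [-0.0028  0.0001]]
```

The scene picture shows the machine in the centre (190-305, 170-280), with the closed lid at (200,205) and the mat at (148,222). All four tools are present: T-key (318,160), adapter (347,155), brush (330,193) and gauge (363,185). The mug (350,207) stands close to the brush and gauge, and the padlock (342,175) lies among them. The network points fit a machine pose of about (0.566, -0.101), yaw -0.07, with residuals under 5 mm.

```bash
cat >> h.py <<'E'
MO=np.array([0.5661,-0.1010]); MY=-0.070
def m2w(x,y,z=0):
    c,s=np.cos(MY),np.sin(MY); x/=1e3;y/=1e3
    return np.array([MO[0]+c*x-s*y,MO[1]+s*x+c*y,z/1e3])
def w2m(p):
    c,s=np.cos(MY),np.sin(MY); d=np.array(p[:2])-MO
    return np.array([c*d[0]+s*d[1],-s*d[0]+c*d[1]])*1e3
def theta(s):
    m=Ro.from_quat(s['eef_rot']).as_matrix(); return np.arctan2(m[1,0],m[0,0])
def plan(wps,g,vmax=0.9,start=None):
    """wps: list of (xyz TCP, theta, [speed frac]); prints rows"""
    if start is None:
        s=r.read_state(); p=np.array(s['ee_pos']); th=theta(s)
    else: p,th=np.array(start[0]),start[1]
    out=[]
    for w in wps:
        v=w[2] if len(w)>2 else vmax
        q=np.array(w[0]); d=q-p; dt=(w[1]-th+np.pi)%(2*np.pi)-np.pi
        if len(w)>3: dt=w[3]
        n=max(1,int(np.ceil(max(np.linalg.norm(d)/.025/v,abs(dt)/np.radians(6.9)))))
        for i in range(n):
            # exact toward target from rounded sim pose
            dd=(q-p)/(n-i); tt=(th0:=th) 
            rem=((w[1]-th+np.pi)%(2*np.pi)-np.pi) if len(w)<=3 else (w[1]-th)
            if len(w)>3 and i==0: thT=th+dt
            if len(w)>3: rem=thT-th
            rt=rem/(n-i)
            c,s_=np.cos(th),np.sin(th)
            tx=dd[0]*c+dd[1]*s_; ty=dd[0]*s_-dd[1]*c; tz=-dd[2]
            row=[g]+[round(float(a/.025),2)+0.0 for a in (tx,ty,tz)]+[round(float(-rt/(np.pi/2)),3)+0.0]
            a=np.array(row[1:4])*.025
            p=p+np.array([a[0]*c+a[1]*s_,a[0]*s_-a[1]*c,-a[2]]); th=th-row[4]*np.pi/2
            out.append(row)
    for i in range(0,len(out),12):
        print(str(out[i:i+12]).replace(' ',''))
    print('n',len(out))
E
python3 - <<'E'
from h import *
for l in ['spray_can','mug','pin_jar','cylinder_box','screwdriver']:
    for c in ['scene','side']: print(l,c,find(c,l)[:1])
s=pr(); g=m2w(-90,47,0); print(g)
plan([([.3,-.3,.27],1.0),([g[0],g[1],.27],MY+np.pi/2)],-0.08)
E
```

```text
spray_can scene [(0.76, array([ 0.6563, -0.4422, -0.0033]))]
spray_can side [(0.89, array([ 0.6584, -0.438 , -0.0015]))]
mug scene [(0.61, array([0.6882, 0.2602, 0.0013]))]
mug side [(0.67, array([6.915e-01, 2.646e-01, 2.000e-04]))]
pin_jar scene [(0.62, array([ 0.3901, -0.5523,  0.0064]))]
pin_jar side [(0.65, array([ 0.3946, -0.5526, -0.0012]))]
cylinder_box scene [(0.97, array([ 0.5448, -0.5728, -0.005 ]))]
cylinder_box side [(0.73, array([ 0.4264,  0.3871, -0.0044]))]
screwdriver scene [(0.45, array([ 0.4217,  0.4826, -0.0006]))]
screwdriver side [(0.55, array([0.4268, 0.4826, 0.0021]))]
t 2.05 p [ 0.1935 -0.5943  0.2226] q [9.876e-01 1.567e-01 0.000e+00 1.000e-04] f [0.1 0.2 0. ] w 0.0872
[ 0.47960772 -0.04782025  0.        ]
[[-0.08,0.51,-0.66,-0.13,-0.029],[-0.08,0.54,-0.63,-0.13,-0.029],[-0.08,0.57,-0.61,-0.13,-0.029],[-0.08,0.6,-0.58,-0.13,-0.029],[-0.08,0.62,-0.55,-0.13,-0.029],[-0.08,0.65,-0.53,-0.12,-0.029],[-0.08,0.67,-0.5,-0.13,-0.029],[-0.08,0.69,-0.46,-0.12,-0.029],[-0.08,0.72,-0.43,-0.13,-0.029],[-0.08,0.73,-0.4,-0.12,-0.029],[-0.08,0.75,-0.37,-0.13,-0.029],[-0.08,0.77,-0.33,-0.12,-0.029]]
[[-0.08,0.78,-0.3,-0.13,-0.029],[-0.08,0.8,-0.26,-0.12,-0.03],[-0.08,0.8,-0.22,-0.13,-0.029],[-0.08,0.88,0.04,0.0,-0.023],[-0.08,0.88,0.07,0.0,-0.023],[-0.08,0.88,0.11,0.0,-0.023],[-0.08,0.87,0.14,0.0,-0.023],[-0.08,0.87,0.17,0.0,-0.023],[-0.08,0.86,0.2,0.0,-0.023],[-0.08,0.85,0.23,0.0,-0.023],[-0.08,0.85,0.26,0.0,-0.023],[-0.08,0.84,0.29,0.0,-0.023]]
[[-0.08,0.82,0.32,0.0,-0.022],[-0.08,0.81,0.35,0.0,-0.023],[-0.08,0.8,0.38,0.0,-0.022],[-0.08,0.79,0.41,0.0,-0.023],[-0.08,0.77,0.44,0.0,-0.022]]
n 29
```

Request:
{"method": "move_arm", "body": {"deltas": [[-0.08, 0.51, -0.66, -0.13, -0.029], [-0.08, 0.54, -0.63, -0.13, -0.029], [-0.08, 0.57, -0.61, -0.13, -0.029], [-0.08, 0.6, -0.58, -0.13, -0.029], [-0.08, 0.62, -0.55, -0.13, -0.029], [-0.08, 0.65, -0.53, -0.12, -0.029], [-0.08, 0.67, -0.5, -0.13, -0.029], [-0.08, 0.69, -0.46, -0.12, -0.029], [-0.08, 0.72, -0.43, -0.13, -0.029], [-0.08, 0.73, -0.4, -0.12, -0.029], [-0.08, 0.75, -0.37, -0.13, -0.029], [-0.08, 0.77, -0.33, -0.12, -0.029]], "squeeze": 15}}

```text
time: 3.05
ee_pos: [0.2788, -0.358, 0.2609]
eef_rot: [0.908, 0.419, -0.0, 0.0]
ft_force: [0.2, -0.4, -0.4]
width: 0.0404
```

Request:
{"method": "move_arm", "body": {"deltas": [[-0.08, 0.78, -0.3, -0.13, -0.029], [-0.08, 0.8, -0.26, -0.12, -0.03], [-0.08, 0.8, -0.22, -0.13, -0.029], [-0.08, 0.88, 0.04, 0.0, -0.023], [-0.08, 0.88, 0.07, 0.0, -0.023], [-0.08, 0.88, 0.11, 0.0, -0.023], [-0.08, 0.87, 0.14, 0.0, -0.023], [-0.08, 0.87, 0.17, 0.0, -0.023], [-0.08, 0.86, 0.2, 0.0, -0.023], [-0.08, 0.85, 0.23, 0.0, -0.023], [-0.08, 0.85, 0.26, 0.0, -0.023], [-0.08, 0.84, 0.29, 0.0, -0.023]]}}

```text
time: 4.05
ee_pos: [0.4157, -0.1362, 0.2703]
eef_rot: [0.788, 0.616, 0.0, 0.0]
ft_force: [0.4, -0.2, -1.0]
width: 0.0403
```

Request:
{"method": "move_arm", "body": {"deltas": [[-0.08, 0.82, 0.32, 0.0, -0.022], [-0.08, 0.81, 0.35, 0.0, -0.023], [-0.08, 0.8, 0.38, 0.0, -0.022], [-0.08, 0.79, 0.41, 0.0, -0.023], [-0.08, 0.77, 0.44, 0.0, -0.022]]}}

```text
time: 4.47
ee_pos: [0.4799, -0.0461, 0.2703]
eef_rot: [0.73, 0.683, 0.0, 0.0]
ft_force: [0.1, -0.5, 1.0]
width: 0.04
```

Run:
```python
from h import *
s=pr(); print(theta(s), np.round(s['joint_positions'],2))
snap('wrist','w1')
for l in ['lever_grip','lever_pivot','carriage_grip','lid_handle','well_rim']:
    f=find('wrist',l,st=s)[:1]; print(l,f, [w2m(x[1]) for x in f])
```

```text
t 4.47 p [ 0.4799 -0.0461  0.2703] q [7.304e-01 6.830e-01 1.000e-04 2.000e-04] f [ 0.1 -0.5  1. ] w 0.04
1.5037815778546915 [ 0.7   0.03 -0.7   1.72  0.02  1.4  -0.07]
lever_grip [(0.91, array([ 0.4791, -0.0467,  0.108 ]))] [array([-90.58483363,  48.0819916 ])]
lever_pivot [(0.9, array([0.4847, 0.0395, 0.1031]))] [array([-91.02762147, 134.46256776])]
carriage_grip [(0.59, array([ 0.5494, -0.087 ,  0.1271]))] [array([-17.63830157,  12.79766845])]
lid_handle [(0.58, array([ 0.5544, -0.1877,  0.0832]))] [array([ -5.60730184, -87.30600304])]
well_rim [] []
```

View pics/w1.png

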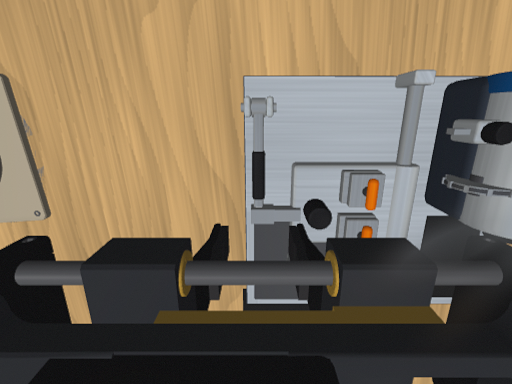

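The wrist view shows the lever pivot at (258,108) and the sleeve at (258,175), straight below it, so the yaw is confirmed. The black knob is at (317,214). Next I descend and grip the sleeve.

Run:
```python
from h import *
T=MY+np.pi/2
plan([(m2w(-90,50,130),T),(m2w(-90,50,85),T,.5)],-0.08)
print('arc')
st=(m2w(-90,50,85),T); Rr=85
w=[]
for q in np.arange(0.1,1.55,.1): w.append((m2w(-90,135-Rr*np.cos(q),100+Rr*np.sin(q)+4*np.cos(q)-19),T,.5))
plan(w,-1,start=st)
```

```text
[[-0.08,0.02,0.0,0.8,0.0],[-0.08,0.02,0.0,0.8,0.0],[-0.08,0.02,0.0,0.8,0.0],[-0.08,0.02,0.01,0.8,0.0],[-0.08,0.02,0.0,0.8,0.0],[-0.08,0.02,0.01,0.8,0.0],[-0.08,0.02,0.0,0.8,-0.001],[-0.08,0.0,0.0,0.45,0.0],[-0.08,0.0,0.0,0.45,0.0],[-0.08,0.0,0.0,0.45,0.0],[-0.08,0.0,0.0,0.45,0.0]]
n 11
arc
[[-1,0.02,0.0,-0.34,0.0],[-1,0.05,0.0,-0.33,0.0],[-1,0.08,0.0,-0.33,0.0],[-1,0.12,0.0,-0.31,0.0],[-1,0.15,0.0,-0.3,0.0],[-1,0.17,0.0,-0.28,0.0],[-1,0.21,0.0,-0.26,0.0],[-1,0.23,0.0,-0.24,0.0],[-1,0.26,0.0,-0.21,0.0],[-1,0.27,0.0,-0.19,0.0],[-1,0.3,0.0,-0.15,0.0],[-1,0.31,0.0,-0.13,0.0]]
[[-1,0.32,0.0,-0.09,0.0],[-1,0.33,0.0,-0.06,0.0],[-1,0.34,0.0,-0.02,0.0]]
n 15
```

Request:
{"method": "move_arm", "body": {"deltas": [[-0.08, 0.02, 0.0, 0.8, 0.0], [-0.08, 0.02, 0.0, 0.8, 0.0], [-0.08, 0.02, 0.0, 0.8, 0.0], [-0.08, 0.02, 0.01, 0.8, 0.0], [-0.08, 0.02, 0.0, 0.8, 0.0], [-0.08, 0.02, 0.01, 0.8, 0.0], [-0.08, 0.02, 0.0, 0.8, 0.0], [-0.08, 0.0, 0.0, 0.45, 0.0], [-0.08, 0.0, 0.0, 0.45, 0.0], [-0.08, 0.0, 0.0, 0.45, 0.0], [-0.08, 0.0, 0.0, 0.45, 0.0]]}}

```text
time: 5.68
ee_pos: [0.4806, -0.0447, 0.0847]
eef_rot: [0.732, 0.682, 0.0, 0.001]
ft_force: [0.6, 0.4, 0.3]
width: 0.0401
```

Request:
{"method": "move_arm", "body": {"deltas": [[-1, 0, 0, 0, 0], [-1, 0, 0, 0, 0], [-1, 0, 0, 0, 0], [-1, 0, 0, 0, 0]]}}

```text
time: 6.02
ee_pos: [0.4808, -0.0444, 0.0858]
eef_rot: [0.731, 0.682, 0.0, 0.001]
ft_force: [-0.0, -0.8, -0.0]
width: 0.0212
```

Request:
{"method": "move_arm", "body": {"deltas": [[-1, 0, 0, 0, 0], [-1, 0, 0, 0, 0], [-1, 0, 0, 0, 0], [-1, 0, 0, 0, 0]]}}

```text
time: 6.35
ee_pos: [0.48, -0.0443, 0.0852]
eef_rot: [0.731, 0.682, -0.0, -0.0]
ft_force: [-3.5, 0.9, 2.5]
width: 0.0162
```

Request:
{"method": "move_arm", "body": {"deltas": [[-1, 0.02, 0.0, -0.34, 0.0], [-1, 0.05, 0.0, -0.33, 0.0], [-1, 0.08, 0.0, -0.33, 0.0], [-1, 0.12, 0.0, -0.31, 0.0], [-1, 0.15, 0.0, -0.3, 0.0], [-1, 0.17, 0.0, -0.28, 0.0]]}}

```text
time: 6.85
ee_pos: [0.4809, -0.0296, 0.1331]
eef_rot: [0.732, 0.682, -0.0, 0.0]
ft_force: [-2.5, -0.4, -3.8]
width: 0.0161
```

Request:
{"method": "move_arm", "body": {"deltas": [[-1, 0.21, 0.0, -0.26, 0.0], [-1, 0.23, 0.0, -0.24, 0.0], [-1, 0.26, 0.0, -0.21, 0.0], [-1, 0.27, 0.0, -0.19, 0.0], [-1, 0.3, 0.0, -0.15, 0.0], [-1, 0.31, 0.0, -0.13, 0.0], [-1, 0.32, 0.0, -0.09, 0.0], [-1, 0.33, 0.0, -0.06, 0.0], [-1, 0.34, 0.0, -0.02, 0.0], [-1, 0.0, 0.0, 0.0, 0.0]]}}

```text
time: 7.68
ee_pos: [0.4855, 0.0361, 0.1671]
eef_rot: [0.731, 0.682, -0.0, 0.0]
ft_force: [-7.2, -0.7, 5.4]
width: 0.0161
```

Request:
{"method": "move_arm", "body": {"deltas": [[-0.08, 0, 0, 0, 0], [-0.08, 0, 0, 0, 0], [-0.08, 0, 0, 0, 0], [-0.08, 0, 0, -0.5, 0], [-0.08, 0, 0, -0.9, 0], [-0.08, 0, 0, -0.9, 0]]}}

```text
time: 8.18
ee_pos: [0.4857, 0.0347, 0.2242]
eef_rot: [0.731, 0.682, 0.0, -0.0]
ft_force: [0.8, -0.3, 0.2]
width: 0.0388
```

Run:
```python
from h import *
s=pr(); snap('side','s2')
for l in ['lever_grip','carriage_grip']: print(l,[(a,w2m(x),x[2]) for a,x in find('side',l)[:2]])
k=m2w(-18,10,110); k=m2w(-18,10,0)
plan([(m2w(-60,60,230),MY,0.8),(m2w(-18,10,180),MY),(m2w(-18,10,108),MY,.7)],1)
```

```text
t 8.18 p [0.4857 0.0347 0.2242] q [ 7.314e-01  6.819e-01  1.000e-04 -3.000e-04] f [ 0.8 -0.3  0.2] w 0.0388
lever_grip [(0.67, array([-143.72365148, -460.78089371]), np.float64(-0.0027)), (0.55, array([-89.47935709, 125.24829202]), np.float64(0.1893))]
carriage_grip [(0.66, array([-18.54676198,  10.02734362]), np.float64(0.1255))]
[[1,-0.2,0.08,-0.01,0.071],[1,-0.19,0.1,-0.01,0.071],[1,-0.18,0.12,-0.01,0.071],[1,-0.16,0.14,-0.01,0.072],[1,-0.14,0.16,-0.01,0.071],[1,-0.13,0.18,-0.02,0.072],[1,-0.11,0.19,-0.01,0.071],[1,-0.08,0.2,-0.02,0.072],[1,-0.06,0.21,-0.01,0.071],[1,-0.04,0.21,-0.02,0.072],[1,-0.01,0.21,-0.01,0.071],[1,0.01,0.21,-0.02,0.072]]
[[1,0.03,0.21,-0.01,0.071],[1,0.06,0.21,-0.02,0.072],[1,0.42,0.5,0.5,0.0],[1,0.42,0.5,0.5,0.0],[1,0.42,0.5,0.5,0.0],[1,0.42,0.5,0.5,0.0],[1,0.0,0.0,0.58,0.0],[1,0.0,0.0,0.58,0.0],[1,0.0,0.0,0.57,0.0],[1,0.0,0.0,0.58,0.0],[1,0.0,0.0,0.57,0.0]]
n 23
```

View pics/s2.png

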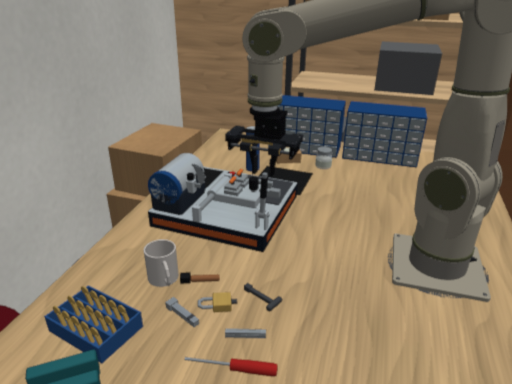

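The side picture shows the lever standing upright at (264,205), at about 1.45 rad. I rise off its tip, turn, and go for the knob.

Request:
{"method": "move_arm", "body": {"deltas": [[1, 0, 0, -0.5, 0], [1, 0, 0, -0.5, 0], [1, -0.2, 0.08, -0.01, 0.071], [1, -0.19, 0.1, -0.01, 0.071], [1, -0.18, 0.12, -0.01, 0.071], [1, -0.16, 0.14, -0.01, 0.072], [1, -0.14, 0.16, -0.01, 0.071], [1, -0.13, 0.18, -0.02, 0.072], [1, -0.11, 0.19, -0.01, 0.071], [1, -0.08, 0.2, -0.02, 0.072], [1, -0.06, 0.21, -0.01, 0.071], [1, -0.04, 0.21, -0.02, 0.072]]}}

```text
time: 9.33
ee_pos: [0.5023, -0.0171, 0.2509]
eef_rot: [0.983, 0.186, -0.0, -0.0]
ft_force: [0.1, 0.3, 0.7]
width: 0.0868
```

Request:
{"method": "move_arm", "body": {"deltas": [[1, -0.01, 0.21, -0.01, 0.071], [1, 0.01, 0.21, -0.02, 0.072], [1, 0.03, 0.21, -0.01, 0.071], [1, 0.06, 0.21, -0.02, 0.072], [1, 0.42, 0.5, 0.5, 0.0], [1, 0.42, 0.5, 0.5, 0.0], [1, 0.42, 0.5, 0.5, 0.0], [1, 0.42, 0.5, 0.5, 0.0], [1, 0.0, 0.0, 0, 0.0], [1, 0.0, 0.0, 0, 0.0]]}}

```text
time: 10.17
ee_pos: [0.5469, -0.0902, 0.2017]
eef_rot: [0.999, -0.036, -0.001, -0.001]
ft_force: [-0.5, 0.5, -0.6]
width: 0.0867
```

Run:
```python
from h import *
s=pr(); print(theta(s), np.round(s['joint_positions'],2))
snap('wrist','w2')
for l in ['carriage_grip','lid_handle']: print(l,[(a,w2m(x),x[2]) for a,x in find('wrist',l,st=s)[:2]])
plan([(m2w(-18,10,108),MY,.7)],1)
plan([(m2w(-18,114,108),MY,.4)],-1,start=(m2w(-18,10,108),MY))
```

```text
t 10.17 p [ 0.5469 -0.0902  0.2017] q [ 9.994e-01 -3.560e-02 -1.300e-03 -5.000e-04] f [-0.5  0.5 -0.6] w 0.0867
-0.07114811431929251 [ 0.6   0.24 -0.6   1.65  0.14  1.29 -1.67]
carriage_grip [(0.9, array([-18.55891544,  11.63041951]), np.float64(0.1256)), (0.7, array([ -4.99111244, -84.65641616]), np.float64(0.0839))]
lid_handle [(0.98, array([ -3.99723167, -87.39360468]), np.float64(0.0837)), (0.16, array([-12.94721353, -88.42211071]), np.float64(0.0606))]
[[1,0.01,0.01,0.64,0.0],[1,0.01,0.0,0.64,0.0],[1,0.01,0.01,0.64,0.0],[1,0.01,0.0,0.64,0.0],[1,0.01,0.01,0.64,0.0],[1,0.01,0.0,0.63,0.001]]
n 6
[[-1,0.0,-0.38,0.0,0.0],[-1,0.0,-0.38,0.0,0.0],[-1,0.0,-0.38,0.0,0.0],[-1,0.0,-0.38,0.0,0.0],[-1,0.0,-0.38,0.0,0.0],[-1,0.0,-0.38,0.0,0.0],[-1,0.0,-0.38,0.0,0.0],[-1,0.0,-0.37,0.0,0.0],[-1,0.0,-0.38,0.0,0.0],[-1,0.0,-0.37,0.0,0.0],[-1,0.0,-0.38,0.0,0.0]]
n 11
```

View pics/w2.png

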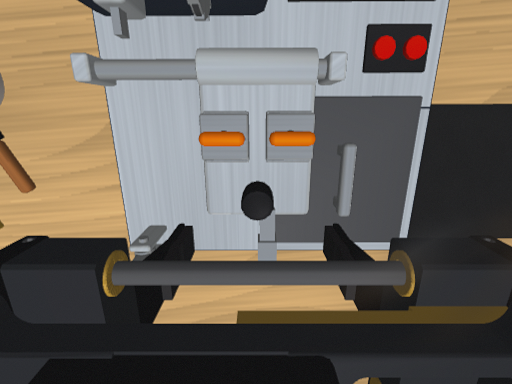

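The knob is centred at (258,200), the lid handle is at (347,180) and the lever is out of the way at (148,240). I descend, grip and slide left.

Request:
{"method": "move_arm", "body": {"deltas": [[1, 0.01, 0.01, 0.64, 0.0], [1, 0.01, 0.0, 0.64, 0.0], [1, 0.01, 0.01, 0.64, 0.0], [1, 0.01, 0.0, 0.64, 0.0], [1, 0.01, 0.01, 0.64, 0.0], [1, 0.01, 0.0, 0.63, 0.001], [-1, 0, 0, 0, 0], [-1, 0, 0, 0, 0], [-1, 0, 0, 0, 0], [-1, 0, 0, 0, 0], [-1, 0, 0, 0, 0], [-1, 0, 0, 0, 0]]}}

```text
time: 11.32
ee_pos: [0.5493, -0.0908, 0.1083]
eef_rot: [0.999, -0.036, 0.001, 0.0]
ft_force: [0.2, 0.9, -1.3]
width: 0.055
```

Request:
{"method": "move_arm", "body": {"deltas": [[-1, 0, 0, 0, 0], [-1, 0, 0, 0, 0], [-1, 0, 0, 0, 0], [-1, 0, 0, 0, 0], [-1, 0, 0, 0, 0], [-1, 0, 0, 0, 0], [-1, 0, 0, 0, 0]]}}

```text
time: 11.9
ee_pos: [0.549, -0.0893, 0.1076]
eef_rot: [0.999, -0.035, 0.0, -0.001]
ft_force: [0.2, 4.9, 0.8]
width: 0.0298
```

Request:
{"method": "move_arm", "body": {"deltas": [[-1, 0.0, -0.38, 0.0, 0.0], [-1, 0.0, -0.38, 0.0, 0.0], [-1, 0.0, -0.38, 0.0, 0.0], [-1, 0.0, -0.38, 0.0, 0.0], [-1, 0.0, -0.38, 0.0, 0.0], [-1, 0.0, -0.38, 0.0, 0.0], [-1, 0.0, -0.38, 0.0, 0.0], [-1, 0.0, -0.37, 0.0, 0.0], [-1, 0.0, -0.38, 0.0, 0.0], [-1, 0.0, -0.37, 0.0, 0.0], [-1, 0.0, -0.38, 0.0, 0.0], [-1, 0, 0, 0, 0]]}}

```text
time: 12.9
ee_pos: [0.5559, 0.0106, 0.1074]
eef_rot: [0.999, -0.036, -0.001, 0.003]
ft_force: [-6.4, -6.5, 6.2]
width: 0.0297
```

Request:
{"method": "move_arm", "body": {"deltas": [[-1, 0.0, -0.15, 0.0, 0.0], [-1, 0.0, -0.15, 0.0, 0.0], [-1, 0, 0, 0, 0]]}}

```text
time: 13.15
ee_pos: [0.5561, 0.0126, 0.1073]
eef_rot: [0.999, -0.039, -0.001, 0.005]
ft_force: [-9.0, -29.5, 10.4]
width: 0.0332
```

Run:
```python
from h import *
s=pr(); print(w2m(s['ee_pos']))
plan([(m2w(-18,111,180),MY,.8),(m2w(-8,-85,180),MY),(m2w(-8,-85,64.5),MY,.8)],1,start=(s['ee_pos'],theta(s)))
```

```text
t 13.15 p [0.5561 0.0126 0.1073] q [ 0.9992 -0.039  -0.0013  0.0053] f [ -9.  -29.5  10.4] w 0.0332
[-17.93186867 112.59827444]
[[1,0.0,0.02,-0.73,-0.001],[1,0.0,0.01,-0.73,-0.001],[1,0.0,0.02,-0.72,-0.002],[1,0.0,0.01,-0.73,-0.001],[1,0.04,0.87,0.0,0.0],[1,0.04,0.87,0.0,0.0],[1,0.05,0.87,0.0,0.0],[1,0.04,0.87,0.0,0.0],[1,0.05,0.87,0.0,0.0],[1,0.04,0.87,0.0,0.0],[1,0.05,0.87,0.0,0.0],[1,0.04,0.88,0.0,0.0]]
[[1,0.05,0.87,0.0,0.0],[1,0.0,0.0,0.77,0.0],[1,0.0,0.0,0.77,0.0],[1,0.0,0.0,0.77,0.0],[1,0.0,0.0,0.77,0.0],[1,0.0,0.0,0.77,0.0],[1,0.0,0.0,0.77,0.0]]
n 19
```

Request:
{"method": "move_arm", "body": {"deltas": [[1, 0, 0.25, 0, 0], [1, 0, 0, 0, 0], [1, 0, 0, 0, 0], [1, 0, 0, 0, 0], [1, 0.0, 0.02, -0.73, -0.001], [1, 0.0, 0.01, -0.73, -0.001], [1, 0.0, 0.02, -0.72, -0.002], [1, 0.0, 0.01, -0.73, -0.001], [1, 0.04, 0.87, 0.0, 0.0], [1, 0.04, 0.87, 0.0, 0.0], [1, 0.05, 0.87, 0.0, 0.0], [1, 0.04, 0.87, 0.0, 0.0]]}}

```text
time: 14.15
ee_pos: [0.5553, -0.074, 0.1804]
eef_rot: [1.0, -0.031, 0.0, -0.0]
ft_force: [-0.1, -1.0, 0.3]
width: 0.0868
```

Request:
{"method": "move_arm", "body": {"deltas": [[1, 0.05, 0.87, 0.0, 0.0], [1, 0.04, 0.87, 0.0, 0.0], [1, 0.05, 0.87, 0.0, 0.0], [1, 0.04, 0.88, 0.0, 0.0], [1, 0.05, 0.87, 0.0, 0.0], [1, 0, 0, 0, 0], [1, 0, 0, 0, 0]]}}

```text
time: 14.73
ee_pos: [0.554, -0.1837, 0.18]
eef_rot: [0.999, -0.032, 0.0, -0.0]
ft_force: [-0.2, 1.0, -0.3]
width: 0.0871
```

Run:
```python
from h import *
s=pr(); print(w2m(s['ee_pos']),theta(s))
snap('wrist','w3')
for l in ['carriage_grip','lid_handle','lid','mat']: print(l,[(a,w2m(x),x[2]) for a,x in find('wrist',l,st=s)[:2]])
snap('scene','sc3')
for l in ['carriage_grip','lid_handle']: print(l,[(a,w2m(x),x[2]) for a,x in find('scene',l,st=s)[:2]])
plan([(m2w(-8,-85,66),MY,.8)],1,start=(s['ee_pos'],theta(s)))
```

```text
t 14.73 p [ 0.554  -0.1837  0.18  ] q [ 9.995e-01 -3.250e-02  0.000e+00 -3.000e-04] f [-0.2  1.  -0.3] w 0.0871
[ -6.30514421 -83.39499721] -0.06497984806111322
carriage_grip [(0.56, array([-16.69781423, 110.90371049]), np.float64(0.1227))]
lid_handle [(0.65, array([ -3.55257533, -85.15702677]), np.float64(0.0843))]
lid [(0.89, array([ -9.27209851, -89.36737766]), np.float64(0.0597))]
mat [(0.62, array([ -28.50679036, -283.9893359 ]), np.float64(0.0017))]
carriage_grip [(0.91, array([-24.52767203, 111.05644198]), np.float64(0.1217))]
lid_handle [(0.93, array([ -7.40289364, -87.43190016]), np.float64(0.0872))]
[[1,-0.01,0.01,0.76,0.001],[1,-0.01,0.01,0.76,0.0],[1,-0.01,0.01,0.76,0.001],[1,-0.01,0.01,0.76,0.0],[1,-0.01,0.01,0.76,0.001],[1,-0.02,0.01,0.76,0.0]]
n 6
```

View pics/w3.png

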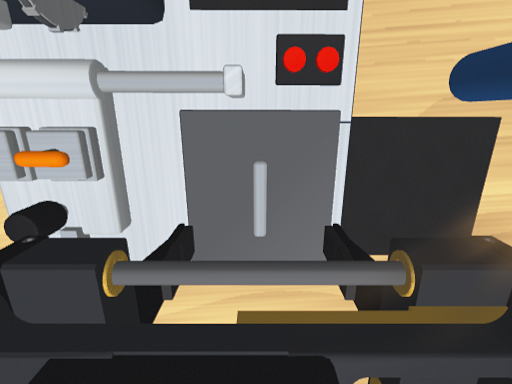

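The lid is clear of the carriage (180-340, 110-260), with its handle upright at (260,200) and the mat at (420,180).

Request:
{"method": "move_arm", "body": {"deltas": [[1, -0.01, 0.01, 0.76, 0.001], [1, -0.01, 0.01, 0.76, 0.0], [1, -0.01, 0.01, 0.76, 0.001], [1, -0.01, 0.01, 0.76, 0.0], [1, -0.01, 0.01, 0.76, 0.001], [1, -0.02, 0.01, 0.76, 0.0], [-1, 0, 0, 0, 0], [-1, 0, 0, 0, 0], [-1, 0, 0, 0, 0], [-1, 0, 0, 0, 0], [-1, 0, 0, 0, 0], [-1, 0, 0, 0, 0]], "squeeze": 35}}

```text
time: 16.13
ee_pos: [0.5524, -0.1851, 0.0672]
eef_rot: [0.999, -0.034, 0.001, 0.0]
ft_force: [0.1, 0.2, -0.2]
width: 0.055
```

Request:
{"method": "move_arm", "body": {"deltas": [[-1, 0, 0, 0, 0], [-1, 0, 0, 0, 0], [-1, 0, 0, 0, 0], [-1, 0, 0, 0, 0], [-1, 0, 0, 0, 0], [-1, 0, 0, 0, 0], [-1, 0, 0, 0, 0], [-1, 0, 0, 0, 0], [-1, 0, 0, 0, 0], [-1, 0, 0, 0, 0]]}}

```text
time: 16.97
ee_pos: [0.552, -0.1849, 0.0663]
eef_rot: [0.999, -0.034, 0.0, 0.0]
ft_force: [-0.1, 0.2, -0.3]
width: 0.0135
```

Run:
```python
from h import *
s=pr(); print(w2m(s['ee_pos']),theta(s))
for c in ['scene','side']:
  for p in [[.52,-.3815],[.518,-.3831]]: print(w2m(p))
  break
print(w2m([.657,-.44]))
p=w2m(s['ee_pos'])
plan([(m2w(p[0],p[1],100),MY,.3),(m2w(p[0],p[1],150),MY,.7),(m2w(-28,-281,150),MY,.6),(m2w(-28,-281,40),MY,.6),(m2w(-28,-281,24),MY,.2)],-1)
```

```text
t 16.97 p [ 0.552  -0.1849  0.0663] q [ 0.9994 -0.0342  0.      0.    ] f [-0.1  0.2 -0.3] w 0.0135
[ -8.22851297 -84.65765133] -0.06838458455103492
[ -26.36813243 -283.03742083]
[ -28.25132588 -284.77338813]
[ 114.38801117 -331.81198426]
[[-1,0.0,0.0,-0.27,0.0],[-1,0.0,0.0,-0.27,0.0],[-1,0.0,0.0,-0.27,0.0],[-1,0.0,0.0,-0.27,0.001],[-1,0.0,0.0,-0.27,0.0],[-1,0.0,0.0,-0.67,0.0],[-1,0.0,0.0,-0.66,0.0],[-1,0.0,0.0,-0.67,0.0],[-1,-0.06,0.56,0.0,0.0],[-1,-0.06,0.56,0.0,0.0],[-1,-0.06,0.56,0.0,0.0],[-1,-0.06,0.56,0.0,0.0]]
[[-1,-0.06,0.56,0.0,0.0],[-1,-0.05,0.56,0.0,0.0],[-1,-0.06,0.56,0.0,0.0],[-1,-0.05,0.56,0.0,0.0],[-1,-0.06,0.56,0.0,0.0],[-1,-0.05,0.56,0.0,0.0],[-1,-0.06,0.56,0.0,0.0],[-1,-0.05,0.56,0.0,0.0],[-1,-0.06,0.57,0.0,0.0],[-1,-0.05,0.56,0.0,0.0],[-1,0.0,0.0,0.55,0.0],[-1,0.0,0.0,0.55,0.0]]
[[-1,0.0,0.0,0.55,0.0],[-1,0.0,0.0,0.55,0.0],[-1,0.0,0.0,0.55,0.0],[-1,0.0,0.0,0.55,0.0],[-1,0.0,0.0,0.55,0.0],[-1,0.0,0.0,0.55,0.0],[-1,0.0,0.0,0.16,0.0],[-1,0.0,0.0,0.16,0.0],[-1,0.0,0.0,0.16,0.0],[-1,0.0,0.0,0.16,0.0]]
n 34
```

Request:
{"method": "move_arm", "body": {"deltas": [[-1, 0.0, 0.0, -0.27, 0.0], [-1, 0.0, 0.0, -0.27, 0.0], [-1, 0.0, 0.0, -0.27, 0.0], [-1, 0.0, 0.0, -0.27, 0.001], [-1, 0.0, 0.0, -0.27, 0.0], [-1, 0.0, 0.0, -0.67, 0.0], [-1, 0.0, 0.0, -0.66, 0.0], [-1, 0.0, 0.0, -0.67, 0.0]]}}

```text
time: 17.63
ee_pos: [0.5519, -0.1848, 0.1513]
eef_rot: [0.999, -0.035, 0.0, 0.0]
ft_force: [0.6, 0.2, -2.2]
width: 0.0139
```

Run:
```python
from h import *
s=pr();snap('side','s4'); snap('wrist','w4')
```

```text
t 17.63 p [ 0.5519 -0.1848  0.1513] q [ 0.9994 -0.035   0.      0.    ] f [ 0.6  0.2 -2.2] w 0.0139
```

View pics/w4.png

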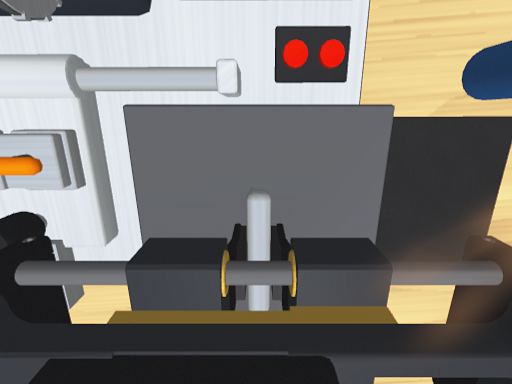

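The lid is up at (124-394, 105+), level and gripped by its handle (258,250). Now I take it to the mat.

Request:
{"method": "move_arm", "body": {"deltas": [[-1, -0.06, 0.56, 0.0, 0.0], [-1, -0.06, 0.56, 0.0, 0.0], [-1, -0.06, 0.56, 0.0, 0.0], [-1, -0.06, 0.56, 0.0, 0.0], [-1, -0.06, 0.56, 0.0, 0.0], [-1, -0.05, 0.56, 0.0, 0.0], [-1, -0.06, 0.56, 0.0, 0.0], [-1, -0.05, 0.56, 0.0, 0.0], [-1, -0.06, 0.56, 0.0, 0.0], [-1, -0.05, 0.56, 0.0, 0.0], [-1, -0.06, 0.56, 0.0, 0.0], [-1, -0.05, 0.56, 0.0, 0.0]]}}

```text
time: 18.73
ee_pos: [0.523, -0.3527, 0.15]
eef_rot: [0.999, -0.035, -0.0, 0.0]
ft_force: [-0.2, -0.3, -2.1]
width: 0.0136
```

Request:
{"method": "move_arm", "body": {"deltas": [[-1, -0.06, 0.57, 0.0, 0.0], [-1, -0.05, 0.56, 0.0, 0.0], [-1, 0.0, 0.0, 0.55, 0.0], [-1, 0.0, 0.0, 0.55, 0.0], [-1, 0.0, 0.0, 0.55, 0.0], [-1, 0.0, 0.0, 0.55, 0.0], [-1, 0.0, 0.0, 0.55, 0.0], [-1, 0.0, 0.0, 0.55, 0.0], [-1, 0.0, 0.0, 0.55, 0.0], [-1, 0, 0, 0, 0]]}}

```text
time: 19.57
ee_pos: [0.5169, -0.3781, 0.05]
eef_rot: [0.999, -0.035, -0.002, -0.001]
ft_force: [-0.8, 0.0, -2.6]
width: 0.0138
```

Run:
```python
from h import *
s=pr(); print(w2m(s['ee_pos']),theta(s))
```

```text
t 19.57 p [ 0.5169 -0.3781  0.05  ] q [ 0.9994 -0.0348 -0.002  -0.0013] f [-0.8  0.  -2.6] w 0.0138
[ -29.65488075 -279.81937042] -0.06958463567010603
```

Request:
{"method": "move_arm", "body": {"deltas": [[-1, 0, 0, 0.4, 0], [-1, 0, 0, 0.35, 0], [-1, 0, 0, 0.15, 0], [-1, 0, 0, 0.1, 0], [-1, 0, 0, 0.06, 0], [-1, 0, 0, 0, 0]]}}

```text
time: 20.07
ee_pos: [0.5186, -0.3794, 0.0273]
eef_rot: [0.999, -0.035, 0.0, 0.0]
ft_force: [-0.3, 0.3, -1.7]
width: 0.0136
```

Request:
{"method": "move_arm", "body": {"deltas": [[-1, 0, 0, 0.1, 0], [-1, 0, 0, 0, 0], [-1, 0, 0, 0, 0]]}}

```text
time: 20.32
ee_pos: [0.5186, -0.3794, 0.0249]
eef_rot: [0.999, -0.035, 0.0, 0.0]
ft_force: [0.3, 0.5, -2.3]
width: 0.0137
```

Request:
{"method": "move_arm", "body": {"deltas": [[-1, 0, 0, 0.06, 0], [-1, 0, 0, 0.03, 0], [-1, 0, 0, 0, 0]]}}

```text
time: 20.57
ee_pos: [0.5188, -0.3795, 0.0233]
eef_rot: [0.999, -0.035, 0.0, 0.0]
ft_force: [-1.8, 0.8, 4.6]
width: 0.0132
```

```bash
cat > px.py <<'E'
from h import *
def px2w(c,u,v,z,st=None):
    i=r.camera_info(c);K=np.array(i['K']);d=np.linalg.inv(K)@[u,v,1]
    if c=='wrist': a=cam2w(c,[0,0,0],st);b=cam2w(c,d,st)
    else: a=cam2w(c,[0,0,0]);b=cam2w(c,d)
    k=(z-a[2])/(b[2]-a[2]); return (a+k*(b-a))
E
python3 - <<'E'
from px import *
s=pr(); print(w2m(s['ee_pos']),theta(s))
for n,a,b in [('adapter',(225,333),(266,332)),('key',(274,301),(247,288)),('brush',(182,278),(218,278)),('gauge',(170,303),(196,322))]:
    A=px2w('side',*a,.01);B=px2w('side',*b,.01); print(n,A.round(3),B.round(3),np.degrees(np.arctan2(*(B-A)[1::-1])))
plan([(s['ee_pos']+np.array([0,0,.28]),-.07),([.47,0,.31],.5),([.46,.3,.35],1.3)],1)
E
```

```text
t 20.57 p [ 0.5188 -0.3795  0.0233] q [ 9.994e-01 -3.500e-02  2.000e-04  3.000e-04] f [-1.8  0.8  4.6] w 0.0132
[ -27.75162303 -281.10645971] -0.07010063197538245
adapter [0.463 0.407 0.01 ] [0.378 0.378 0.01 ] -161.06570286821537
key [0.385 0.278 0.01 ] [0.461 0.252 0.01 ] -18.455308485684583
brush [0.632 0.265 0.01 ] [0.544 0.238 0.01 ] -162.80128951043616
gauge [0.62  0.357 0.01 ] [0.537 0.396 0.01 ] 155.34089601075976
[[1,0.0,0.0,-0.86,0.0],[1,0.0,0.0,-0.86,0.0],[1,0.0,0.0,-0.86,0.0],[1,0.0,0.0,-0.86,0.0],[1,0.0,0.0,-0.86,0.0],[1,0.0,0.0,-0.86,0.0],[1,0.0,0.0,-0.86,0.0],[1,0.0,0.0,-0.86,0.0],[1,0.0,0.0,-0.86,0.0],[1,0.0,0.0,-0.87,0.0],[1,0.0,0.0,-0.86,0.0],[1,0.0,0.0,-0.87,0.0]]
[[1,0.0,0.0,-0.86,0.0],[1,-0.17,-0.83,-0.01,-0.02],[1,-0.14,-0.84,-0.02,-0.02],[1,-0.11,-0.84,-0.01,-0.02],[1,-0.09,-0.85,-0.02,-0.02],[1,-0.06,-0.85,-0.01,-0.02],[1,-0.03,-0.85,-0.02,-0.02],[1,-0.01,-0.85,-0.01,-0.02],[1,0.02,-0.85,-0.02,-0.02],[1,0.04,-0.85,-0.01,-0.02],[1,0.07,-0.85,-0.02,-0.02],[1,0.1,-0.84,-0.01,-0.02]]
[[1,0.13,-0.84,-0.02,-0.02],[1,0.15,-0.84,-0.01,-0.02],[1,0.18,-0.83,-0.02,-0.021],[1,0.2,-0.82,-0.01,-0.02],[1,0.23,-0.82,-0.02,-0.021],[1,0.26,-0.81,-0.01,-0.02],[1,0.28,-0.8,-0.02,-0.021],[1,0.39,-0.77,-0.11,-0.036],[1,0.43,-0.74,-0.11,-0.036],[1,0.47,-0.72,-0.11,-0.036],[1,0.51,-0.69,-0.12,-0.036],[1,0.55,-0.66,-0.11,-0.037]]
[[1,0.58,-0.63,-0.12,-0.036],[1,0.62,-0.59,-0.11,-0.037],[1,0.65,-0.56,-0.12,-0.036],[1,0.68,-0.52,-0.11,-0.037],[1,0.71,-0.48,-0.12,-0.036],[1,0.74,-0.43,-0.11,-0.037],[1,0.76,-0.39,-0.12,-0.036],[1,0.79,-0.35,-0.11,-0.037],[1,0.8,-0.3,-0.12,-0.036]]
n 45
```

Run:
```python
from h import *
s=r.read_state()
p=s['ee_pos']
plan([(np.array(p)+np.array([0,0,.1]),-.07,.7),([.47,-.25,.3],.6,.9,.67),([.45,.05,.32],1.7,.9,1.1),([.46,.3,.33],3.0,.9,1.3)],1)
```

```text
[[1,0.0,0.0,-0.67,0.0],[1,0.0,0.0,-0.67,0.0],[1,0.0,0.0,-0.67,0.0],[1,0.0,0.0,-0.66,0.0],[1,0.0,0.0,-0.67,0.0],[1,0.0,0.0,-0.66,0.0],[1,-0.23,-0.5,-0.71,-0.043],[1,-0.2,-0.52,-0.71,-0.043],[1,-0.16,-0.53,-0.71,-0.043],[1,-0.12,-0.54,-0.71,-0.043],[1,-0.09,-0.55,-0.7,-0.042],[1,-0.05,-0.55,-0.71,-0.043]]
[[1,-0.02,-0.55,-0.7,-0.042],[1,0.02,-0.55,-0.71,-0.043],[1,0.06,-0.55,-0.7,-0.042],[1,0.1,-0.55,-0.71,-0.043],[1,0.44,-0.74,-0.06,-0.05],[1,0.49,-0.7,-0.06,-0.05],[1,0.55,-0.66,-0.06,-0.05],[1,0.6,-0.62,-0.06,-0.05],[1,0.64,-0.57,-0.06,-0.05],[1,0.69,-0.52,-0.06,-0.05],[1,0.72,-0.46,-0.05,-0.05],[1,0.76,-0.4,-0.06,-0.05]]
[[1,0.79,-0.34,-0.05,-0.05],[1,0.81,-0.28,-0.06,-0.05],[1,0.83,-0.21,-0.05,-0.05],[1,0.85,-0.15,-0.06,-0.05],[1,0.85,-0.08,-0.05,-0.05],[1,0.86,-0.01,-0.06,-0.05],[1,0.82,0.14,-0.03,-0.069],[1,0.8,0.23,-0.03,-0.069],[1,0.77,0.31,-0.03,-0.069],[1,0.74,0.4,-0.03,-0.069],[1,0.69,0.47,-0.03,-0.069],[1,0.63,0.54,-0.04,-0.069]]
[[1,0.57,0.61,-0.03,-0.069],[1,0.5,0.67,-0.04,-0.069],[1,0.42,0.72,-0.03,-0.069],[1,0.35,0.76,-0.04,-0.069],[1,0.26,0.79,-0.03,-0.069],[1,0.17,0.82,-0.04,-0.069]]
n 42
```

Request:
{"method": "move_arm", "body": {"deltas": [[1, 0, 0, 0, 0], [1, 0, 0, 0, 0], [1, 0, 0, 0, 0], [1, 0, 0, 0, 0], [1, 0.0, 0.0, -0.67, 0.0], [1, 0.0, 0.0, -0.67, 0.0], [1, 0.0, 0.0, -0.67, 0.0], [1, 0.0, 0.0, -0.66, 0.0], [1, 0.0, 0.0, -0.67, 0.0], [1, 0.0, 0.0, -0.66, 0.0]]}}

```text
time: 21.4
ee_pos: [0.5185, -0.3793, 0.1234]
eef_rot: [0.999, -0.035, 0.0, 0.0]
ft_force: [-0.1, -0.0, -1.0]
width: 0.0725
```

Request:
{"method": "move_arm", "body": {"deltas": [[1, -0.23, -0.5, -0.71, -0.043], [1, -0.2, -0.52, -0.71, -0.043], [1, -0.16, -0.53, -0.71, -0.043], [1, -0.12, -0.54, -0.71, -0.043], [1, -0.09, -0.55, -0.7, -0.042], [1, -0.05, -0.55, -0.71, -0.043], [1, -0.02, -0.55, -0.7, -0.042], [1, 0.02, -0.55, -0.71, -0.043], [1, 0.06, -0.55, -0.7, -0.042], [1, 0.1, -0.55, -0.71, -0.043]]}}

```text
time: 22.23
ee_pos: [0.4694, -0.2491, 0.3001]
eef_rot: [0.955, 0.297, -0.0, 0.0]
ft_force: [0.5, 0.5, -0.3]
width: 0.0872
```

Request:
{"method": "move_arm", "body": {"deltas": [[1, 0.44, -0.74, -0.06, -0.05], [1, 0.49, -0.7, -0.06, -0.05], [1, 0.55, -0.66, -0.06, -0.05], [1, 0.6, -0.62, -0.06, -0.05], [1, 0.64, -0.57, -0.06, -0.05], [1, 0.69, -0.52, -0.06, -0.05], [1, 0.72, -0.46, -0.05, -0.05], [1, 0.76, -0.4, -0.06, -0.05], [1, 0.79, -0.34, -0.05, -0.05], [1, 0.81, -0.28, -0.06, -0.05], [1, 0.83, -0.21, -0.05, -0.05], [1, 0.85, -0.15, -0.06, -0.05]]}}

```text
time: 23.23
ee_pos: [0.4523, 0.0085, 0.3167]
eef_rot: [0.715, 0.699, -0.0, 0.0]
ft_force: [0.8, -0.3, 0.9]
width: 0.0874
```

Request:
{"method": "move_arm", "body": {"deltas": [[1, 0.85, -0.08, -0.05, -0.05], [1, 0.86, -0.01, -0.06, -0.05], [1, 0.82, 0.14, -0.03, -0.069], [1, 0.8, 0.23, -0.03, -0.069], [1, 0.77, 0.31, -0.03, -0.069], [1, 0.74, 0.4, -0.03, -0.069], [1, 0.69, 0.47, -0.03, -0.069], [1, 0.63, 0.54, -0.04, -0.069], [1, 0.57, 0.61, -0.03, -0.069], [1, 0.5, 0.67, -0.04, -0.069], [1, 0.42, 0.72, -0.03, -0.069], [1, 0.35, 0.76, -0.04, -0.069]]}}

```text
time: 24.23
ee_pos: [0.458, 0.2594, 0.3276]
eef_rot: [0.175, 0.984, -0.0, 0.0]
ft_force: [-0.4, 0.5, 1.0]
width: 0.0871
```

Request:
{"method": "move_arm", "body": {"deltas": [[1, 0.26, 0.79, -0.03, -0.069], [1, 0.17, 0.82, -0.04, -0.069], [1, 0, 0, 0, 0], [1, 0, 0, 0, 0]]}}

```text
time: 24.57
ee_pos: [0.4592, 0.3013, 0.329]
eef_rot: [0.07, 0.998, 0.0, -0.0]
ft_force: [-0.4, -1.0, 0.8]
width: 0.0873
```

Run:
```python
from h import *
s=pr(); print(theta(s),np.round(s['joint_positions'],2))
snap('wrist','w5');
for l in ['adapter','gauge','vice_key','swarf_brush','padlock','mug']: print(l,find('wrist',l,st=s)[:2],find('wrist',l,'box',st=s)[:1])
snap('side','s5')
```

```text
t 24.57 p [0.4592 0.3013 0.329 ] q [ 6.960e-02  9.976e-01  3.000e-04 -5.000e-04] f [-0.4 -1.   0.8] w 0.0873
3.002375482024589 [ 0.27  0.31 -1.16  1.44  0.28  1.57  0.57]
adapter [(0.58, array([0.426 , 0.3905, 0.0042]))] [(0.57, array([0.4234, 0.3894, 0.0137]))]
gauge [(0.97, array([ 0.5788,  0.3738, -0.0047])), (0.62, array([0.6886, 0.2625, 0.0041]))] [(0.63, array([0.5782, 0.3727, 0.0127]))]
vice_key [(0.85, array([0.424 , 0.2624, 0.0053]))] [(0.59, array([0.406 , 0.2667, 0.0177]))]
swarf_brush [(0.78, array([ 0.5929,  0.2472, -0.0006])), (0.46, array([0.6898, 0.2627, 0.0036]))] [(0.65, array([0.4828, 0.0408, 0.1657]))]
padlock [] [(0.97, array([0.5105, 0.325 , 0.0254]))]
mug [(0.65, array([ 0.5523, -0.185 ,  0.0123])), (0.61, array([0.6898, 0.2625, 0.0015]))] [(0.69, array([0.7148, 0.2612, 0.0567]))]
```

View pics/w5.png

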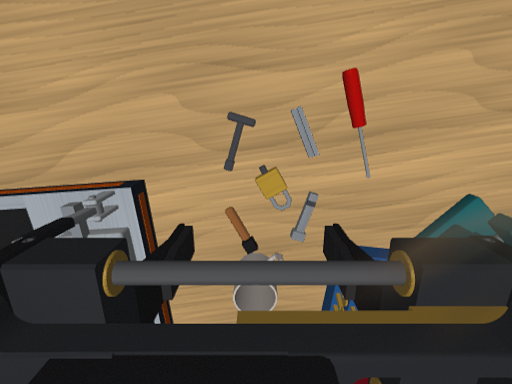

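View pics/s5.png

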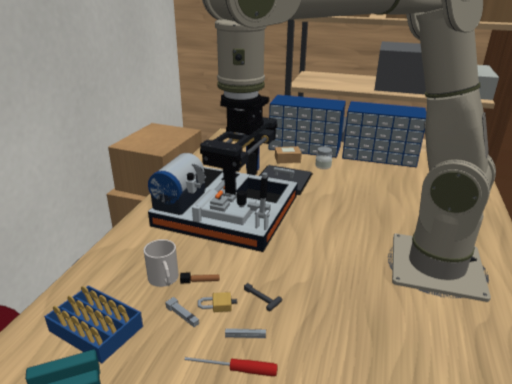

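The wrist view shows the T-key (cross-bar (241,119), tip (229,168)), the adapter (297,108)-(314,156), the gauge (313,194)-(298,236, block), the brush (handle end (231,209), head (250,244)), the padlock (272,185) and the mug (257,290). Next I compute their axes.

Run:
```python
from px import *
import cv2
s=r.read_state()
for n,a,b in [('adapter',(297.5,108),(314,156)),('key(bar->tip)',(241,117),(229,169)),('brush(end->head)',(230,208),(253,250)),('gauge(end->block)',(314,193),(297,240))]:
    A=px2w('wrist',*a,.012,s);B=px2w('wrist',*b,.012,s); print(n,A[:2].round(4),B[:2].round(4),'mid',((A+B)/2)[:2].round(4),'ang',np.degrees(np.arctan2(*(B-A)[1::-1])).round(1),'len',np.linalg.norm(B-A).round(3))
im=cv2.imread('pics/w5.png')[90:270,200:340]; cv2.imwrite('pics/w5z.png',cv2.resize(im,None,fx=4,fy=4,interpolation=cv2.INTER_CUBIC)[:600] if 0 else cv2.resize(im,None,fx=3.3,fy=3.3,interpolation=cv2.INTER_CUBIC))
```

```text
adapter [0.3819 0.3789] [0.4683 0.4005] mid [0.4251 0.3897] ang 14.0 len 0.089
key(bar->tip) [0.3831 0.2806] [0.4705 0.2443] mid [0.4268 0.2624] ang -22.5 len 0.095
brush(end->head) [0.5457 0.2332] [0.641  0.2638] mid [0.5934 0.2485] ang 17.8 len 0.1
gauge(end->block) [0.5381 0.395 ] [0.6311 0.3538] mid [0.5846 0.3744] ang -23.9 len 0.102
```

View pics/w5z.png

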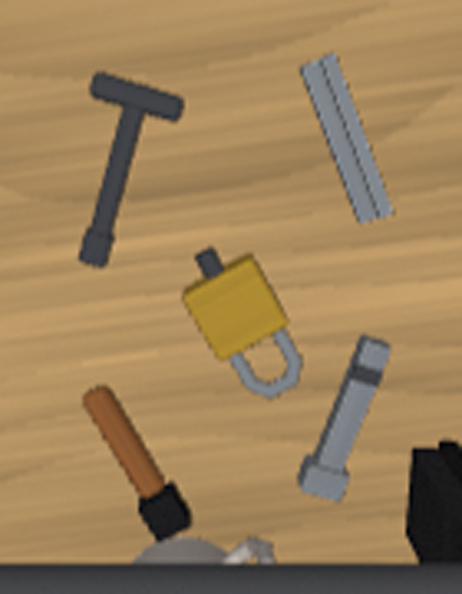

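Run:
```python
from h import *
a=3.386
plan([([.4253,.3897,.12],a,.9),([.4253,.3897,.004],a,.7)],0.1)
```

```text
[[0.1,0.17,0.3,0.76,-0.022],[0.1,0.16,0.31,0.76,-0.022],[0.1,0.15,0.32,0.76,-0.022],[0.1,0.14,0.32,0.76,-0.022],[0.1,0.13,0.33,0.76,-0.022],[0.1,0.11,0.33,0.76,-0.023],[0.1,0.1,0.33,0.76,-0.022],[0.1,0.09,0.34,0.76,-0.023],[0.1,0.08,0.34,0.76,-0.022],[0.1,0.07,0.34,0.76,-0.023],[0.1,0.05,0.34,0.77,-0.022],[0.1,0.0,0.0,0.66,0.0]]
[[0.1,0.0,0.0,0.66,0.0],[0.1,0.0,0.0,0.66,0.0],[0.1,0.0,0.0,0.66,0.0],[0.1,0.0,0.0,0.67,0.0],[0.1,0.0,0.0,0.66,0.0],[0.1,0.0,0.0,0.67,0.0]]
n 18
```

Request:
{"method": "move_arm", "body": {"deltas": [[0.1, 0.17, 0.3, 0.76, -0.022], [0.1, 0.16, 0.31, 0.76, -0.022], [0.1, 0.15, 0.32, 0.76, -0.022], [0.1, 0.14, 0.32, 0.76, -0.022], [0.1, 0.13, 0.33, 0.76, -0.022], [0.1, 0.11, 0.33, 0.76, -0.023], [0.1, 0.1, 0.33, 0.76, -0.022], [0.1, 0.09, 0.34, 0.76, -0.023], [0.1, 0.08, 0.34, 0.76, -0.022], [0.1, 0.07, 0.34, 0.76, -0.023], [0.1, 0.05, 0.34, 0.77, -0.022], [0.1, 0, 0, 0, 0]], "squeeze": 35}}

```text
time: 26.27
ee_pos: [0.4232, 0.3896, 0.1167]
eef_rot: [-0.124, 0.992, -0.001, -0.002]
ft_force: [-0.5, -0.9, 0.1]
width: 0.0483
```

Run:
```python
from h import *
s=pr();print(theta(s)); snap('wrist','w6'); print(find('wrist','adapter',st=s)[:2])
plan([([.4253,.3897,.004],3.386,.7)],0.1)
```

```text
t 26.27 p [0.4232 0.3896 0.1167] q [-1.236e-01  9.923e-01 -8.000e-04 -2.200e-03] f [-0.5 -0.9  0.1] w 0.0483
-2.8937463008419235
[(0.85, array([0.4259, 0.388 , 0.0026]))]
[[0.1,0.0,0.0,0.66,0.0],[0.1,0.0,0.0,0.66,0.0],[0.1,0.0,0.0,0.66,0.0],[0.1,0.0,0.0,0.67,0.0],[0.1,0.0,0.0,0.66,0.0],[0.1,-0.01,0.0,0.67,0.0],[0.1,0.0,0.0,0.66,0.0]]
n 7
```

View pics/w6.png

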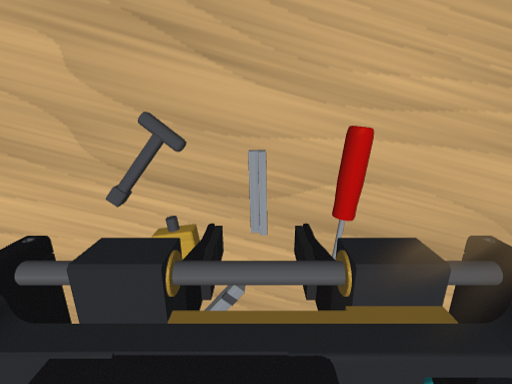

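The adapter is centred between the fingers at (258,192), and the screwdriver (350,170) and padlock are clear. I descend.

Request:
{"method": "move_arm", "body": {"deltas": [[0.1, 0.0, 0.0, 0.66, 0.0], [0.1, 0.0, 0.0, 0.66, 0.0], [0.1, 0.0, 0.0, 0.66, 0.0], [0.1, 0.0, 0.0, 0.67, 0.0], [0.1, 0.0, 0.0, 0.66, 0.0], [0.1, 0.0, 0.0, 0.66, 0.01], [0.1, 0.0, 0.0, 0.6, 0.0], [-1, 0, 0, 0, 0], [-1, 0, 0, 0, 0], [-1, 0, 0, 0, 0], [-1, 0, 0, 0, 0], [-1, 0, 0, 0, 0]]}}

```text
time: 27.37
ee_pos: [0.4258, 0.3901, 0.0068]
eef_rot: [-0.114, 0.993, 0.0, 0.001]
ft_force: [-1.2, 1.0, 0.3]
width: 0.0223
```

Request:
{"method": "move_arm", "body": {"deltas": [[-1, 0, 0, 0, 0], [-1, 0, 0, 0, 0], [-1, 0, 0, 0, 0], [-1, 0, 0, 0, 0]]}}

```text
time: 27.7
ee_pos: [0.4257, 0.39, 0.0066]
eef_rot: [-0.114, 0.993, 0.0, 0.001]
ft_force: [0.6, -2.8, 5.9]
width: 0.0172
```

```bash
cat > carry.py <<'E'
from h import *
def carry(mx,my,th,zrel,dt=None,zt=.28):
    s=r.read_state(); p=np.array(s['ee_pos']); t=theta(s)
    dtot=((th-t+np.pi)%(2*np.pi)-np.pi) if dt is None else dt
    q=m2w(mx,my,0)
    mid=p+(q-p)*.5
    plan([(p+[0,0,.06],t,.5,0),([p[0]+(q-p)[0]*.2,p[1]+(q-p)[1]*.2,zt],t+dtot*.2,.85,dtot*.25),([q[0],q[1],zt],th,.85,dtot*.75),([q[0],q[1],.09],th,.85,0),([q[0],q[1],zrel],th,.45,0)],-1)
E
python3 - <<'E'
from carry import *
s=pr();print(theta(s))
carry(-56,-85,MY+np.pi/2,.018)
E
```

```text
t 27.7 p [0.4257 0.39   0.0066] q [-1.139e-01  9.935e-01  1.000e-04  5.000e-04] f [ 0.6 -2.8  5.9] w 0.0172
-2.9132409619840716
[[-1,0.0,0.0,-0.48,0.0],[-1,0.0,0.0,-0.48,0.0],[-1,0.0,0.0,-0.48,0.0],[-1,0.0,0.0,-0.48,0.0],[-1,0.0,0.0,-0.48,0.0],[-1,0.04,-0.38,-0.71,0.025],[-1,0.02,-0.38,-0.71,0.025],[-1,0.0,-0.39,-0.71,0.025],[-1,-0.01,-0.38,-0.71,0.025],[-1,-0.03,-0.38,-0.71,0.025],[-1,-0.04,-0.38,-0.71,0.025],[-1,-0.05,-0.38,-0.71,0.025]]
[[-1,-0.07,-0.38,-0.71,0.024],[-1,-0.08,-0.38,-0.71,0.025],[-1,-0.1,-0.37,-0.72,0.024],[-1,-0.12,-0.37,-0.71,0.025],[-1,-0.13,-0.37,-0.72,0.024],[-1,-0.31,-0.78,0.0,0.041],[-1,-0.36,-0.76,0.0,0.041],[-1,-0.4,-0.74,0.0,0.041],[-1,-0.45,-0.71,0.0,0.04],[-1,-0.5,-0.68,0.0,0.041],[-1,-0.54,-0.64,0.0,0.04],[-1,-0.58,-0.61,0.0,0.041]]
[[-1,-0.61,-0.57,0.0,0.04],[-1,-0.65,-0.53,0.0,0.041],[-1,-0.68,-0.49,0.0,0.04],[-1,-0.71,-0.45,0.0,0.041],[-1,-0.74,-0.4,0.0,0.04],[-1,-0.76,-0.35,0.0,0.041],[-1,-0.78,-0.3,0.0,0.04],[-1,-0.8,-0.25,0.0,0.041],[-1,-0.82,-0.2,0.0,0.04],[-1,-0.83,-0.15,0.0,0.041],[-1,-0.83,-0.09,0.0,0.04],[-1,-0.84,-0.04,0.0,0.041]]
[[-1,-0.84,0.01,0.0,0.04],[-1,-0.84,0.07,0.0,0.041],[-1,-0.83,0.11,0.0,0.04],[-1,0.0,0.0,0.84,0.0],[-1,0.0,0.0,0.85,0.0],[-1,0.0,0.0,0.84,0.0],[-1,0.0,0.0,0.85,0.0],[-1,0.0,0.0,0.84,0.0],[-1,0.0,0.0,0.85,0.0],[-1,0.0,0.0,0.84,0.0],[-1,0.0,0.0,0.85,0.0],[-1,0.0,0.0,0.84,0.0]]
[[-1,0.0,0.0,0.41,0.0],[-1,0.0,0.0,0.41,0.0],[-1,0.0,0.0,0.41,0.0],[-1,0.0,0.0,0.41,0.0],[-1,0.0,0.0,0.41,0.0],[-1,0.0,0.0,0.42,0.0],[-1,0.0,0.0,0.41,0.0]]
n 55
```

Request:
{"method": "move_arm", "body": {"deltas": [[-1, 0.0, 0.0, -0.48, 0.0], [-1, 0.0, 0.0, -0.48, 0.0], [-1, 0.0, 0.0, -0.48, 0.0], [-1, 0.0, 0.0, -0.48, 0.0], [-1, 0.0, 0.0, -0.48, 0.0], [-1, 0.04, -0.38, -0.71, 0.025], [-1, 0.02, -0.38, -0.71, 0.025], [-1, 0.0, -0.39, -0.71, 0.025], [-1, -0.01, -0.38, -0.71, 0.025], [-1, -0.03, -0.38, -0.71, 0.025], [-1, -0.04, -0.38, -0.71, 0.025], [-1, -0.05, -0.38, -0.71, 0.025]]}}

```text
time: 28.7
ee_pos: [0.4342, 0.323, 0.1917]
eef_rot: [0.024, 1.0, -0.0, 0.0]
ft_force: [0.5, -0.1, -1.7]
width: 0.0175
```

Request:
{"method": "move_arm", "body": {"deltas": [[-1, -0.07, -0.38, -0.71, 0.024], [-1, -0.08, -0.38, -0.71, 0.025], [-1, -0.1, -0.37, -0.72, 0.024], [-1, -0.12, -0.37, -0.71, 0.025], [-1, -0.13, -0.37, -0.72, 0.024], [-1, -0.31, -0.78, 0.0, 0.041], [-1, -0.36, -0.76, 0.0, 0.041], [-1, -0.4, -0.74, 0.0, 0.041], [-1, -0.45, -0.71, 0.0, 0.04], [-1, -0.5, -0.68, 0.0, 0.041], [-1, -0.54, -0.64, 0.0, 0.04], [-1, -0.58, -0.61, 0.0, 0.041]]}}

```text
time: 29.7
ee_pos: [0.4609, 0.1291, 0.2801]
eef_rot: [0.337, 0.941, -0.0, 0.001]
ft_force: [-0.3, -0.3, -1.4]
width: 0.0173
```

Request:
{"method": "move_arm", "body": {"deltas": [[-1, -0.61, -0.57, 0.0, 0.04], [-1, -0.65, -0.53, 0.0, 0.041], [-1, -0.68, -0.49, 0.0, 0.04], [-1, -0.71, -0.45, 0.0, 0.041], [-1, -0.74, -0.4, 0.0, 0.04], [-1, -0.76, -0.35, 0.0, 0.041], [-1, -0.78, -0.3, 0.0, 0.04], [-1, -0.8, -0.25, 0.0, 0.041], [-1, -0.82, -0.2, 0.0, 0.04], [-1, -0.83, -0.15, 0.0, 0.041], [-1, -0.83, -0.09, 0.0, 0.04], [-1, -0.84, -0.04, 0.0, 0.041]]}}

```text
time: 30.7
ee_pos: [0.4954, -0.1218, 0.2791]
eef_rot: [0.665, 0.747, -0.0, -0.0]
ft_force: [0.5, -0.2, -1.4]
width: 0.0176
```

Request:
{"method": "move_arm", "body": {"deltas": [[-1, -0.84, 0.01, 0.0, 0.04], [-1, -0.84, 0.07, 0.0, 0.041], [-1, -0.83, 0.11, 0.0, 0.04], [-1, 0.0, 0.0, 0.84, 0.0], [-1, 0.0, 0.0, 0.85, 0.0], [-1, 0.0, 0.0, 0.84, 0.0], [-1, 0.0, 0.0, 0.85, 0.0], [-1, 0, 0, 0, 0], [-1, 0, 0, 0, 0]]}}

```text
time: 31.45
ee_pos: [0.5032, -0.1827, 0.1943]
eef_rot: [0.731, 0.682, -0.0, -0.001]
ft_force: [0.3, 0.6, -0.9]
width: 0.017
```

Run:
```python
from h import *
s=pr();print(theta(s),w2m(s['ee_pos'])); snap('wrist','w7')
for l in ['well','well_rim','adapter']: print(l,[(a,w2m(x),x[2]) for a,x in find('wrist',l,st=s)[:2]])
plan([(m2w(-56,-85,.09e3),MY+np.pi/2,.85),(m2w(-56,-85,18),MY+np.pi/2,.45)],-1)
```

```text
t 31.45 p [ 0.5032 -0.1827  0.1943] q [ 7.315e-01  6.819e-01 -3.000e-04 -1.000e-03] f [ 0.3  0.6 -0.9] w 0.017
1.5006092679774714 [-57.04092852 -85.93983129]
well [(0.62, array([-10.03482172, -84.20808959]), np.float64(0.0122))]
well_rim [(0.67, array([-14.9964347 , -86.36038992]), np.float64(0.061))]
adapter [(0.91, array([-55.24635383, -82.76678312]), np.float64(0.1892))]
[[-1,0.0,0.0,0.71,0.0],[-1,0.01,0.0,0.71,0.0],[-1,0.0,0.0,0.71,0.0],[-1,0.01,0.0,0.71,0.0],[-1,0.0,-0.01,0.71,0.0],[-1,0.01,0.0,0.7,0.001],[-1,0.0,0.0,0.41,0.0],[-1,0.0,0.0,0.41,0.0],[-1,0.0,0.0,0.41,0.0],[-1,0.0,0.0,0.41,0.0],[-1,0.0,0.0,0.41,0.0],[-1,0.0,0.0,0.42,0.0]]
[[-1,0.0,0.0,0.41,0.0]]
n 13
```

View pics/w7.png

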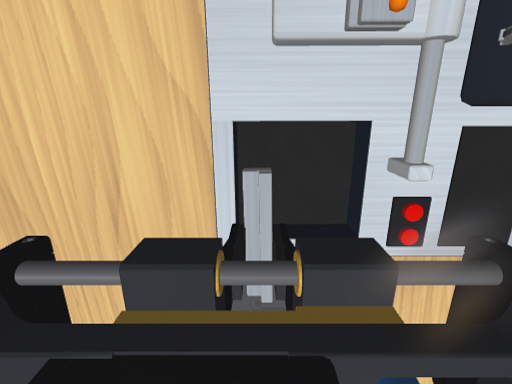

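The well is open (235-370, 122-238) and the adapter (258,235) hangs parallel to its front wall. I lower it, 2-3 mm further from the wall.

Request:
{"method": "move_arm", "body": {"deltas": [[-1, 0.0, 0.06, 0.71, 0.0], [-1, 0.01, 0.06, 0.71, 0.0], [-1, 0.0, 0, 0.71, 0.0], [-1, 0.01, 0.0, 0.71, 0.0], [-1, 0.0, 0, 0.71, 0.0], [-1, 0.01, 0.0, 0.7, 0.001], [-1, 0.0, 0.0, 0.41, 0.0], [-1, 0.0, 0.0, 0.41, 0.0], [-1, 0.0, 0.0, 0.41, 0.0], [-1, 0.0, 0.0, 0.41, 0.0], [-1, 0.0, 0.0, 0.41, 0.0], [-1, 0.0, 0.0, 0.42, 0.0]]}}

```text
time: 32.65
ee_pos: [0.5071, -0.1818, 0.0262]
eef_rot: [0.731, 0.682, 0.0, 0.0]
ft_force: [0.1, 0.6, -1.1]
width: 0.0175
```

Request:
{"method": "move_arm", "body": {"deltas": [[-1, 0.0, 0.0, 0.41, 0.0], [-1, 0, 0, 0, 0]]}}

```text
time: 32.82
ee_pos: [0.5068, -0.1818, 0.0153]
eef_rot: [0.731, 0.682, -0.0, -0.0]
ft_force: [0.3, 0.1, -1.5]
width: 0.0172
```

Request:
{"method": "move_arm", "body": {"deltas": [[-0.45, 0, 0, 0, 0], [-0.45, 0, 0, 0, 0], [-0.45, 0, 0, -0.2, 0], [-0.45, 0, 0, -0.5, 0], [-0.7, 0, 0, -0.5, 0], [-1, 0, 0.5, 0, 0], [-1, 0, 0.62, 0, 0], [-1, 0, 0, 0, 0], [-1, 0, 0, 0, 0], [-1, 0, 0, 0, 0], [-1, 0, 0, 0.5, 0], [-1, 0, 0, 0.6, 0]]}}

```text
time: 33.82
ee_pos: [0.535, -0.1841, 0.0193]
eef_rot: [0.732, 0.682, 0.0, 0.001]
ft_force: [-0.2, 0.2, -0.3]
width: 0.0004
```

Run:
```python
from h import *
s=pr();print(theta(s),w2m(s['ee_pos'])); snap('wrist','w8')
```

```text
t 33.82 p [ 0.535  -0.1841  0.0193] q [7.316e-01 6.817e-01 2.000e-04 1.100e-03] f [-0.2  0.2 -0.3] w 0.0004
1.5002923197166036 [-25.21283094 -85.11497601]
```

View pics/w8.png

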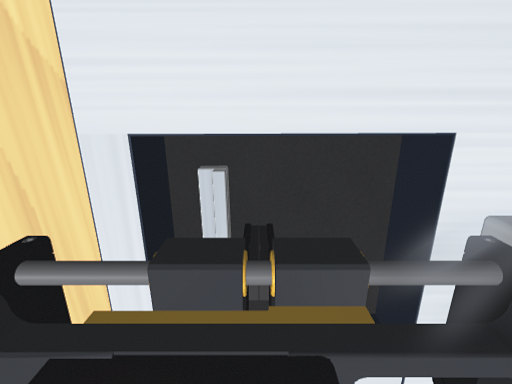

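The adapter lies on the well floor at (214,200), to the left of the closed fingers. I nudge it towards the front wall.

Request:
{"method": "move_arm", "body": {"deltas": [[-1, 0, -0.24, 0, 0], [-1, 0, -0.24, 0, 0], [-1, 0, -0.24, 0, 0], [-1, 0, -0.2, 0, 0], [-1, 0, 0, 0, 0], [-1, 0, 0.1, 0, 0], [-1, 0, 0, -0.8, 0], [-1, 0, 0, -0.9, 0], [-1, 0, 0, -0.9, 0], [-1, 0, 0, -0.9, 0], [-1, 0, 0, -0.9, 0], [-1, 0, 0, -0.9, 0]]}}

```text
time: 34.87
ee_pos: [0.5146, -0.1821, 0.153]
eef_rot: [0.731, 0.682, 0.0, 0.0]
ft_force: [0.8, -0.2, -0.6]
width: 0.0004
```

Run:
```python
from h import *
s=pr();print(theta(s),w2m(s['ee_pos'])); snap('wrist','w9');snap('scene','sc9')
for l in ['adapter']: print(l,[(a,w2m(x),x[2]) for a,x in find('wrist',l,st=s)[:2]])
for l in ['vice_key','gauge','swarf_brush']: print(l,find('scene',l)[:2])
# go to key
k=np.array([.430,.261,0]);t=np.pi-np.radians(22.5)
p=np.array(s['ee_pos'])
plan([(p+[0,0,.08],1.5,.9,0),([.45,.05,.28],2.1,.9),([k[0],k[1],.2],t,.9),([k[0],k[1],.12],t,.9)],0.1)
```

```text
t 34.87 p [ 0.5146 -0.1821  0.153 ] q [7.314e-01 6.820e-01 2.000e-04 3.000e-04] f [ 0.8 -0.2 -0.6] w 0.0004
1.5009356887072105 [-45.66682356 -84.51266014]
adapter [(0.8, array([-66.59378215, -81.05626551]), np.float64(0.0152))]
vice_key [(0.22, array([ 0.5472, -0.1795,  0.0564]))]
gauge [(0.61, array([0.5808, 0.3739, 0.0028]))]
swarf_brush [(0.66, array([0.5904, 0.2472, 0.004 ]))]
[[0.1,0.0,0.01,-0.82,0.0],[0.1,0.0,0.01,-0.82,0.0],[0.1,0.0,0.0,-0.83,0.0],[0.1,0.0,0.01,-0.82,0.0],[0.1,0.83,-0.29,-0.17,-0.035],[0.1,0.84,-0.25,-0.17,-0.035],[0.1,0.85,-0.2,-0.17,-0.035],[0.1,0.86,-0.15,-0.17,-0.035],[0.1,0.87,-0.11,-0.17,-0.034],[0.1,0.87,-0.06,-0.17,-0.035],[0.1,0.88,-0.01,-0.17,-0.034],[0.1,0.88,0.03,-0.17,-0.035]]
[[0.1,0.87,0.08,-0.17,-0.034],[0.1,0.87,0.13,-0.18,-0.035],[0.1,0.86,0.18,-0.17,-0.034],[0.1,0.7,0.32,0.29,-0.038],[0.1,0.68,0.37,0.29,-0.038],[0.1,0.66,0.4,0.29,-0.038],[0.1,0.63,0.44,0.29,-0.037],[0.1,0.6,0.48,0.29,-0.038],[0.1,0.57,0.52,0.29,-0.037],[0.1,0.54,0.55,0.29,-0.038],[0.1,0.51,0.58,0.29,-0.037],[0.1,0.47,0.61,0.29,-0.038]]
[[0.1,0.44,0.63,0.29,-0.037],[0.1,0.4,0.66,0.3,-0.038],[0.1,0.0,0.0,0.8,0.0],[0.1,0.0,0.0,0.8,0.0],[0.1,0.0,0.0,0.8,0.0],[0.1,0.0,0.0,0.8,0.0]]
n 30
```

View pics/w9.png

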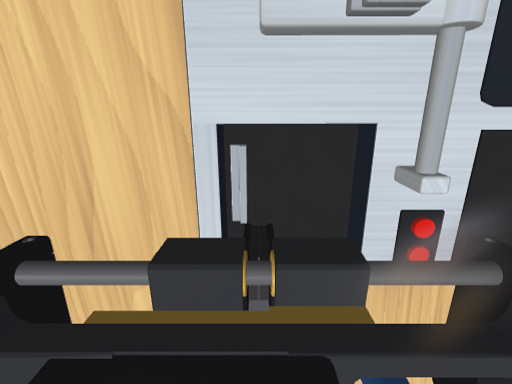

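The adapter lies along the front wall at (238,185). Next is the T-key.

Request:
{"method": "move_arm", "body": {"deltas": [[0.1, 0.0, 0.01, -0.82, 0.0], [0.1, 0.0, 0.01, -0.82, 0.0], [0.1, 0.0, 0.0, -0.83, 0.0], [0.1, 0.0, 0.01, -0.82, 0.0], [0.1, 0.83, -0.29, -0.17, -0.035], [0.1, 0.84, -0.25, -0.17, -0.035], [0.1, 0.85, -0.2, -0.17, -0.035], [0.1, 0.86, -0.15, -0.17, -0.035], [0.1, 0.87, -0.11, -0.17, -0.034], [0.1, 0.87, -0.06, -0.17, -0.035], [0.1, 0.88, -0.01, -0.17, -0.034], [0.1, 0.88, 0.03, -0.17, -0.035]]}}

```text
time: 36.17
ee_pos: [0.4673, -0.0125, 0.267]
eef_rot: [0.565, 0.825, -0.0, -0.001]
ft_force: [0.8, -0.1, -0.6]
width: 0.0481
```

Request:
{"method": "move_arm", "body": {"deltas": [[0.1, 0.87, 0.08, -0.17, -0.034], [0.1, 0.87, 0.13, -0.18, -0.035], [0.1, 0.86, 0.18, -0.17, -0.034], [0.1, 0.7, 0.32, 0.29, -0.038], [0.1, 0.68, 0.37, 0.29, -0.038], [0.1, 0.66, 0.4, 0.29, -0.038], [0.1, 0.63, 0.44, 0.29, -0.037], [0.1, 0.6, 0.48, 0.29, -0.038], [0.1, 0.57, 0.52, 0.29, -0.037], [0.1, 0.54, 0.55, 0.29, -0.038], [0.1, 0.51, 0.58, 0.29, -0.037], [0.1, 0.47, 0.61, 0.29, -0.038]]}}

```text
time: 37.17
ee_pos: [0.4335, 0.2244, 0.2142]
eef_rot: [0.249, 0.968, 0.0, -0.0]
ft_force: [0.4, 0.5, -0.5]
width: 0.0482
```

Request:
{"method": "move_arm", "body": {"deltas": [[0.1, 0.44, 0.63, 0.29, -0.037], [0.1, 0.4, 0.66, 0.3, -0.038], [0.1, 0.0, 0.0, 0.8, 0.0], [0.1, 0.0, 0.0, 0.8, 0.0], [0.1, 0.0, 0.0, 0.8, 0.0], [0.1, 0.0, 0.0, 0.8, 0.0], [0.1, 0, 0, 0, 0], [0.1, 0, 0, 0, 0]]}}

```text
time: 37.83
ee_pos: [0.4293, 0.2616, 0.1198]
eef_rot: [0.193, 0.981, -0.0, -0.001]
ft_force: [0.3, 0.5, 0.8]
width: 0.0482
```

Run:
```python
from h import *
s=pr();print(theta(s)); snap('wrist','w10'); print(find('wrist','vice_key',st=s)[:2],find('wrist','swarf_brush',st=s)[:2],find('wrist','gauge',st=s)[:2])
```

```text
t 37.83 p [0.4293 0.2616 0.1198] q [ 1.935e-01  9.811e-01 -2.000e-04 -1.400e-03] f [0.3 0.5 0.8] w 0.0482
2.7521927696928143
[(0.84, array([0.4258, 0.2615, 0.0035]))] [(0.9, array([0.594 , 0.2474, 0.0013]))] []
```

View pics/w10.png

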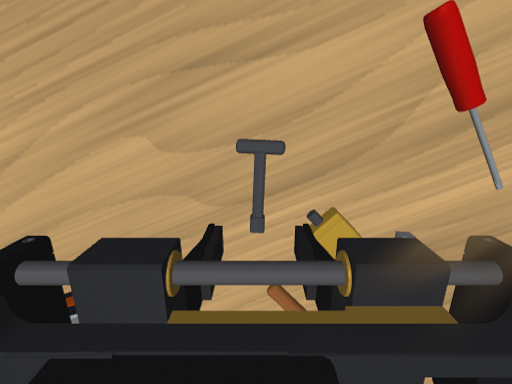

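Run:
```python
from px import *
s=r.read_state();R=Ro.from_quat(s['eef_rot'])
for u,v,z in [(314,214,.012),(330,206,.024),(312,235,.024),(320,240,.02)]:
    w=px2w('wrist',u,v,z,s); print((u,v),w.round(3),'tool',(R.inv().apply(w-s['ee_pos'])*1e3).round(0))
plan([([.4285,.2616,.004],theta(s)-.035,.7)],0.1)
```

```text
(314, 214) [0.478 0.308 0.012] tool [-26.  61. 110.]
(330, 206) [0.471 0.326 0.024] tool [-12.  75.  98.]
(312, 235) [0.495 0.298 0.024] tool [-45.  58.  98.]
(320, 240) [0.506 0.304 0.02 ] tool [-53.  68. 102.]
[[0.1,0.01,-0.01,0.67,0.003],[0.1,0.01,0.0,0.67,0.003],[0.1,0.02,-0.01,0.67,0.003],[0.1,0.01,0.0,0.68,0.003],[0.1,0.02,-0.01,0.67,0.003],[0.1,0.01,0.0,0.68,0.004],[0.1,0.01,-0.01,0.67,0.003]]
n 7
```

The T-key is centred at (258,190) with a slight tilt, and the padlock stub is about 20 mm clear of the finger. I descend.

Request:
{"method": "move_arm", "body": {"deltas": [[0.1, 0.01, -0.01, 0.67, 0.003], [0.1, 0.01, 0.0, 0.67, 0.003], [0.1, 0.02, -0.01, 0.67, 0.003], [0.1, 0.01, 0.0, 0.68, 0.003], [0.1, 0.02, -0.01, 0.67, 0.003], [0.1, 0.01, 0.0, 0.68, 0.004], [0.1, 0.01, -0.01, 0.6, 0.003], [-1, 0, 0, 0, 0], [-1, 0, 0, 0, 0], [-1, 0, 0, 0, 0], [-1, 0, 0, 0, 0], [-1, 0, 0, 0, 0]]}}

```text
time: 39.03
ee_pos: [0.4288, 0.2612, 0.0057]
eef_rot: [0.212, 0.977, 0.0, 0.001]
ft_force: [-0.3, -0.7, 0.9]
width: 0.022
```

Request:
{"method": "move_arm", "body": {"deltas": [[-1, 0, 0, 0, 0], [-1, 0, 0, 0, 0], [-1, 0, 0, 0, 0], [-1, 0, 0, 0, 0], [-1, 0, 0, 0, 0]]}}

```text
time: 39.45
ee_pos: [0.4285, 0.261, 0.0053]
eef_rot: [0.212, 0.977, 0.0, 0.0]
ft_force: [-0.4, -0.5, 6.1]
width: 0.0113
```

Run:
```python
from carry import *
s=pr();print(theta(s))
# key center at local x=+16 -> rear; tcp is ~3mm along +x(world) of key center
carry(-10+17+3,-85-43,np.pi+MY,.016)
```

```text
t 39.45 p [0.4285 0.261  0.0053] q [2.118e-01 9.773e-01 1.000e-04 4.000e-04] f [-0.4 -0.5  6.1] w 0.0113
2.714806678651185
[[-1,0.0,0.0,-0.48,0.0],[-1,0.0,0.0,-0.48,0.0],[-1,0.0,0.0,-0.48,0.0],[-1,0.0,0.0,-0.48,0.0],[-1,0.0,0.0,-0.48,0.0],[-1,-0.22,-0.26,-0.72,-0.005],[-1,-0.22,-0.26,-0.72,-0.005],[-1,-0.22,-0.26,-0.71,-0.005],[-1,-0.21,-0.26,-0.72,-0.005],[-1,-0.21,-0.27,-0.71,-0.005],[-1,-0.21,-0.27,-0.72,-0.005],[-1,-0.21,-0.27,-0.71,-0.004]]
[[-1,-0.2,-0.27,-0.72,-0.005],[-1,-0.2,-0.27,-0.71,-0.004],[-1,-0.2,-0.27,-0.72,-0.005],[-1,-0.2,-0.28,-0.71,-0.004],[-1,-0.2,-0.28,-0.72,-0.005],[-1,-0.47,-0.67,0.0,-0.009],[-1,-0.46,-0.67,0.0,-0.008],[-1,-0.45,-0.68,0.0,-0.009],[-1,-0.44,-0.69,0.0,-0.008],[-1,-0.43,-0.69,0.0,-0.009],[-1,-0.42,-0.7,0.0,-0.008],[-1,-0.41,-0.7,0.0,-0.009]]
[[-1,-0.4,-0.71,0.0,-0.008],[-1,-0.4,-0.71,0.0,-0.009],[-1,-0.39,-0.72,0.0,-0.008],[-1,-0.38,-0.72,0.0,-0.009],[-1,-0.37,-0.73,0.0,-0.008],[-1,-0.36,-0.73,0.0,-0.009],[-1,-0.35,-0.74,0.0,-0.008],[-1,-0.33,-0.74,0.0,-0.009],[-1,-0.33,-0.75,0.0,-0.008],[-1,-0.31,-0.75,0.0,-0.009],[-1,-0.31,-0.76,0.0,-0.008],[-1,-0.29,-0.76,0.0,-0.009]]
[[-1,-0.29,-0.76,0.0,-0.008],[-1,0.0,0.0,0.84,0.0],[-1,0.0,0.0,0.85,0.0],[-1,0.0,0.0,0.84,0.0],[-1,0.0,0.0,0.85,0.0],[-1,0.0,0.0,0.84,0.0],[-1,0.0,0.0,0.85,0.0],[-1,0.0,0.0,0.84,0.0],[-1,0.0,0.0,0.85,0.0],[-1,0.0,0.0,0.84,0.0],[-1,0.0,0.0,0.42,0.0],[-1,0.0,0.0,0.42,0.0]]
[[-1,0.0,0.0,0.42,0.0],[-1,0.0,0.0,0.43,0.0],[-1,0.0,0.0,0.42,0.0],[-1,0.0,0.0,0.43,0.0],[-1,0.0,0.0,0.42,0.0]]
n 53
```

Request:
{"method": "move_arm", "body": {"deltas": [[-1, 0.0, 0.0, -0.48, 0.0], [-1, 0.0, 0.0, -0.48, 0.0], [-1, 0.0, 0.0, -0.48, 0.0], [-1, 0.0, 0.0, -0.48, 0.0], [-1, 0.0, 0.0, -0.48, 0.0], [-1, -0.22, -0.26, -0.72, -0.005], [-1, -0.22, -0.26, -0.72, -0.005], [-1, -0.22, -0.26, -0.71, -0.005], [-1, -0.21, -0.26, -0.72, -0.005], [-1, -0.21, -0.27, -0.71, -0.005], [-1, -0.21, -0.27, -0.72, -0.005], [-1, -0.21, -0.27, -0.71, -0.004]]}}

```text
time: 40.45
ee_pos: [0.4443, 0.2035, 0.1917]
eef_rot: [0.185, 0.983, -0.0, 0.0]
ft_force: [0.1, -0.1, -0.8]
width: 0.0111
```

Request:
{"method": "move_arm", "body": {"deltas": [[-1, -0.2, -0.27, -0.72, -0.005], [-1, -0.2, -0.27, -0.71, -0.004], [-1, -0.2, -0.27, -0.72, -0.005], [-1, -0.2, -0.28, -0.71, -0.004], [-1, -0.2, -0.28, -0.72, -0.005], [-1, -0.47, -0.67, 0.0, -0.009], [-1, -0.46, -0.67, 0.0, -0.008], [-1, -0.45, -0.68, 0.0, -0.009], [-1, -0.44, -0.69, 0.0, -0.008], [-1, -0.43, -0.69, 0.0, -0.009], [-1, -0.42, -0.7, 0.0, -0.008], [-1, -0.41, -0.7, 0.0, -0.009]]}}

```text
time: 41.45
ee_pos: [0.4943, 0.0248, 0.2804]
eef_rot: [0.121, 0.993, -0.0, 0.0]
ft_force: [-0.0, -0.3, -1.4]
width: 0.0119
```

Request:
{"method": "move_arm", "body": {"deltas": [[-1, -0.4, -0.71, 0.0, -0.008], [-1, -0.4, -0.71, 0.0, -0.009], [-1, -0.39, -0.72, 0.0, -0.008], [-1, -0.38, -0.72, 0.0, -0.009], [-1, -0.37, -0.73, 0.0, -0.008], [-1, -0.36, -0.73, 0.0, -0.009], [-1, -0.35, -0.74, 0.0, -0.008], [-1, -0.33, -0.74, 0.0, -0.009], [-1, -0.33, -0.75, 0.0, -0.008], [-1, -0.31, -0.75, 0.0, -0.009], [-1, -0.31, -0.76, 0.0, -0.008], [-1, -0.29, -0.76, 0.0, -0.009]]}}

```text
time: 42.45
ee_pos: [0.5612, -0.2107, 0.2806]
eef_rot: [0.041, 0.999, 0.0, 0.0]
ft_force: [0.9, -0.9, -0.6]
width: 0.011
```

Request:
{"method": "move_arm", "body": {"deltas": [[-1, -0.29, -0.76, 0.0, -0.008], [-1, 0.0, 0.0, 0.84, 0.0], [-1, 0.0, 0.0, 0.85, 0.0], [-1, 0.0, 0.0, 0.84, 0.0], [-1, 0.0, 0.0, 0.85, 0.0], [-1, 0, 0, 0, 0], [-1, 0, 0, 0, 0]]}}

```text
time: 43.03
ee_pos: [0.5663, -0.2293, 0.1955]
eef_rot: [0.035, 0.999, 0.0, -0.0]
ft_force: [0.5, -0.8, -1.4]
width: 0.0115
```

Run:
```python
from h import *
s=pr();print(theta(s),w2m(s['ee_pos']),np.round(s['joint_positions'],2)); snap('wrist','w11')
for l in ['well','adapter','vice_key']: print(l,[(a,w2m(x),x[2]) for a,x in find('wrist',l,st=s)[:2]])
plan([(m2w(10,-128,.09e3),MY+np.pi,.85),(m2w(10,-128,16),MY+np.pi,.45)],-1)
```

```text
t 43.03 p [ 0.5663 -0.2293  0.1955] q [ 3.500e-02  9.994e-01  3.000e-04 -5.000e-04] f [ 0.5 -0.8 -1.4] w 0.0115
3.0716611601746324 [   9.22498956 -128.0180026 ] [ 0.99  0.46 -0.91  1.5   0.37  1.36  1.56]
well [(0.98, array([ -6.96855565, -82.18868068]), np.float64(0.0112))]
adapter [(0.92, array([-65.99192749, -83.92118627]), np.float64(0.0133)), (0.42, array([ 113.83144628, -332.45248057]), np.float64(0.0039))]
vice_key [(0.61, array([   4.73831718, -130.48815406]), np.float64(0.1936))]
[[-1,0.0,0.0,0.71,0.0],[-1,0.0,0.0,0.71,0.0],[-1,0.0,0.0,0.71,0.0],[-1,0.01,0.0,0.72,0.0],[-1,0.0,0.0,0.71,0.0],[-1,0.01,0.0,0.72,0.0],[-1,0.0,0.0,0.42,0.0],[-1,0.0,0.0,0.42,0.0],[-1,0.0,0.0,0.42,0.0],[-1,0.0,0.0,0.42,0.0],[-1,0.0,0.0,0.43,0.0],[-1,0.0,0.0,0.42,0.0]]
[[-1,0.0,0.0,0.43,0.0]]
n 13
```

View pics/w11.png

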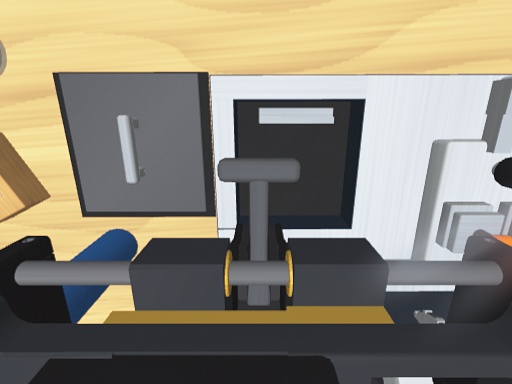

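The T-key hangs straight at (258,220) over the well, the adapter lies at (296,115) and the lid rests on the mat at (135,140). I shift 3 mm away from the right wall and lower it.

Request:
{"method": "move_arm", "body": {"deltas": [[-1, -0.04, 0.06, 0.71, 0.0], [-1, -0.04, 0.06, 0.71, 0.0], [-1, 0.0, 0.02, 0.71, 0.0], [-1, 0.01, 0.0, 0.72, 0.0], [-1, 0.0, 0.0, 0.71, 0.0], [-1, 0.01, 0.0, 0.72, 0.0], [-1, 0.0, 0.0, 0.42, 0.0], [-1, 0.0, 0.0, 0.42, 0.0], [-1, 0.0, 0.0, 0.42, 0.0], [-1, 0.0, 0.0, 0.42, 0.0], [-1, 0.0, 0.0, 0.43, 0.0], [-1, 0.0, 0.0, 0.42, 0.0]]}}

```text
time: 44.23
ee_pos: [0.5688, -0.2262, 0.0241]
eef_rot: [0.035, 0.999, -0.0, 0.0]
ft_force: [-0.4, 1.1, -1.0]
width: 0.0117
```

Request:
{"method": "move_arm", "body": {"deltas": [[-1, 0.0, 0.0, 0.35, 0.0], [-1, 0, 0, 0, 0]]}}

```text
time: 44.4
ee_pos: [0.5686, -0.226, 0.015]
eef_rot: [0.035, 0.999, 0.0, -0.0]
ft_force: [0.6, 0.2, -0.7]
width: 0.0116
```

Request:
{"method": "move_arm", "body": {"deltas": [[-0.59, 0, 0, 0, 0], [-0.59, 0, 0, 0, 0], [-0.59, 0, 0, -0.3, 0], [-0.59, 0, 0, -0.7, 0], [-0.59, 0, 0, -0.9, 0], [-0.4, 0, 0, -0.9, 0], [0.1, 0, 0, -0.9, 0], [0.1, 0, 0, -0.9, 0]]}}

```text
time: 45.07
ee_pos: [0.5687, -0.226, 0.133]
eef_rot: [0.035, 0.999, -0.0, 0.0]
ft_force: [0.6, -0.5, -0.4]
width: 0.0306
```

Run:
```python
from h import *
s=pr();snap('wrist','w12')
print([(a,w2m(x),x[2]) for a,x in find('wrist','vice_key',st=s)[:2]])
snap('side','s12')
for l in ['gauge','swarf_brush']: print(l,find('side',l)[:2])
k=np.array([.577,.3755,0]);t=np.pi-np.radians(24)
p=np.array(s['ee_pos'])
plan([(p+[0,0,.08],np.pi+MY,.9,0),([.5,.05,.29],2.85,.9),([k[0],k[1],.2],t,.9),([k[0],k[1],.12],t,.9)],0.1)
```

```text
t 45.07 p [ 0.5687 -0.226   0.133 ] q [ 3.490e-02  9.994e-01 -2.000e-04  4.000e-04] f [ 0.6 -0.5 -0.4] w 0.0306
[(0.76, array([   7.5439596 , -126.18137213]), np.float64(0.0139))]
gauge [(0.74, array([ 0.5788,  0.3762, -0.0018])), (0.66, array([ 0.5181, -0.376 ,  0.0383]))]
swarf_brush [(0.64, array([ 0.3937, -0.5525, -0.0015])), (0.57, array([ 5.906e-01,  2.446e-01, -2.000e-04]))]
[[0.1,0.0,0.0,-0.82,0.0],[0.1,0.0,0.0,-0.82,0.0],[0.1,-0.01,0.0,-0.82,0.0],[0.1,0.0,0.01,-0.83,0.0],[0.1,0.25,0.77,-0.22,0.01],[0.1,0.26,0.77,-0.22,0.01],[0.1,0.28,0.76,-0.22,0.01],[0.1,0.29,0.76,-0.22,0.01],[0.1,0.3,0.76,-0.22,0.01],[0.1,0.31,0.75,-0.22,0.01],[0.1,0.32,0.75,-0.22,0.01],[0.1,0.33,0.74,-0.22,0.01]]
[[0.1,0.35,0.73,-0.22,0.01],[0.1,0.36,0.73,-0.22,0.01],[0.1,0.37,0.72,-0.22,0.01],[0.1,0.38,0.72,-0.22,0.01],[0.1,0.39,0.72,-0.22,0.01],[0.1,0.4,0.7,-0.21,0.011],[0.1,0.05,0.83,0.22,0.005],[0.1,0.06,0.83,0.23,0.005],[0.1,0.06,0.83,0.22,0.005],[0.1,0.07,0.83,0.23,0.005],[0.1,0.08,0.83,0.22,0.005],[0.1,0.08,0.83,0.23,0.005]]
[[0.1,0.09,0.83,0.22,0.005],[0.1,0.09,0.83,0.23,0.005],[0.1,0.1,0.83,0.22,0.005],[0.1,0.11,0.83,0.23,0.005],[0.1,0.11,0.83,0.22,0.005],[0.1,0.12,0.83,0.23,0.005],[0.1,0.13,0.83,0.22,0.005],[0.1,0.14,0.83,0.23,0.005],[0.1,0.14,0.83,0.22,0.005],[0.1,0.15,0.83,0.23,0.006],[0.1,0.0,0.0,0.8,0.0],[0.1,0.0,0.0,0.8,0.0]]
[[0.1,0.0,0.0,0.8,0.0],[0.1,0.0,0.0,0.8,0.0]]
n 38
```

View pics/w12.png

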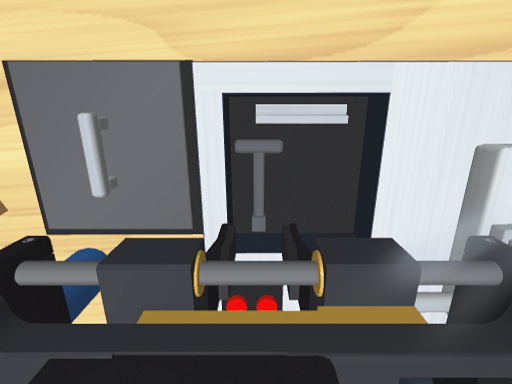

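View pics/s12.png

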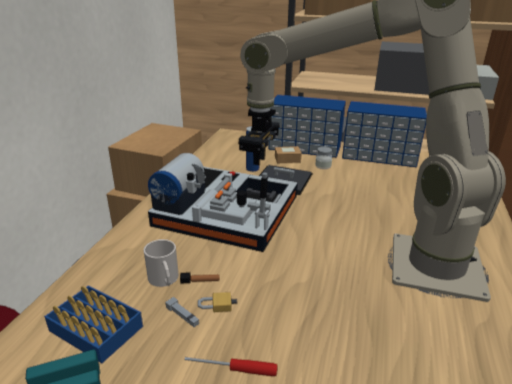

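The T-key lies flat in the well at (258,185), beside the adapter at (302,113). The gauge (182,311) and brush (200,278) are unmoved in the side view. Next is the gauge.

Request:
{"method": "move_arm", "body": {"deltas": [[0.1, 0.0, 0.0, -0.82, 0.0], [0.1, 0.0, 0.0, -0.82, 0.0], [0.1, -0.01, 0.0, -0.82, 0.0], [0.1, 0.0, 0.01, -0.83, 0.0], [0.1, 0.25, 0.77, -0.22, 0.01], [0.1, 0.26, 0.77, -0.22, 0.01], [0.1, 0.28, 0.76, -0.22, 0.01], [0.1, 0.29, 0.76, -0.22, 0.01], [0.1, 0.3, 0.76, -0.22, 0.01], [0.1, 0.31, 0.75, -0.22, 0.01], [0.1, 0.32, 0.75, -0.22, 0.01], [0.1, 0.33, 0.74, -0.22, 0.01]]}}

```text
time: 46.32
ee_pos: [0.5288, -0.0673, 0.2565]
eef_rot: [0.098, 0.995, 0.0, -0.001]
ft_force: [0.7, 0.7, 0.2]
width: 0.0479
```

Request:
{"method": "move_arm", "body": {"deltas": [[0.1, 0.35, 0.73, -0.22, 0.01], [0.1, 0.36, 0.73, -0.22, 0.01], [0.1, 0.37, 0.72, -0.22, 0.01], [0.1, 0.38, 0.72, -0.22, 0.01], [0.1, 0.39, 0.72, -0.22, 0.01], [0.1, 0.4, 0.7, -0.21, 0.011], [0.1, 0.05, 0.83, 0.22, 0.005], [0.1, 0.06, 0.83, 0.23, 0.005], [0.1, 0.06, 0.83, 0.22, 0.005], [0.1, 0.07, 0.83, 0.23, 0.005], [0.1, 0.08, 0.83, 0.22, 0.005], [0.1, 0.08, 0.83, 0.23, 0.005]]}}

```text
time: 47.32
ee_pos: [0.5285, 0.1723, 0.2549]
eef_rot: [0.169, 0.986, -0.0, -0.001]
ft_force: [0.3, -0.4, 0.1]
width: 0.0481
```

Request:
{"method": "move_arm", "body": {"deltas": [[0.1, 0.09, 0.83, 0.22, 0.005], [0.1, 0.09, 0.83, 0.23, 0.005], [0.1, 0.1, 0.83, 0.22, 0.005], [0.1, 0.11, 0.83, 0.23, 0.005], [0.1, 0.11, 0.83, 0.22, 0.005], [0.1, 0.12, 0.83, 0.23, 0.005], [0.1, 0.13, 0.83, 0.22, 0.005], [0.1, 0.14, 0.83, 0.23, 0.005], [0.1, 0.14, 0.83, 0.22, 0.005], [0.1, 0.15, 0.83, 0.23, 0.006], [0.1, 0.0, 0.0, 0.8, 0.0], [0.1, 0.0, 0.0, 0.8, 0.0]]}}

```text
time: 48.32
ee_pos: [0.5762, 0.3775, 0.1584]
eef_rot: [0.207, 0.978, 0.0, -0.001]
ft_force: [0.9, -0.8, -0.6]
width: 0.0481
```

Request:
{"method": "move_arm", "body": {"deltas": [[0.1, 0.0, 0.0, 0.8, 0.0], [0.1, 0.0, 0.0, 0.8, 0.0], [0.1, 0, 0, 0, 0], [0.1, 0, 0, 0, 0]]}}

```text
time: 48.65
ee_pos: [0.5764, 0.375, 0.1185]
eef_rot: [0.208, 0.978, -0.001, -0.001]
ft_force: [0.6, -0.1, 0.3]
width: 0.0478
```

Run:
```python
from h import *
s=pr();print(theta(s)); snap('wrist','w13'); print(find('wrist','gauge',st=s)[:2],find('wrist','swarf_brush',st=s)[:2],find('wrist','mug',st=s)[:2])
plan([([.577,.3755,.005],np.pi-np.radians(24),.7)],0.1)
```

```text
t 48.65 p [0.5764 0.375  0.1185] q [ 0.2077  0.9782 -0.0011 -0.0011] f [ 0.6 -0.1  0.3] w 0.0478
2.723058294750579
[(0.89, array([ 0.5834,  0.3738, -0.0033]))] [(0.89, array([0.5963, 0.2463, 0.0028]))] [(0.84, array([0.6911, 0.2626, 0.004 ]))]
[[0.1,0.0,0.0,0.67,0.0],[0.1,0.0,-0.01,0.66,0.0],[0.1,0.0,0.0,0.67,0.0],[0.1,0.0,-0.01,0.66,0.0],[0.1,0.0,0.0,0.67,0.0],[0.1,0.0,-0.01,0.66,0.0],[0.1,0.01,0.0,0.67,0.0]]
n 7
```

View pics/w13.png

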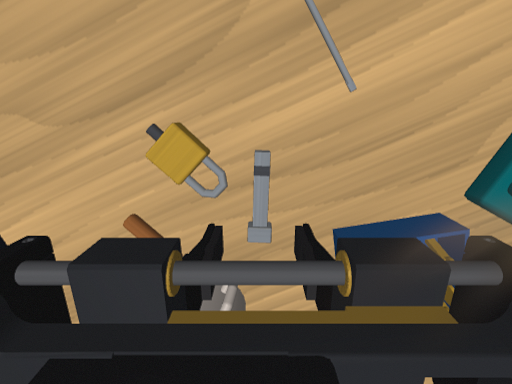

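Run:
```python
from px import *
s=r.read_state();R=Ro.from_quat(s['eef_rot'])
for u,v,z in [(334,235,.03),(334,235,.0),(440,215,.03),(228,288,.07),(220,300,.03),(235,290,.05),(227,180,.01),(210,197,.01)]:
    w=px2w('wrist',u,v,z,s); print((u,v,z),w.round(3),'tool',(R.inv().apply(w-s['ee_pos'])*1e3).round(0))
```

```text
(334, 235, 0.03) [0.649 0.432 0.03 ] tool [-42.  80.  92.]
(334, 235, 0.0) [0.666 0.434 0.   ] tool [-57.  89. 122.]
(440, 215, 0.03) [0.671 0.539 0.03 ] tool [-19. 187.  92.]
(228, 288, 0.07) [0.637 0.318 0.07 ] tool [-78. -29.  52.]
(220, 300, 0.03) [0.673 0.286 0.03 ] tool [-124.  -44.   92.]
(235, 290, 0.05) [0.655 0.315 0.05 ] tool [-95. -24.  72.]
(227, 180, 0.01) [0.553 0.351 0.01 ] tool [ 12. -33. 111.]
(210, 197, 0.01) [0.562 0.326 0.01 ] tool [ -7. -52. 111.]
```

The padlock shackle (227,180) lies close to where the left finger would go. I shift 10 mm along the gauge towards its block and narrow the opening to 32 mm.

Request:
{"method": "move_arm", "body": {"deltas": [[-0.26, -0.2, 0.03, 0.3, 0.01], [-0.26, -0.2, 0.02, 0.3, 0.01], [-0.26, 0, 0, 0.3, 0], [-0.26, 0, 0, 0, 0]]}}

```text
time: 49.18
ee_pos: [0.5866, 0.3714, 0.0951]
eef_rot: [0.224, 0.975, -0.001, -0.001]
ft_force: [0.2, 0.2, -0.3]
width: 0.0339
```

Run:
```python
from px import *
s=pr();print(theta(s)); snap('wrist','w14')
R=Ro.from_quat(s['eef_rot'])
# project finger tip footprints at z=.01
i=r.camera_info('wrist');H=np.array(i['hand_eye']);K=np.array(i['K'])
for y in (-32,-16,16,32):
  for x in (-10,10):
    p=np.array([x/1e3,y/1e3,s['ee_pos'][2]-.01]); c=H[:3,:3].T@(p-H[:3,3]); u=K@c; print(x,y,(u[:2]/u[2]).round(0))
```

```text
t 49.18 p [0.5866 0.3714 0.0951] q [ 2.237e-01  9.747e-01 -1.200e-03 -8.000e-04] f [ 0.2  0.2 -0.3] w 0.0339
2.6904228894580617
-10 -32 [226. 208.]
10 -32 [225. 189.]
-10 -16 [242. 208.]
10 -16 [242. 189.]
-10 16 [274. 208.]
10 16 [275. 189.]
-10 32 [291. 208.]
10 32 [291. 189.]
```

View pics/w14.png

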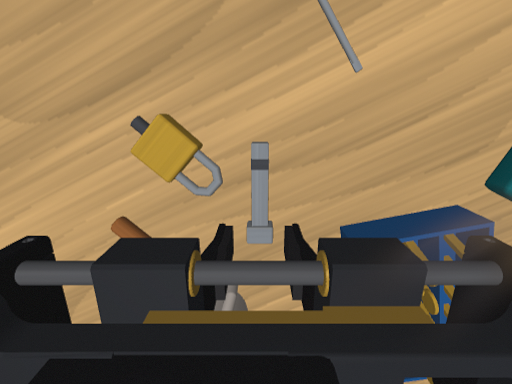

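The finger footprint (225-242, 189-208) clears the shackle edge (221,180), and the gauge is aligned at (260,190). I descend.

Request:
{"method": "move_arm", "body": {"deltas": [[-0.26, 0, 0, 0.6, 0], [-0.26, 0, 0, 0.6, 0], [-0.26, 0, 0, 0.6, 0], [-0.26, 0, 0, 0.6, 0], [-0.26, 0, 0, 0.6, 0], [-0.26, 0, 0, 0.55, 0], [-0.26, 0, 0, 0, 0], [-1, 0, 0, 0, 0], [-1, 0, 0, 0, 0], [-1, 0, 0, 0, 0], [-1, 0, 0, 0, 0], [-1, 0, 0, 0, 0]]}}

```text
time: 50.23
ee_pos: [0.5872, 0.373, 0.0098]
eef_rot: [0.223, 0.975, 0.001, 0.001]
ft_force: [0.3, -0.3, 3.1]
width: 0.0153
```

Run:
```python
from carry import *
s=pr();print(theta(s))
# local y -9 ; tcp ~3mm beyond gauge centre
carry(-10+16+3,-85-9,np.pi+MY,.016)
```

```text
t 50.23 p [0.5872 0.373  0.0098] q [2.232e-01 9.748e-01 5.000e-04 6.000e-04] f [ 0.3 -0.3  3.1] w 0.0153
2.691358213229731
[[-1,0.0,0.0,-0.48,0.0],[-1,0.0,0.0,-0.48,0.0],[-1,0.0,0.0,-0.48,0.0],[-1,0.0,0.0,-0.48,0.0],[-1,0.0,0.0,-0.48,0.0],[-1,-0.15,-0.35,-0.7,-0.005],[-1,-0.15,-0.35,-0.7,-0.005],[-1,-0.15,-0.35,-0.7,-0.005],[-1,-0.15,-0.35,-0.7,-0.005],[-1,-0.14,-0.35,-0.7,-0.005],[-1,-0.14,-0.35,-0.7,-0.005],[-1,-0.14,-0.35,-0.7,-0.005]]
[[-1,-0.13,-0.35,-0.7,-0.005],[-1,-0.13,-0.36,-0.7,-0.005],[-1,-0.13,-0.36,-0.7,-0.005],[-1,-0.13,-0.36,-0.7,-0.005],[-1,-0.12,-0.35,-0.71,-0.006],[-1,-0.26,-0.79,0.0,-0.008],[-1,-0.25,-0.79,0.0,-0.008],[-1,-0.24,-0.79,0.0,-0.008],[-1,-0.23,-0.79,0.0,-0.008],[-1,-0.22,-0.8,0.0,-0.008],[-1,-0.21,-0.8,0.0,-0.008],[-1,-0.2,-0.8,0.0,-0.008]]
[[-1,-0.19,-0.8,0.0,-0.008],[-1,-0.18,-0.81,0.0,-0.008],[-1,-0.17,-0.81,0.0,-0.008],[-1,-0.16,-0.81,0.0,-0.008],[-1,-0.15,-0.81,0.0,-0.009],[-1,-0.14,-0.82,0.0,-0.008],[-1,-0.13,-0.82,0.0,-0.009],[-1,-0.12,-0.82,0.0,-0.008],[-1,-0.11,-0.82,0.0,-0.009],[-1,-0.1,-0.82,0.0,-0.008],[-1,-0.09,-0.82,0.0,-0.009],[-1,-0.07,-0.83,0.0,-0.008]]
[[-1,-0.07,-0.82,0.0,-0.009],[-1,-0.05,-0.83,0.0,-0.008],[-1,-0.04,-0.83,0.0,-0.009],[-1,0.0,0.0,0.84,0.0],[-1,0.0,0.0,0.85,0.0],[-1,0.0,0.0,0.84,0.0],[-1,0.0,0.0,0.85,0.0],[-1,0.0,0.0,0.84,0.0],[-1,0.0,0.0,0.85,0.0],[-1,0.0,0.0,0.84,0.0],[-1,0.0,0.0,0.85,0.0],[-1,0.0,0.0,0.84,0.0]]
[[-1,0.0,0.0,0.42,0.0],[-1,0.0,0.0,0.42,0.0],[-1,0.0,0.0,0.42,0.0],[-1,0.0,0.0,0.43,0.0],[-1,0.0,0.0,0.42,0.0],[-1,0.0,0.0,0.43,0.0],[-1,0.0,0.0,0.42,0.0]]
n 55
```

Request:
{"method": "move_arm", "body": {"deltas": [[-1, 0.0, 0.0, -0.48, 0.0], [-1, 0.0, 0.0, -0.48, 0.0], [-1, 0.0, 0.0, -0.48, 0.0], [-1, 0.0, 0.0, -0.48, 0.0], [-1, 0.0, 0.0, -0.48, 0.0], [-1, -0.15, -0.35, -0.7, -0.005], [-1, -0.15, -0.35, -0.7, -0.005], [-1, -0.15, -0.35, -0.7, -0.005], [-1, -0.15, -0.35, -0.7, -0.005], [-1, -0.14, -0.35, -0.7, -0.005], [-1, -0.14, -0.35, -0.7, -0.005], [-1, -0.14, -0.35, -0.7, -0.005]]}}

```text
time: 51.23
ee_pos: [0.5846, 0.3053, 0.1934]
eef_rot: [0.196, 0.981, -0.0, 0.0]
ft_force: [-0.1, 0.4, -1.6]
width: 0.0156
```

Request:
{"method": "move_arm", "body": {"deltas": [[-1, -0.13, -0.35, -0.7, -0.005], [-1, -0.13, -0.36, -0.7, -0.005], [-1, -0.13, -0.36, -0.7, -0.005], [-1, -0.13, -0.36, -0.7, -0.005], [-1, -0.12, -0.35, -0.71, -0.006], [-1, -0.26, -0.79, 0.0, -0.008], [-1, -0.25, -0.79, 0.0, -0.008], [-1, -0.24, -0.79, 0.0, -0.008], [-1, -0.23, -0.79, 0.0, -0.008], [-1, -0.22, -0.8, 0.0, -0.008], [-1, -0.21, -0.8, 0.0, -0.008], [-1, -0.2, -0.8, 0.0, -0.008]]}}

```text
time: 52.23
ee_pos: [0.5775, 0.113, 0.2801]
eef_rot: [0.132, 0.991, -0.0, 0.0]
ft_force: [1.0, -0.3, -1.7]
width: 0.016
```

Request:
{"method": "move_arm", "body": {"deltas": [[-1, -0.19, -0.8, 0.0, -0.008], [-1, -0.18, -0.81, 0.0, -0.008], [-1, -0.17, -0.81, 0.0, -0.008], [-1, -0.16, -0.81, 0.0, -0.008], [-1, -0.15, -0.81, 0.0, -0.009], [-1, -0.14, -0.82, 0.0, -0.008], [-1, -0.13, -0.82, 0.0, -0.009], [-1, -0.12, -0.82, 0.0, -0.008], [-1, -0.11, -0.82, 0.0, -0.009], [-1, -0.1, -0.82, 0.0, -0.008], [-1, -0.09, -0.82, 0.0, -0.009], [-1, -0.07, -0.83, 0.0, -0.008]]}}

```text
time: 53.23
ee_pos: [0.5694, -0.1349, 0.2802]
eef_rot: [0.054, 0.999, -0.001, 0.0]
ft_force: [0.0, -0.1, -2.0]
width: 0.0155
```

Request:
{"method": "move_arm", "body": {"deltas": [[-1, -0.07, -0.82, 0.0, -0.009], [-1, -0.05, -0.83, 0.0, -0.008], [-1, -0.04, -0.83, 0.0, -0.009], [-1, 0.0, 0.0, 0.84, 0.0], [-1, 0.0, 0.0, 0.85, 0.0], [-1, 0.0, 0.0, 0.84, 0.0], [-1, 0.0, 0.0, 0.85, 0.0], [-1, 0, 0, 0, 0], [-1, 0, 0, 0, 0]]}}

```text
time: 53.98
ee_pos: [0.5674, -0.1961, 0.1951]
eef_rot: [0.034, 0.999, -0.0, -0.0]
ft_force: [0.8, 0.2, -1.0]
width: 0.0158
```

Run:
```python
from h import *
s=pr();print(theta(s),w2m(s['ee_pos'])); snap('wrist','w15')
for l in ['gauge','adapter','vice_key']: print(l,[(a,w2m(x),x[2]) for a,x in find('wrist',l,st=s)[:2]])
plan([(m2w(9,-94,.09e3),MY+np.pi,.85),(m2w(9,-94,21),MY+np.pi,.45)],-1)
```

```text
t 53.98 p [ 0.5674 -0.1961  0.1951] q [ 3.420e-02  9.994e-01 -1.000e-04 -5.000e-04] f [ 0.8  0.2 -1. ] w 0.0158
3.07308579184116 [  7.97150662 -94.78280944]
gauge [(0.76, array([  1.19817059, -97.15412697]), np.float64(0.1837)), (0.2, array([  10.45084607, -126.17804808]), np.float64(0.0145))]
adapter [(0.56, array([-67.71906539, -80.73418224]), np.float64(0.0128))]
vice_key [(0.94, array([   6.70911227, -127.1421166 ]), np.float64(0.0145))]
[[-1,0.0,0.0,0.71,0.0],[-1,0.0,0.0,0.71,0.0],[-1,0.0,0.01,0.71,0.0],[-1,0.0,0.0,0.71,0.0],[-1,0.01,0.01,0.71,0.0],[-1,0.0,0.0,0.71,0.001],[-1,0.0,0.0,0.39,0.0],[-1,0.0,0.0,0.39,0.0],[-1,0.0,0.0,0.4,0.0],[-1,0.0,0.0,0.39,0.0],[-1,0.0,0.0,0.4,0.0],[-1,0.0,0.0,0.39,0.0]]
[[-1,0.0,0.0,0.4,0.0]]
n 13
```

View pics/w15.png

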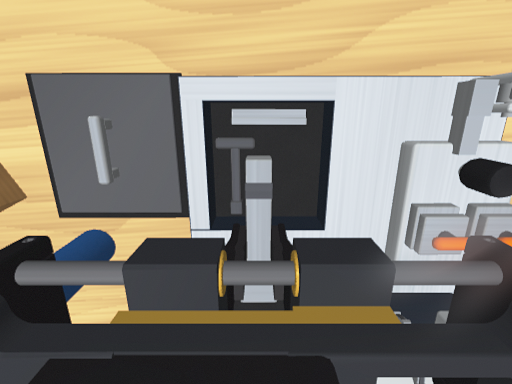

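The gauge would brush the T-key's cross-bar (233,143), so I place it 6-7 mm further left and 3 mm back.

Request:
{"method": "move_arm", "body": {"deltas": [[-1, -0.06, 0.13, 0.71, 0.0], [-1, -0.06, 0.14, 0.71, 0.0], [-1, 0.0, 0.01, 0.71, 0.0], [-1, 0.0, 0.0, 0.71, 0.0], [-1, 0.01, 0.01, 0.71, 0.0], [-1, 0.0, 0.0, 0.71, 0.001], [-1, 0.0, 0.0, 0.39, 0.0], [-1, 0.0, 0.0, 0.39, 0.0], [-1, 0.0, 0.0, 0.4, 0.0], [-1, 0.0, 0.0, 0.39, 0.0], [-1, 0.0, 0.0, 0.4, 0.0], [-1, 0.0, 0.0, 0.39, 0.0]]}}

```text
time: 55.18
ee_pos: [0.5715, -0.189, 0.0285]
eef_rot: [0.035, 0.999, -0.0, 0.0]
ft_force: [-0.4, -0.8, -2.3]
width: 0.0155
```

Request:
{"method": "move_arm", "body": {"deltas": [[-1, 0.0, 0.0, 0.2, 0.0], [-1, 0, 0, 0, 0]]}}

```text
time: 55.35
ee_pos: [0.5705, -0.1887, 0.0227]
eef_rot: [0.035, 0.999, 0.0, -0.001]
ft_force: [-1.0, -0.2, -2.2]
width: 0.0155
```

Request:
{"method": "move_arm", "body": {"deltas": [[-1, 0, 0, 0.08, 0], [-1, 0, 0, 0, 0], [-0.47, 0, 0, 0, 0], [-0.47, 0, 0, 0, 0], [-0.47, 0, 0, 0, 0], [-0.47, 0, 0, -0.3, 0], [-0.47, 0, 0, -0.7, 0], [-0.47, 0, 0, -0.9, 0], [-0.4, 0, 0, -0.9, 0], [0.1, 0, 0, -0.9, 0], [0.1, 0, 0, -0.9, 0]]}}

```text
time: 56.27
ee_pos: [0.5713, -0.1887, 0.139]
eef_rot: [0.035, 0.999, -0.0, 0.0]
ft_force: [-1.1, -0.5, 0.7]
width: 0.0328
```

Run:
```python
from h import *
s=pr();snap('wrist','w16')
for l in ['gauge','vice_key']: print([(a,w2m(x),x[2]) for a,x in find('wrist',l,st=s)[:2]])
snap('side','s16');snap('scene','sc16')
for c in ['side','scene']: print(find(c,'swarf_brush')[:2])
k=np.array([.577,.244,0]);t=np.pi+np.radians(17.8)
p=np.array(s['ee_pos'])
plan([(p+[0,0,.08],np.pi+MY,.9,0),([.51,.05,.29],3.25,.9),([k[0],k[1],.2],t,.9),([k[0],k[1],.12],t,.9)],0.1)
```

```text
t 56.27 p [ 0.5713 -0.1887  0.139 ] q [ 3.490e-02  9.994e-01 -1.000e-04  3.000e-04] f [-1.1 -0.5  0.7] w 0.0328
[(0.73, array([-1.79742691, -1.52946281]), np.float64(0.0023)), (0.71, array([  6.40859993, -89.97210594]), np.float64(0.0076))]
[(0.7, array([   4.80860619, -125.77168722]), np.float64(0.0148))]
[]
[(0.5, array([0.5908, 0.248 , 0.0032]))]
[[0.1,-0.01,0.0,-0.83,0.0],[0.1,0.0,0.0,-0.83,0.0],[0.1,-0.01,0.0,-0.83,0.0],[0.1,0.0,0.01,-0.82,0.0],[0.1,0.26,0.78,-0.24,-0.009],[0.1,0.25,0.78,-0.24,-0.01],[0.1,0.24,0.79,-0.24,-0.009],[0.1,0.22,0.79,-0.24,-0.01],[0.1,0.21,0.79,-0.24,-0.009],[0.1,0.2,0.8,-0.23,-0.01],[0.1,0.19,0.8,-0.24,-0.009],[0.1,0.18,0.8,-0.23,-0.01]]
[[0.1,0.16,0.8,-0.24,-0.009],[0.1,0.15,0.81,-0.23,-0.01],[0.1,0.14,0.81,-0.24,-0.009],[0.1,0.13,0.81,-0.23,-0.01],[0.1,-0.35,0.74,0.36,-0.013],[0.1,-0.37,0.74,0.36,-0.013],[0.1,-0.38,0.73,0.36,-0.013],[0.1,-0.39,0.72,0.36,-0.013],[0.1,-0.41,0.71,0.36,-0.013],[0.1,-0.42,0.7,0.36,-0.013],[0.1,-0.44,0.69,0.36,-0.013],[0.1,-0.45,0.69,0.36,-0.012]]
[[0.1,-0.47,0.67,0.36,-0.013],[0.1,-0.48,0.67,0.36,-0.012],[0.1,0.0,0.0,0.8,0.0],[0.1,0.0,0.0,0.8,0.0],[0.1,0.0,0.0,0.8,0.0],[0.1,0.0,0.0,0.8,0.0]]
n 30
```

View pics/w16.png

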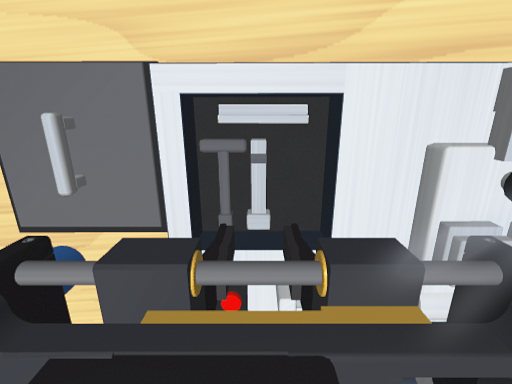

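View pics/s16.png

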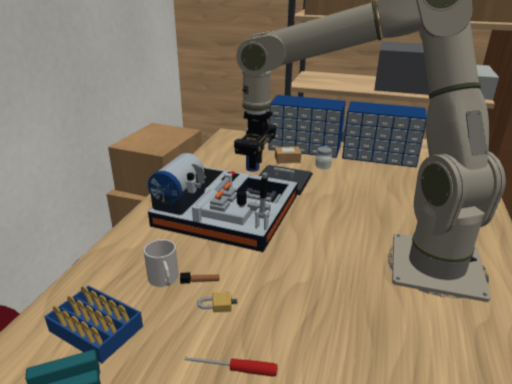

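The gauge lies flat beside the T-key in the well at (258,180), with room to its right. The brush (200,278) is unmoved. Next is the brush.

Request:
{"method": "move_arm", "body": {"deltas": [[0.1, -0.01, 0.0, -0.83, 0.0], [0.1, 0.0, 0.0, -0.83, 0.0], [0.1, -0.01, 0.0, -0.83, 0.0], [0.1, 0.0, 0.01, -0.82, 0.0], [0.1, 0.26, 0.78, -0.24, -0.009], [0.1, 0.25, 0.78, -0.24, -0.01], [0.1, 0.24, 0.79, -0.24, -0.009], [0.1, 0.22, 0.79, -0.24, -0.01], [0.1, 0.21, 0.79, -0.24, -0.009], [0.1, 0.2, 0.8, -0.23, -0.01], [0.1, 0.19, 0.8, -0.24, -0.009], [0.1, 0.18, 0.8, -0.23, -0.01]]}}

```text
time: 57.62
ee_pos: [0.5302, -0.0275, 0.2678]
eef_rot: [-0.025, 1.0, -0.0, -0.0]
ft_force: [-0.4, 0.3, 0.4]
width: 0.0479
```

Request:
{"method": "move_arm", "body": {"deltas": [[0.1, 0.16, 0.8, -0.24, -0.009], [0.1, 0.15, 0.81, -0.23, -0.01], [0.1, 0.14, 0.81, -0.24, -0.009], [0.1, 0.13, 0.81, -0.23, -0.01], [0.1, -0.35, 0.74, 0.36, -0.013], [0.1, -0.37, 0.74, 0.36, -0.013], [0.1, -0.38, 0.73, 0.36, -0.013], [0.1, -0.39, 0.72, 0.36, -0.013], [0.1, -0.41, 0.71, 0.36, -0.013], [0.1, -0.42, 0.7, 0.36, -0.013], [0.1, -0.44, 0.69, 0.36, -0.013], [0.1, -0.45, 0.69, 0.36, -0.012]]}}

```text
time: 58.62
ee_pos: [0.5639, 0.2071, 0.2185]
eef_rot: [-0.136, 0.991, 0.0, -0.0]
ft_force: [-0.2, -0.2, 1.2]
width: 0.0478
```

Request:
{"method": "move_arm", "body": {"deltas": [[-0.1, -0.47, 0.67, 0.36, -0.013], [-0.1, -0.48, 0.67, 0.36, -0.012], [-0.1, 0.0, 0.0, 0.8, 0.0], [-0.1, 0.0, 0.0, 0.8, 0.0], [-0.1, 0.0, 0.0, 0.8, 0.0], [-0.1, 0.0, 0.0, 0.8, 0.0], [-0.1, 0, 0, 0, 0], [-0.1, 0, 0, 0, 0]]}}

```text
time: 59.28
ee_pos: [0.5769, 0.2445, 0.1207]
eef_rot: [-0.155, 0.988, 0.0, -0.001]
ft_force: [0.4, 0.2, 0.7]
width: 0.0389
```

Run:
```python
from px import *
s=pr();print(theta(s)); snap('wrist','w17'); print(find('wrist','swarf_brush',st=s)[:2],find('wrist','mug',st=s)[:2])
R=Ro.from_quat(s['eef_rot'])
w=find('wrist','swarf_brush',st=s)[0][1]; print('tool',(R.inv().apply(w-s['ee_pos'])*1e3).round(0))
for p in ([.69,.2625,.07],[.655,.315,.05],[.637,.318,.07]): print((R.inv().apply(np.array(p)-s['ee_pos'])*1e3).round(0))
i=r.camera_info('wrist');H=np.array(i['hand_eye']);K=np.array(i['K'])
for y in (-35,-20,20,35):
  for x in (-10,10):
    p=np.array([x/1e3,y/1e3,s['ee_pos'][2]-.01]); c=H[:3,:3].T@(p-H[:3,3]); u=K@c; print(x,y,(u[:2]/u[2]).round(0))
```

```text
t 59.28 p [0.5769 0.2445 0.1207] q [-1.547e-01  9.880e-01  0.000e+00 -8.000e-04] f [0.4 0.2 0.7] w 0.0389
-2.830991461206872
[(0.62, array([5.964e-01, 2.476e-01, 5.000e-04]))] [(0.8, array([0.6896, 0.2623, 0.0054])), (0.28, array([5.923e-01, 2.472e-01, 2.000e-04]))]
tool [-20.  -3. 120.]
[-113.  -17.   50.]
[-96.  43.  71.]
[-80.  52.  51.]
-10 -35 [226. 200.]
10 -35 [225. 182.]
-10 -20 [240. 200.]
10 -20 [239. 182.]
-10 20 [276. 200.]
10 20 [277. 182.]
-10 35 [290. 200.]
10 35 [291. 182.]
```

View pics/w17.png

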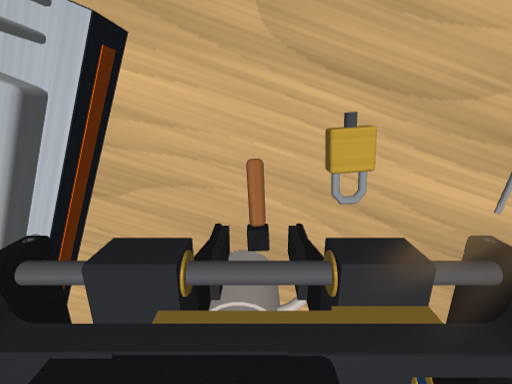

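The brush handle is centred at (256,190), tilted about 2°, and the padlock (350,150) and mug (248,280) are clear. I shift 7 mm towards its middle and descend.

Request:
{"method": "move_arm", "body": {"deltas": [[-0.1, -0.15, -0.04, 0.6, -0.01], [-0.1, -0.14, 0, 0.6, -0.01], [-0.1, 0, 0, 0.6, 0], [-0.1, 0, 0, 0.65, 0], [-0.1, 0, 0, 0.65, 0], [-0.1, 0, 0, 0.65, 0], [-0.1, 0, 0, 0.65, 0], [-0.1, 0, 0, 0.15, 0], [-1, 0, 0, 0, 0], [-1, 0, 0, 0, 0], [-1, 0, 0, 0, 0], [-1, 0, 0, 0, 0]]}}

```text
time: 60.48
ee_pos: [0.5853, 0.2456, 0.008]
eef_rot: [-0.17, 0.985, 0.0, 0.001]
ft_force: [-0.0, -0.0, 0.3]
width: 0.0204
```

Request:
{"method": "move_arm", "body": {"deltas": [[-1, 0, 0, 0, 0], [-1, 0, 0, 0, 0], [-1, 0, 0, 0, 0]]}}

```text
time: 60.73
ee_pos: [0.5853, 0.2456, 0.008]
eef_rot: [-0.17, 0.985, 0.0, 0.001]
ft_force: [-0.7, -0.2, 6.1]
width: 0.0173
```

Run:
```python
from carry import *
s=pr();print(theta(s))
# brush centre local x +13; tcp is ~13mm toward -x of centre
carry(-10+13-13,-85+31,np.pi+MY,.016)
```

```text
t 60.73 p [0.5853 0.2456 0.008 ] q [-1.698e-01  9.855e-01  1.000e-04  7.000e-04] f [-0.7 -0.2  6.1] w 0.0173
-2.8002474579807637
[[-1,0.0,0.0,-0.48,0.0],[-1,0.0,0.0,-0.48,0.0],[-1,0.0,0.0,-0.48,0.0],[-1,0.0,0.0,-0.48,0.0],[-1,0.0,0.0,-0.48,0.0],[-1,0.12,-0.27,-0.77,0.006],[-1,0.12,-0.27,-0.77,0.006],[-1,0.11,-0.27,-0.77,0.006],[-1,0.11,-0.27,-0.77,0.006],[-1,0.11,-0.27,-0.77,0.006],[-1,0.11,-0.27,-0.77,0.006],[-1,0.11,-0.27,-0.77,0.006]]
[[-1,0.1,-0.27,-0.77,0.006],[-1,0.1,-0.27,-0.77,0.006],[-1,0.1,-0.28,-0.78,0.006],[-1,0.09,-0.27,-0.77,0.005],[-1,0.25,-0.76,0.0,0.012],[-1,0.24,-0.77,0.0,0.012],[-1,0.22,-0.77,0.0,0.012],[-1,0.21,-0.77,0.0,0.012],[-1,0.2,-0.78,0.0,0.012],[-1,0.18,-0.78,0.0,0.012],[-1,0.17,-0.79,0.0,0.012],[-1,0.15,-0.79,0.0,0.012]]
[[-1,0.14,-0.79,0.0,0.013],[-1,0.12,-0.79,0.0,0.012],[-1,0.1,-0.8,0.0,0.013],[-1,0.09,-0.8,0.0,0.012],[-1,0.07,-0.8,0.0,0.013],[-1,0.06,-0.8,0.0,0.012],[-1,0.04,-0.8,0.0,0.013],[-1,0.03,-0.79,0.0,0.012],[-1,0.0,0.0,0.84,0.0],[-1,0.0,0.0,0.84,0.0],[-1,0.0,0.0,0.85,0.0],[-1,0.0,0.0,0.84,0.0]]
[[-1,0.0,0.0,0.85,0.0],[-1,0.0,0.0,0.84,0.0],[-1,0.0,0.0,0.85,0.0],[-1,0.0,0.0,0.84,0.0],[-1,0.0,0.0,0.85,0.0],[-1,0.0,0.0,0.42,0.0],[-1,0.0,0.0,0.42,0.0],[-1,0.0,0.0,0.42,0.0],[-1,0.0,0.0,0.42,0.0],[-1,0.0,0.0,0.43,0.0],[-1,0.0,0.0,0.42,0.0],[-1,0.0,0.0,0.43,0.0]]
n 48
```

Request:
{"method": "move_arm", "body": {"deltas": [[-1, 0.0, 0.0, -0.48, 0.0], [-1, 0.0, 0.0, -0.48, 0.0], [-1, 0.0, 0.0, -0.48, 0.0], [-1, 0.0, 0.0, -0.48, 0.0], [-1, 0.0, 0.0, -0.48, 0.0], [-1, 0.12, -0.27, -0.77, 0.006], [-1, 0.12, -0.27, -0.77, 0.006], [-1, 0.11, -0.27, -0.77, 0.006], [-1, 0.11, -0.27, -0.77, 0.006], [-1, 0.11, -0.27, -0.77, 0.006], [-1, 0.11, -0.27, -0.77, 0.006], [-1, 0.11, -0.27, -0.77, 0.006]]}}

```text
time: 61.73
ee_pos: [0.5802, 0.1941, 0.2037]
eef_rot: [-0.137, 0.991, -0.0, 0.0]
ft_force: [-0.0, 1.1, 0.1]
width: 0.0175
```

Request:
{"method": "move_arm", "body": {"deltas": [[-1, 0.1, -0.27, -0.77, 0.006], [-1, 0.1, -0.27, -0.77, 0.006], [-1, 0.1, -0.28, -0.78, 0.006], [-1, 0.09, -0.27, -0.77, 0.005], [-1, 0.25, -0.76, 0.0, 0.012], [-1, 0.24, -0.77, 0.0, 0.012], [-1, 0.22, -0.77, 0.0, 0.012], [-1, 0.21, -0.77, 0.0, 0.012], [-1, 0.2, -0.78, 0.0, 0.012], [-1, 0.18, -0.78, 0.0, 0.012], [-1, 0.17, -0.79, 0.0, 0.012], [-1, 0.15, -0.79, 0.0, 0.012]]}}

```text
time: 62.73
ee_pos: [0.5646, 0.0048, 0.28]
eef_rot: [-0.044, 0.999, -0.0, 0.0]
ft_force: [0.7, 0.3, -0.6]
width: 0.0178
```

Request:
{"method": "move_arm", "body": {"deltas": [[-1, 0.14, -0.79, 0.0, 0.013], [-1, 0.12, -0.79, 0.0, 0.012], [-1, 0.1, -0.8, 0.0, 0.013], [-1, 0.09, -0.8, 0.0, 0.012], [-1, 0.07, -0.8, 0.0, 0.013], [-1, 0.06, -0.8, 0.0, 0.012], [-1, 0.04, -0.8, 0.0, 0.013], [-1, 0.03, -0.79, 0.0, 0.012], [-1, 0, 0, 0.8, 0], [-1, 0, 0, 0.8, 0], [-1, 0, 0, 0, 0], [-1, 0, 0, 0, 0]]}}

```text
time: 63.73
ee_pos: [0.5514, -0.1545, 0.239]
eef_rot: [0.034, 0.999, 0.0, -0.001]
ft_force: [0.1, -0.5, -0.3]
width: 0.0172
```

Run:
```python
from h import *
s=pr();print(theta(s),w2m(s['ee_pos'])); snap('wrist','w18')
for l in ['swarf_brush','gauge','adapter','vice_key','carriage_grip']: print(l,[(a,w2m(x),x[2]) for a,x in find('wrist',l,st=s)[:2]])
```

```text
t 63.73 p [ 0.5514 -0.1545  0.239 ] q [ 3.420e-02  9.994e-01  2.000e-04 -6.000e-04] f [ 0.1 -0.5 -0.3] w 0.0172
3.073084353517555 [-10.91663051 -54.37708677]
swarf_brush [(0.72, array([ -4.58153179, -54.75453923]), np.float64(0.231))]
gauge [(0.93, array([  5.58074688, -91.0326055 ]), np.float64(0.0087))]
adapter [(0.77, array([-69.40607269, -79.5492745 ]), np.float64(0.0144)), (0.62, array([ -26.0320606 , -282.11164779]), np.float64(0.0406))]
vice_key [(0.83, array([   8.24740447, -127.63573293]), np.float64(0.0128))]
carriage_grip []
```

View pics/w18.png

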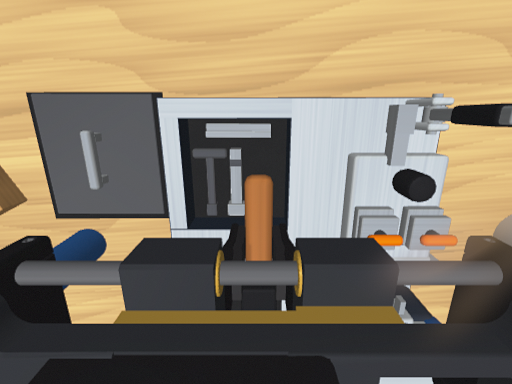

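The brush hangs straight at (258,215) over the free strip beside the gauge (236,180). I shift 7 mm back and lower it.

Request:
{"method": "move_arm", "body": {"deltas": [[-1, -0.14, 0, 0.84, 0], [-1, -0.14, 0, 0.84, 0], [-1, 0, 0, 0.84, 0], [-1, 0, 0, 0.84, 0], [-1, 0, 0, 0.84, 0], [-1, 0, 0, 0.84, 0], [-1, 0, 0, 0.84, 0], [-1, 0, 0, 0.6, 0], [-1, 0, 0, 0.6, 0], [-1, 0, 0, 0.5, 0], [-1, 0, 0, 0.5, 0], [-1, 0, 0, 0.3, 0]]}}

```text
time: 65.03
ee_pos: [0.5586, -0.1548, 0.0283]
eef_rot: [0.034, 0.999, 0.0, -0.0]
ft_force: [-0.7, 0.2, -0.3]
width: 0.0172
```

Request:
{"method": "move_arm", "body": {"deltas": [[-1, 0, 0, 0.3, 0], [-1, 0, 0, 0, 0]]}}

```text
time: 65.2
ee_pos: [0.5583, -0.1547, 0.0209]
eef_rot: [0.034, 0.999, 0.0, -0.001]
ft_force: [-0.5, 0.8, -0.4]
width: 0.0176
```

Request:
{"method": "move_arm", "body": {"deltas": [[-1, 0, 0, 0.07, 0], [-1, 0, 0, 0, 0], [-0.43, 0, 0, 0, 0], [-0.43, 0, 0, 0, 0], [-0.43, 0, 0, 0, 0], [-0.43, 0, 0, -0.3, 0], [-0.43, 0, 0, -0.7, 0], [-0.43, 0, 0, -0.9, 0], [-0.4, 0, 0, -0.9, 0], [0.1, 0, 0, -0.9, 0], [0.1, 0, 0, -0.9, 0], [0.1, 0, 0, -0.9, 0]]}}

```text
time: 66.2
ee_pos: [0.5588, -0.1546, 0.1597]
eef_rot: [0.034, 0.999, -0.0, 0.0]
ft_force: [0.3, -1.0, 0.2]
width: 0.0389
```

Run:
```python
from h import *
s=pr();print(np.round(s['joint_positions'],2));snap('wrist','w19')
for l in ['swarf_brush','gauge','adapter','vice_key','lid_handle']: print(l,[(a,w2m(x),x[2]) for a,x in find('wrist',l,st=s)[:2]])
snap('scene','sc19')
print('scene handle',find('scene','lid_handle')[:2])
```

```text
t 66.2 p [ 0.5588 -0.1546  0.1597] q [ 3.410e-02  9.994e-01 -1.000e-04  3.000e-04] f [ 0.3 -1.   0.2] w 0.0389
[ 1.    0.47 -1.03  1.63  0.42  1.29  1.4 ]
swarf_brush [(0.65, array([  4.73249905, -53.19928057]), np.float64(0.0104))]
gauge [(0.72, array([  7.68626849, -88.17834925]), np.float64(0.0074))]
adapter [(0.87, array([-66.72850867, -80.5644843 ]), np.float64(0.016))]
vice_key [(0.9, array([   6.02665025, -125.9870211 ]), np.float64(0.0164)), (0.65, array([ -9.03027644, -84.23790185]), np.float64(0.0099))]
lid_handle [(0.56, array([ -22.94848189, -283.19863555]), np.float64(0.0409))]
scene handle [(0.87, array([ 0.5205, -0.3807,  0.046 ]))]
```

View pics/w19.png

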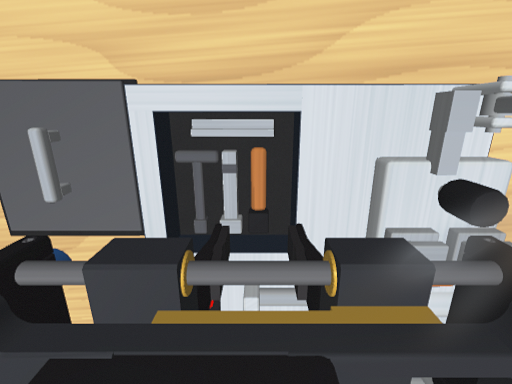

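View pics/sc19.png

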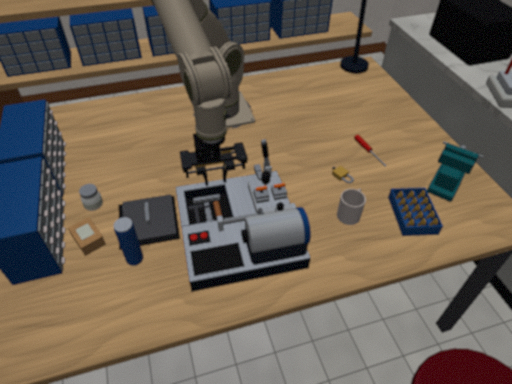

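All four tools lie flat in the well: T-key (198,185), gauge (230,190), brush (258,190), adapter (232,128). Only other things remain on the bench. Now I fetch the lid from the mat.

Run:
```python
from h import *
t=np.pi+MY
plan([([.5188,-.3795,.16],t,.85),([.5188,-.3795,.1],t,.85)],1)
```

```text
[[1,0.09,-0.83,-0.01,0.0],[1,0.09,-0.82,-0.01,0.0],[1,0.09,-0.83,-0.01,0.0],[1,0.09,-0.82,-0.01,0.0],[1,0.09,-0.83,-0.01,0.0],[1,0.09,-0.82,-0.01,0.0],[1,0.08,-0.83,-0.01,0.0],[1,0.09,-0.82,-0.01,0.0],[1,0.08,-0.83,-0.01,0.0],[1,0.09,-0.82,-0.02,0.001],[1,0.08,-0.83,-0.01,0.0],[1,0.0,0.0,0.8,0.0]]
[[1,0.0,0.0,0.8,0.0],[1,0.0,0.0,0.8,0.0]]
n 14
```

Request:
{"method": "move_arm", "body": {"deltas": [[1, 0.09, -0.83, -0.01, 0.0], [1, 0.09, -0.82, -0.01, 0.0], [1, 0.09, -0.83, -0.01, 0.0], [1, 0.09, -0.82, -0.01, 0.0], [1, 0.09, -0.83, -0.01, 0.0], [1, 0.09, -0.82, -0.01, 0.0], [1, 0.08, -0.83, -0.01, 0.0], [1, 0.09, -0.82, -0.01, 0.0], [1, 0.08, -0.83, -0.01, 0.0], [1, 0.09, -0.82, -0.02, 0.001], [1, 0.08, -0.83, -0.01, 0.0], [1, 0, 0, 0, 0]]}}

```text
time: 67.6
ee_pos: [0.5171, -0.3846, 0.1594]
eef_rot: [0.038, 0.999, -0.0, -0.001]
ft_force: [0.8, -0.4, 0.1]
width: 0.0868
```

Request:
{"method": "move_arm", "body": {"deltas": [[1, 0, 0, 0.8, 0], [1, 0, 0, 0.8, 0], [1, 0, 0, 0, 0], [1, 0, 0, 0, 0]]}}

```text
time: 67.93
ee_pos: [0.5187, -0.3789, 0.1198]
eef_rot: [0.035, 0.999, 0.001, -0.001]
ft_force: [-0.8, 1.0, 0.3]
width: 0.0871
```

Run:
```python
from h import *
s=pr();print(theta(s),w2m(s['ee_pos']),np.round(s['joint_positions'],2));snap('wrist','w20')
R=Ro.from_quat(s['eef_rot'])
for l in ['lid_handle','lid']:
  for a,x in find('wrist',l,st=s)[:2]: print(l,a,w2m(x),x[2],'tool',(R.inv().apply(x-s['ee_pos'])*1e3).round(1))
plan([([.5188,-.3795,.0235],np.pi+MY,.6)],1)
```

```text
t 67.93 p [ 0.5187 -0.3789  0.1198] q [ 3.480e-02  9.994e-01  9.000e-04 -1.000e-03] f [-0.8  1.   0.3] w 0.0871
3.072054603418961 [ -27.83488639 -280.53157369] [ 1.21  0.62 -0.92  1.5   0.5   1.28  1.74]
lid_handle 0.78 [ -27.59500589 -284.12589754] 0.0428 tool [-0.4 -3.7 77. ]
lid_handle 0.59 [-138.24629655 -467.41403647] 0.0045 tool [ 110.3 -187.   115.2]
lid 0.6 [ -28.69930627 -284.10307957] 0.0163 tool [  0.6  -3.7 103.5]
[[1,0.01,0.0,0.56,0.0],[1,0.01,0.0,0.56,0.0],[1,0.01,0.0,0.56,0.0],[1,0.0,0.0,0.57,0.0],[1,0.01,0.0,0.56,0.0],[1,0.0,0.0,0.57,0.0],[1,0.01,0.0,0.56,0.0]]
n 7
```

View pics/w20.png

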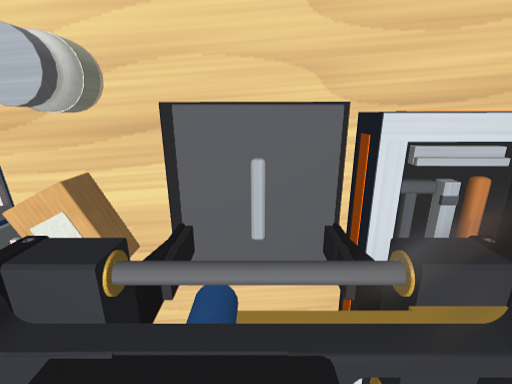

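The handle is centred at (258,200) between the fingers. I descend and grip.

Request:
{"method": "move_arm", "body": {"deltas": [[1, 0.01, 0.0, 0.56, 0.0], [1, 0.01, 0.0, 0.56, 0.0], [1, 0.01, 0.0, 0.56, 0.0], [1, 0.0, 0.0, 0.57, 0.0], [1, 0.01, 0.0, 0.56, 0.0], [1, 0.0, 0.0, 0.57, 0.0], [1, 0.01, 0.0, 0.5, 0.0], [-1, 0, 0, 0, 0], [-1, 0, 0, 0, 0], [-1, 0, 0, 0, 0], [-1, 0, 0, 0, 0], [-1, 0, 0, 0, 0]]}}

```text
time: 69.08
ee_pos: [0.5186, -0.3798, 0.0247]
eef_rot: [0.035, 0.999, -0.0, 0.001]
ft_force: [0.1, -0.2, -0.3]
width: 0.0617
```

Request:
{"method": "move_arm", "body": {"deltas": [[-1, 0, 0, 0, 0], [-1, 0, 0, 0, 0], [-1, 0, 0, 0, 0], [-1, 0, 0, 0, 0], [-1, 0, 0, 0, 0], [-1, 0, 0, 0, 0], [-1, 0, 0, 0, 0], [-1, 0, 0, 0, 0], [-1, 0, 0, 0, 0], [-1, 0, 0, 0, 0], [-1, 0, 0, 0, 0]]}}

```text
time: 70.0
ee_pos: [0.5181, -0.3795, 0.0238]
eef_rot: [0.035, 0.999, -0.0, 0.0]
ft_force: [0.6, 0.3, -0.2]
width: 0.0136
```

Run:
```python
from h import *
s=pr();t=theta(s);print(t,w2m(s['ee_pos']))
p=np.array(s['ee_pos'])
T=np.pi-.0684
q=np.array([.552,-.1849,0])
plan([(p+[0,0,.03],t,.3),(p+[0,0,.127],t,.7),(q+[0,0,.15],T,.6),(q+[0,0,.095],T,.5)],-1)
```

```text
t 70.0 p [ 0.5181 -0.3795  0.0238] q [ 0.035   0.9994 -0.      0.    ] f [ 0.6  0.3 -0.2] w 0.0136
3.0715516324348475 [ -28.41515084 -281.17312307]
[[-1,0.0,0.0,-0.3,0.0],[-1,0.0,0.0,-0.3,0.0],[-1,0.0,0.0,-0.3,0.0],[-1,0.0,0.0,-0.3,0.0],[-1,0.0,0.0,-0.65,0.0],[-1,0.0,0.0,-0.65,0.0],[-1,0.0,0.0,-0.65,0.0],[-1,0.0,0.0,-0.64,0.0],[-1,0.0,0.0,-0.65,0.0],[-1,0.0,0.0,-0.64,0.0],[-1,-0.06,0.56,0.0,0.0],[-1,-0.06,0.56,0.0,0.0]]
[[-1,-0.06,0.56,0.0,0.0],[-1,-0.06,0.56,0.0,0.0],[-1,-0.06,0.56,0.0,0.0],[-1,-0.06,0.56,0.0,0.0],[-1,-0.06,0.56,0.0,0.0],[-1,-0.06,0.56,0.0,0.0],[-1,-0.05,0.56,0.01,0.0],[-1,-0.06,0.56,0.0,0.0],[-1,-0.05,0.56,0.01,0.0],[-1,-0.06,0.57,0.0,0.0],[-1,-0.05,0.56,0.01,-0.001],[-1,-0.06,0.57,0.0,0.0]]
[[-1,0.0,0.0,0.44,0.0],[-1,0.0,0.0,0.44,0.0],[-1,0.0,0.0,0.44,0.0],[-1,0.0,0.0,0.44,0.0],[-1,0.0,0.0,0.44,0.0]]
n 29
```

Request:
{"method": "move_arm", "body": {"deltas": [[-1, 0.0, 0.0, -0.3, 0.0], [-1, 0.0, 0.0, -0.3, 0.0], [-1, 0.0, 0.0, -0.3, 0.0], [-1, 0.0, 0.0, -0.3, 0.0], [-1, 0.0, 0.0, -0.65, 0.0], [-1, 0.0, 0.0, -0.65, 0.0], [-1, 0.0, 0.0, -0.65, 0.0], [-1, 0.0, 0.0, -0.64, 0.0], [-1, 0.0, 0.0, -0.65, 0.0], [-1, 0.0, 0.0, -0.64, 0.0], [-1, -0.06, 0.56, 0.0, 0.0], [-1, -0.06, 0.56, 0.0, 0.0]], "squeeze": 45}}

```text
time: 71.0
ee_pos: [0.5235, -0.3516, 0.1523]
eef_rot: [0.036, 0.999, -0.001, 0.001]
ft_force: [0.1, 0.1, -3.1]
width: 0.0134
```

Request:
{"method": "move_arm", "body": {"deltas": [[-1, -0.06, 0.56, 0.0, 0.0], [-1, -0.06, 0.56, 0.0, 0.0], [-1, -0.06, 0.56, 0.0, 0.0], [-1, -0.06, 0.56, 0.0, 0.0], [-1, -0.06, 0.56, 0.0, 0.0], [-1, -0.06, 0.56, 0.0, 0.0], [-1, -0.05, 0.56, 0.01, 0.0], [-1, -0.06, 0.56, 0.0, 0.0], [-1, -0.05, 0.56, 0.01, 0.0], [-1, -0.06, 0.57, 0.0, 0.0], [-1, -0.05, 0.56, 0.01, -0.001], [-1, -0.06, 0.57, 0.0, 0.0]]}}

```text
time: 72.0
ee_pos: [0.5522, -0.1836, 0.15]
eef_rot: [0.034, 0.999, -0.0, 0.0]
ft_force: [0.3, -0.3, -2.8]
width: 0.0136
```

Request:
{"method": "move_arm", "body": {"deltas": [[-1, 0, 0, 0.44, 0], [-1, 0, 0, 0.44, 0], [-1, 0, 0, 0.44, 0], [-1, 0, 0, 0.44, 0], [-1, 0, 0, 0, 0], [-1, 0, 0, 0, 0], [-1, 0, 0, 0, 0]]}}

```text
time: 72.58
ee_pos: [0.5521, -0.1852, 0.1062]
eef_rot: [0.034, 0.999, 0.0, 0.0]
ft_force: [0.0, -0.5, -2.1]
width: 0.0136
```

Run:
```python
from h import *
s=pr();t=theta(s);print(t,w2m(s['ee_pos']))
snap('wrist','w21');snap('side','s21')
R=Ro.from_quat(s['eef_rot'])
for l in ['lid_handle','lid','well_rim']:
  for a,x in find('wrist',l,st=s)[:2]: print(l,a,w2m(x),x[2],'tool',(R.inv().apply(x-s['ee_pos'])*1e3).round(1))
q=np.array([.552,-.1849,0]);T=np.pi-.0684
plan([(q+[0,0,.078],T,.3),(q+[0,0,.067],T,.15)],-1)
```

```text
t 72.58 p [ 0.5521 -0.1852  0.1062] q [3.450e-02 9.994e-01 1.000e-04 1.000e-04] f [ 0.  -0.5 -2.1] w 0.0136
3.0726113133714503 [ -8.03327967 -84.94984349]
lid_handle 0.77 [ -5.33601368 -86.88599978] 0.1233 tool [ -2.7  -1.9 -17.1]
lid 0.96 [-11.37062584 -92.32138901] 0.0977 tool [ 3.3 -7.4  8.5]
[[-1,0.0,0.0,0.29,0.0],[-1,0.0,0.0,0.28,0.0],[-1,0.01,0.0,0.29,0.0],[-1,0.0,0.01,0.28,0.0],[-1,0.0,0.0,0.15,0.0],[-1,0.0,0.0,0.15,0.0],[-1,0.0,0.0,0.14,0.0]]
n 7
```

View pics/w21.png

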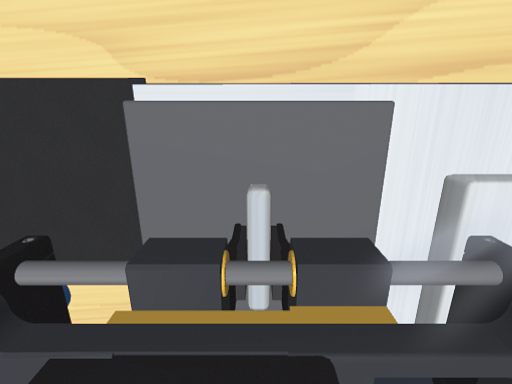

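View pics/s21.png

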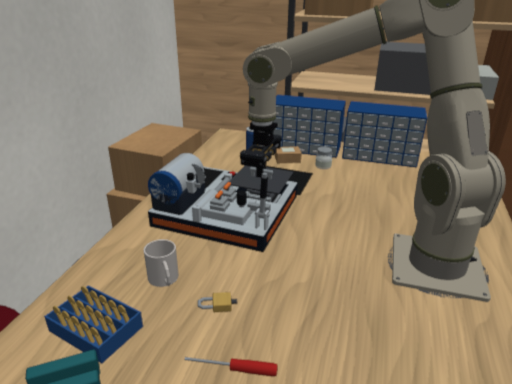

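The lid is level and gripped (124-394, 101+), square to the deck. I lower it into the mouth.

Request:
{"method": "move_arm", "body": {"deltas": [[-1, 0.0, 0.0, 0.29, 0.0], [-1, 0.0, 0.0, 0.28, 0.0], [-1, 0.01, 0.0, 0.29, 0.0], [-1, 0.0, 0.01, 0.28, 0.0], [-1, 0.0, 0.0, 0.15, 0.0], [-1, 0.0, 0.0, 0.15, 0.0], [-1, 0.0, 0.0, 0.1, 0.0], [-1, 0, 0, 0, 0], [-1, 0, 0, 0, 0]]}}

```text
time: 73.58
ee_pos: [0.5519, -0.1846, 0.0676]
eef_rot: [0.034, 0.999, -0.0, 0.0]
ft_force: [-0.7, -0.6, -2.6]
width: 0.0133
```

Request:
{"method": "move_arm", "body": {"deltas": [[-1, 0, 0, 0.04, 0], [-1, 0, 0, 0.04, 0], [-1, 0, 0, 0, 0]]}}

```text
time: 73.83
ee_pos: [0.5521, -0.1847, 0.0667]
eef_rot: [0.034, 0.999, -0.0, 0.0]
ft_force: [-4.2, 2.0, 8.7]
width: 0.0132
```

Request:
{"method": "move_arm", "body": {"deltas": [[0.3, 0, 0, -0.04, 0], [0.3, 0, 0, 0, 0], [0.3, 0, 0, 0, 0], [0.3, 0, 0, 0, 0], [0.3, 0, 0, -0.4, 0], [0.5, 0, 0, -0.8, 0], [1, 0, 0, -0.9, 0], [1, 0, 0, -0.9, 0], [1, 0, 0, -0.9, 0], [1, 0, 0, -0.9, 0]], "squeeze": 20}}

```text
time: 74.67
ee_pos: [0.5518, -0.1844, 0.1884]
eef_rot: [0.034, 0.999, -0.0, 0.0]
ft_force: [0.9, -0.8, 0.1]
width: 0.0724
```

Run:
```python
from h import *
s=pr();t=theta(s);print(t,w2m(s['ee_pos']))
snap('wrist','w22');snap('side','s22')
for l in ['lid_handle','lid']:
  print(l,[(a,w2m(x),x[2]) for a,x in find('wrist',l,st=s)[:1]],[(a,w2m(x),x[2]) for a,x in find('side',l)[:1]])
print([(a,w2m(x),x[2]) for a,x in find('side','carriage_grip')[:1]])
T=np.pi+MY
plan([(m2w(-18,60,195),T,.85),(m2w(-18,110,195),T,.85),(m2w(-18,110,108),T,.7)],1)
```

```text
t 74.67 p [ 0.5518 -0.1844  0.1884] q [ 3.400e-02  9.994e-01 -1.000e-04  2.000e-04] f [ 0.9 -0.8  0.1] w 0.0724
3.0735542249301306 [ -8.46597894 -84.20299969]
lid_handle [(0.8, array([ -7.31712711, -87.22539568]), np.float64(0.0833))] [(0.76, array([ -9.64279561, -84.08035735]), np.float64(0.085))]
lid [] [(0.73, array([-15.41643795, -86.08910175]), np.float64(0.0535))]
[(0.77, array([-18.29940118, 106.58110488]), np.float64(0.1258))]
[[1,0.05,0.83,-0.05,0.0],[1,0.05,0.82,-0.05,0.0],[1,0.05,0.83,-0.05,0.0],[1,0.05,0.82,-0.06,0.0],[1,0.05,0.83,-0.05,0.0],[1,0.05,0.82,-0.06,0.0],[1,0.05,0.83,-0.05,0.001],[1,0.0,0.67,0.0,0.0],[1,0.0,0.66,0.0,0.0],[1,0.0,0.67,0.0,0.0],[1,0.0,0.0,0.7,0.0],[1,0.0,0.0,0.69,0.0]]
[[1,0.0,0.0,0.7,0.0],[1,0.0,0.0,0.69,0.0],[1,0.0,0.0,0.7,0.0]]
n 15
```

View pics/w22.png

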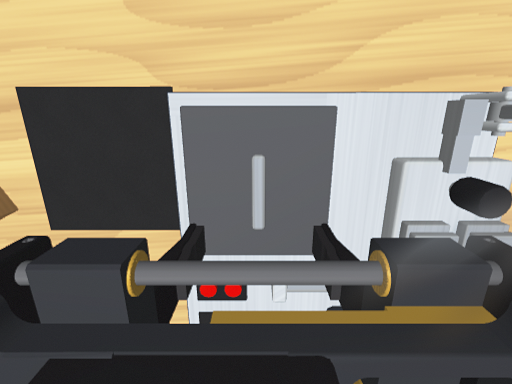

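The lid sits square and flush (180-336, 106-252), with the handle height as at the start. To keep the camera side clear of the upright lever, I turn back half a turn on the way to the knob.

Run:
```python
from h import *
T=MY;d=MY-theta(r.read_state())
plan([(m2w(-18,0,230),T,.85,d*.6),(m2w(-18,109,230),T,.85,d*.4),(m2w(-18,109,190),T,.85,0)],1)
```

```text
[[1,0.02,0.21,-0.11,0.075],[1,0.05,0.21,-0.11,0.075],[1,0.07,0.2,-0.11,0.075],[1,0.09,0.19,-0.11,0.075],[1,0.12,0.18,-0.11,0.075],[1,0.14,0.16,-0.11,0.075],[1,0.15,0.15,-0.11,0.075],[1,0.17,0.13,-0.11,0.075],[1,0.18,0.11,-0.11,0.075],[1,0.2,0.08,-0.11,0.075],[1,0.2,0.06,-0.11,0.075],[1,0.21,0.04,-0.11,0.075]]
[[1,0.21,0.01,-0.11,0.075],[1,0.21,-0.02,-0.11,0.075],[1,0.21,-0.04,-0.12,0.075],[1,0.2,-0.06,-0.11,0.076],[1,0.38,-0.12,0.0,0.073],[1,0.36,-0.17,0.0,0.073],[1,0.34,-0.2,0.0,0.073],[1,0.31,-0.24,0.0,0.073],[1,0.28,-0.28,0.0,0.073],[1,0.25,-0.31,0.0,0.073],[1,0.21,-0.33,0.0,0.072],[1,0.18,-0.36,0.0,0.073]]
[[1,0.13,-0.37,0.0,0.072],[1,0.09,-0.39,0.0,0.073],[1,0.05,-0.39,0.0,0.072],[1,0.0,0.0,0.8,0.0],[1,0.0,0.0,0.8,0.0]]
n 29
```

Request:
{"method": "move_arm", "body": {"deltas": [[1, 0.02, 0.21, -0.11, 0.075], [1, 0.05, 0.21, -0.11, 0.075], [1, 0.07, 0.2, -0.11, 0.075], [1, 0.09, 0.19, -0.11, 0.075], [1, 0.12, 0.18, -0.11, 0.075], [1, 0.14, 0.16, -0.11, 0.075], [1, 0.15, 0.15, -0.11, 0.075], [1, 0.17, 0.13, -0.11, 0.075], [1, 0.18, 0.11, -0.11, 0.075], [1, 0.2, 0.08, -0.11, 0.075], [1, 0.2, 0.06, -0.11, 0.075], [1, 0.21, 0.04, -0.11, 0.075]]}}

```text
time: 76.02
ee_pos: [0.5492, -0.1206, 0.2188]
eef_rot: [0.677, 0.736, -0.0, -0.001]
ft_force: [-0.4, -0.1, -0.3]
width: 0.0872
```

Request:
{"method": "move_arm", "body": {"deltas": [[1, 0.21, 0.01, -0.11, 0.075], [1, 0.21, -0.02, -0.11, 0.075], [1, 0.21, -0.04, -0.12, 0.075], [1, 0.2, -0.06, -0.11, 0.076], [1, 0.38, -0.12, 0.0, 0.073], [1, 0.36, -0.17, 0.0, 0.073], [1, 0.34, -0.2, 0.0, 0.073], [1, 0.31, -0.24, 0.0, 0.073], [1, 0.28, -0.28, 0.0, 0.073], [1, 0.25, -0.31, 0.0, 0.073], [1, 0.21, -0.33, 0.0, 0.072], [1, 0.18, -0.36, 0.0, 0.073]]}}

```text
time: 77.02
ee_pos: [0.5538, -0.0203, 0.2298]
eef_rot: [0.991, 0.132, -0.001, -0.0]
ft_force: [-0.6, 0.2, -0.3]
width: 0.087
```

Request:
{"method": "move_arm", "body": {"deltas": [[1, 0.13, -0.37, 0.0, 0.072], [1, 0.09, -0.39, 0.0, 0.073], [1, 0.05, -0.39, 0.0, 0.072], [1, 0.0, 0.0, 0.5, 0.0], [1, 0, 0, 0, 0], [1, 0, 0, 0, 0]]}}

```text
time: 77.52
ee_pos: [0.5556, 0.008, 0.2166]
eef_rot: [0.999, -0.033, -0.001, 0.0]
ft_force: [-0.1, -0.2, -0.1]
width: 0.0872
```

Run:
```python
from h import *
s=pr();t=theta(s);print(t,w2m(s['ee_pos']))
snap('wrist','w23')
print([(a,w2m(x),x[2]) for a,x in find('wrist','carriage_grip',st=s)[:1]])
plan([(m2w(-18,110,108),MY,.7)],1)
```

```text
t 77.52 p [0.5556 0.008  0.2166] q [ 9.994e-01 -3.330e-02 -1.400e-03  2.000e-04] f [-0.1 -0.2 -0.1] w 0.0872
-0.06657102104207334 [-18.08500534 107.98426709]
[(0.89, array([-16.43352036, 111.42346884]), np.float64(0.1253))]
[[1,0.0,-0.01,0.63,0.0],[1,0.0,-0.01,0.63,0.0],[1,0.0,-0.01,0.63,0.0],[1,-0.01,-0.01,0.63,0.0],[1,0.0,-0.01,0.62,0.0],[1,-0.01,-0.02,0.63,0.0],[1,0.0,-0.01,0.62,0.001]]
n 7
```

View pics/w23.png

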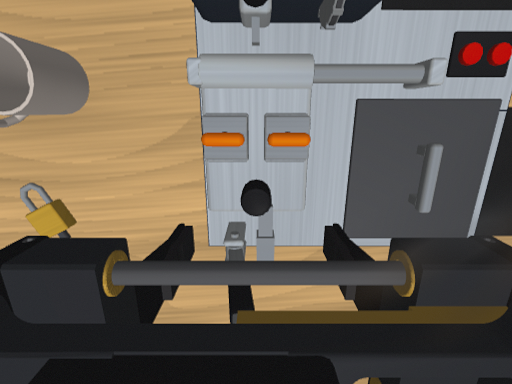

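The knob is at (257,197) between the fingers, and the lid is closed at (425,165). I descend, grip and slide right.

Request:
{"method": "move_arm", "body": {"deltas": [[1, 0.0, -0.01, 0.63, 0.0], [1, 0.0, -0.01, 0.63, 0.0], [1, 0.0, -0.01, 0.63, 0.0], [1, -0.01, -0.01, 0.63, 0.0], [1, 0.0, -0.01, 0.62, 0.0], [1, -0.01, -0.02, 0.63, 0.0], [1, 0.0, -0.01, 0.55, 0.001], [-1, 0, 0, 0, 0], [-1, 0, 0, 0, 0], [-1, 0, 0, 0, 0], [-1, 0, 0, 0, 0], [-1, 0, 0, 0, 0]]}}

```text
time: 78.62
ee_pos: [0.5567, 0.0108, 0.1113]
eef_rot: [0.999, -0.036, 0.001, 0.0]
ft_force: [0.1, 0.1, 0.2]
width: 0.0616
```

Request:
{"method": "move_arm", "body": {"deltas": [[-1, 0, 0, 0, 0], [-1, 0, 0, 0, 0], [-1, 0, 0, 0, 0], [-1, 0, 0, 0, 0], [-1, 0, 0, 0, 0], [-1, 0, 0, 0, 0], [-1, 0, 0, 0, 0], [-1, 0, 0, 0, 0]]}}

```text
time: 79.28
ee_pos: [0.5561, 0.0106, 0.1103]
eef_rot: [0.999, -0.036, 0.0, 0.0]
ft_force: [-1.3, -3.0, 0.7]
width: 0.0299
```

Request:
{"method": "move_arm", "body": {"deltas": [[-1, 0, 0.36, 0, 0], [-1, 0, 0.36, 0, 0], [-1, 0, 0.36, 0, 0], [-1, 0, 0.36, 0, 0], [-1, 0, 0.36, 0, 0], [-1, 0, 0.36, 0, 0], [-1, 0, 0.36, 0, 0], [-1, 0, 0.36, 0, 0], [-1, 0, 0.36, 0, 0], [-1, 0, 0.36, 0, 0], [-1, 0, 0.36, 0, 0], [-1, 0, 0, 0, 0]]}}

```text
time: 80.28
ee_pos: [0.5492, -0.0892, 0.1103]
eef_rot: [0.999, -0.036, 0.0, -0.0]
ft_force: [4.8, 0.8, -3.6]
width: 0.0296
```

Run:
```python
from h import *
s=pr();print(w2m(s['ee_pos']))
```

```text
t 80.28 p [ 0.5492 -0.0892  0.1103] q [ 9.993e-01 -3.640e-02  4.000e-04 -4.000e-04] f [ 4.8  0.8 -3.6] w 0.0296
[-17.64982259  10.63138045]
```

Request:
{"method": "move_arm", "body": {"deltas": [[-1, 0, 0.12, 0, 0], [-1, 0, 0.12, 0, 0], [-1, 0, 0, 0, 0]]}}

```text
time: 80.53
ee_pos: [0.5493, -0.0894, 0.1103]
eef_rot: [0.999, -0.034, 0.001, -0.003]
ft_force: [5.2, 17.2, -3.1]
width: 0.0293
```

The carriage is on its right stop (machine y 10.6, with the stop force felt). I release it and go to the lever.

Run:
```python
from h import *
s=r.read_state(); p=np.array(s['ee_pos']);t=theta(s);T=1.501
print(w2m([.4855,.0361]))
plan([(p+[0,0,.11],t,.85),([.4857,.0352,.262],T,.8),([.4857,.0352,.24],T,.8)],0.3)
```

```text
[-89.99177499 131.12684864]
[[0.3,0.0,0.0,-0.73,0.0],[0.3,0.0,0.0,-0.73,0.0],[0.3,0.0,0.0,-0.74,0.0],[0.3,0.0,0.0,-0.73,0.0],[0.3,0.0,0.0,-0.74,0.0],[0.3,0.0,0.0,-0.73,0.0],[0.3,-0.21,-0.34,-0.12,-0.071],[0.3,-0.17,-0.36,-0.12,-0.071],[0.3,-0.12,-0.38,-0.12,-0.071],[0.3,-0.08,-0.39,-0.12,-0.071],[0.3,-0.04,-0.4,-0.12,-0.071],[0.3,0.01,-0.4,-0.12,-0.072]]
[[0.3,0.05,-0.4,-0.12,-0.071],[0.3,0.1,-0.39,-0.12,-0.072],[0.3,0.14,-0.37,-0.12,-0.071],[0.3,0.18,-0.36,-0.12,-0.072],[0.3,0.22,-0.33,-0.12,-0.071],[0.3,0.25,-0.31,-0.12,-0.072],[0.3,0.29,-0.28,-0.11,-0.071],[0.3,0.32,-0.24,-0.12,-0.072],[0.3,0.0,0.0,0.44,0.0],[0.3,0.0,0.0,0.44,0.0]]
n 22
```

Request:
{"method": "move_arm", "body": {"deltas": [[1, 0, -0.2, 0, 0], [1, 0, 0, 0, 0], [1, 0, 0, 0, 0], [1, 0, 0, 0, 0], [1, 0.0, 0.0, -0.73, 0.0], [1, 0.0, 0.0, -0.73, 0.0], [1, 0.0, 0.0, -0.74, 0.0], [0.3, 0.0, 0.0, -0.73, 0.0], [0.3, 0.0, 0.0, -0.74, 0.0], [0.3, 0.0, 0.0, -0.73, 0.0]]}}

```text
time: 81.37
ee_pos: [0.5485, -0.0898, 0.2212]
eef_rot: [0.999, -0.036, -0.0, 0.0]
ft_force: [0.1, 0.5, -0.4]
width: 0.0626
```

Request:
{"method": "move_arm", "body": {"deltas": [[0.3, -0.21, -0.34, -0.12, -0.071], [0.3, -0.17, -0.36, -0.12, -0.071], [0.3, -0.12, -0.38, -0.12, -0.071], [0.3, -0.08, -0.39, -0.12, -0.071], [0.3, -0.04, -0.4, -0.12, -0.071], [0.3, 0.01, -0.4, -0.12, -0.072], [0.3, 0.05, -0.4, -0.12, -0.071], [0.3, 0.1, -0.39, -0.12, -0.072], [0.3, 0.14, -0.37, -0.12, -0.071], [0.3, 0.18, -0.36, -0.12, -0.072], [0.3, 0.22, -0.33, -0.12, -0.071], [0.3, 0.25, -0.31, -0.12, -0.072]]}}

```text
time: 82.37
ee_pos: [0.4944, 0.0176, 0.2564]
eef_rot: [0.803, 0.596, -0.0, 0.0]
ft_force: [1.2, -0.1, -0.7]
width: 0.0563
```

Request:
{"method": "move_arm", "body": {"deltas": [[0.0, 0.29, -0.28, -0.11, -0.071], [0.0, 0.32, -0.24, -0.12, -0.072], [0, 0, 0, 0, 0], [0, 0, 0, 0, 0]]}}

```text
time: 82.7
ee_pos: [0.4858, 0.0354, 0.2622]
eef_rot: [0.734, 0.679, -0.0, 0.001]
ft_force: [0.1, -0.0, -0.4]
width: 0.0447
```

Run:
```python
from h import *
s=pr();t=theta(s);print(t,w2m(s['ee_pos']))
snap('wrist','w24');snap('side','s24')
for c in ('wrist','side'):
  for l in ['carriage_grip','lever_grip','lid_handle']: print(c,l,[(a,w2m(x),x[2]) for a,x in find(c,l,st=s)[:1]])
plan([([.4857,.0352,.168],1.501,.6)],0)
w=[]
for q in np.arange(1.5,-.01,-.1):
    w.append((m2w(-90,135-86*np.cos(q),100+86*np.sin(q)-15),1.501,.5))
w.append((m2w(-90,50,82),1.501,.5))
plan(w,-1,start=([.4857,.0352,.1685],1.501))
```

```text
t 82.7 p [0.4858 0.0354 0.2622] q [ 7.338e-01  6.794e-01 -2.000e-04  5.000e-04] f [ 0.1 -0.  -0.4] w 0.0447
1.49389204200992 [-89.64163162 130.42020013]
wrist carriage_grip []
wrist lever_grip [(0.92, array([-89.09432526, 125.47577936]), np.float64(0.1938))]
wrist lid_handle [(0.78, array([ -5.54068305, -85.39666757]), np.float64(0.0846))]
side carriage_grip [(0.78, array([-17.4844273 ,  10.60305625]), np.float64(0.1277))]
side lever_grip [(0.85, array([-90.1286828 , 124.50104633]), np.float64(0.1873))]
side lid_handle []
[[0,0.0,0.0,0.54,0.0],[0,0.0,0.0,0.54,0.0],[0,0.0,0.0,0.54,-0.001],[0,-0.01,0.0,0.53,0.0],[0,0.0,0.0,0.54,-0.001],[0,-0.01,0.0,0.53,0.0],[0,0.0,0.0,0.54,-0.001]]
n 7
[[-1,-0.05,-0.01,-0.09,0.0],[-1,-0.34,0.0,0.04,0.0],[-1,-0.34,0.0,0.08,0.0],[-1,-0.33,0.0,0.1,0.0],[-1,-0.31,0.0,0.14,0.0],[-1,-0.3,0.0,0.18,0.0],[-1,-0.28,0.0,0.2,0.0],[-1,-0.26,0.0,0.22,0.0],[-1,-0.23,0.0,0.25,0.0],[-1,-0.21,0.0,0.28,0.0],[-1,-0.18,0.0,0.29,0.0],[-1,-0.15,0.0,0.31,0.0]]
[[-1,-0.12,0.0,0.32,0.0],[-1,-0.08,0.0,0.34,0.0],[-1,-0.05,0.0,0.34,0.0],[-1,-0.02,0.0,0.34,0.0],[-1,0.04,0.0,0.12,0.0]]
n 17
```

View pics/w24.png

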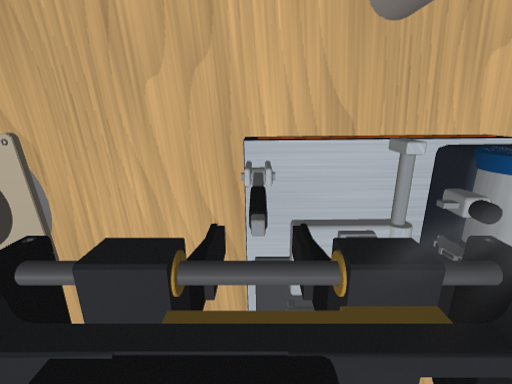

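View pics/s24.png

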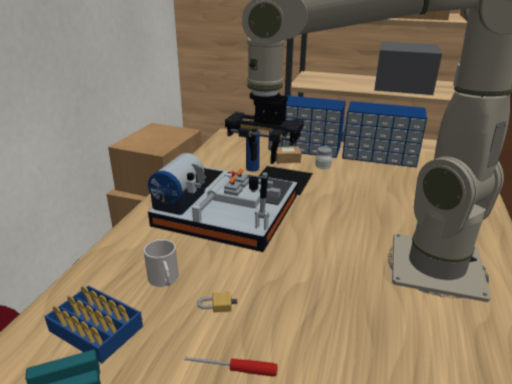

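The lever stands at about 1.46 rad with its grip at machine y 125, and the carriage is on the right. I descend on the sleeve and close.

Request:
{"method": "move_arm", "body": {"deltas": [[0, -0.08, 0.0, 0.54, -0.002], [0, -0.07, 0.0, 0.54, -0.002], [0, 0.0, 0.0, 0.54, -0.001], [0, 0, 0.0, 0.53, 0.0], [0, 0.0, 0.0, 0.54, 0], [0, 0, 0.0, 0.53, 0.0], [0, 0.0, 0.0, 0.5, 0], [-1, 0, 0, 0, 0], [-1, 0, 0, 0, 0], [-1, 0, 0, 0, 0], [-1, 0, 0, 0, 0], [-1, 0, 0, 0, 0]]}}

```text
time: 84.1
ee_pos: [0.4859, 0.0323, 0.1698]
eef_rot: [0.73, 0.684, 0.0, 0.001]
ft_force: [0.6, -0.6, -0.3]
width: 0.0181
```

Request:
{"method": "move_arm", "body": {"deltas": [[-1, 0, 0, 0, 0], [-1, 0, 0, 0, 0], [-1, 0, 0, 0, 0], [-1, 0, 0, 0, 0]]}}

```text
time: 84.43
ee_pos: [0.4851, 0.0323, 0.1697]
eef_rot: [0.73, 0.684, -0.0, 0.0]
ft_force: [-5.8, 0.1, 5.5]
width: 0.0158
```

Run:
```python
from h import *
s=pr();m=w2m(s['ee_pos']);print(m)
gz=s['ee_pos'][2]*1e3+19-100; gy=135-m[1]; rad=np.hypot(gy,gz); q0=np.arctan2(gz,gy); print(rad,q0)
w=[]
n=16
for q in np.linspace(q0,0,n+1)[1:]:
    w.append((m2w(-90,135-rad*np.cos(q),100+rad*np.sin(q)-19),1.501,.5))
plan(w,-1)
```

```text
t 84.43 p [0.4851 0.0323 0.1697] q [ 7.299e-01  6.836e-01 -4.000e-04  0.000e+00] f [-5.8  0.1  5.5] w 0.0158
[-90.08289379 127.34359941]
88.9944888512167 1.4846575426238666
[[-1,-0.33,0.0,0.04,0.003],[-1,-0.32,0.0,0.08,0.0],[-1,-0.31,0.0,0.1,0.0],[-1,-0.31,0.0,0.13,0.0],[-1,-0.28,0.0,0.16,0.0],[-1,-0.28,0.0,0.19,0.0],[-1,-0.25,0.0,0.21,0.0],[-1,-0.24,0.0,0.23,0.0],[-1,-0.21,0.0,0.25,0.0],[-1,-0.19,0.0,0.28,0.0],[-1,-0.16,0.0,0.28,0.0],[-1,-0.13,0.0,0.31,0.0]]
[[-1,-0.11,0.0,0.31,0.0],[-1,-0.07,0.0,0.32,0.0],[-1,-0.05,0.0,0.33,0.0],[-1,-0.01,0.0,0.33,0.0]]
n 16
```

Request:
{"method": "move_arm", "body": {"deltas": [[-1, -0.33, 0.0, 0.04, 0.0], [-1, -0.32, 0.0, 0.08, 0.0], [-1, -0.31, 0.0, 0.1, 0.0], [-1, -0.31, 0.0, 0.13, 0.0], [-1, -0.28, 0.0, 0.16, 0.0], [-1, -0.28, 0.0, 0.19, 0.0], [-1, -0.25, 0.0, 0.21, 0.0], [-1, -0.24, 0.0, 0.23, 0.0], [-1, -0.21, 0.0, 0.25, 0.0], [-1, -0.19, 0.0, 0.28, 0.0]]}}

```text
time: 85.27
ee_pos: [0.4806, -0.0352, 0.1274]
eef_rot: [0.73, 0.684, -0.0, -0.0]
ft_force: [-3.2, 3.8, 1.9]
width: 0.0158
```

Request:
{"method": "move_arm", "body": {"deltas": [[-1, -0.16, 0.0, 0.28, 0.0], [-1, -0.13, 0.0, 0.31, 0.0], [-1, -0.11, 0.0, 0.31, 0.0], [-1, -0.07, 0.0, 0.32, 0.0], [-1, -0.05, 0.0, 0.33, 0.0], [-1, -0.01, 0.0, 0.2, 0.0], [-1, 0, 0, 0, 0], [-1, 0, 0, 0, 0]]}}

```text
time: 85.93
ee_pos: [0.4797, -0.0486, 0.0832]
eef_rot: [0.73, 0.684, -0.0, -0.0]
ft_force: [-3.2, 3.5, -1.8]
width: 0.0155
```

Run:
```python
from h import *
s=pr();print(w2m(s['ee_pos']))
snap('wrist','w25');snap('side','s25')
for c in ('wrist','side'):
  for l in ['carriage_grip','lever_grip','lever_pivot']: print(c,l,[(a,w2m(x),x[2]) for a,x in find(c,l,st=s)[:1]])
```

```text
t 85.93 p [ 0.4797 -0.0486  0.0832] q [ 7.297e-01  6.837e-01 -4.000e-04 -5.000e-04] f [-3.2  3.5 -1.8] w 0.0155
[-89.86538752  46.22154398]
wrist carriage_grip []
wrist lever_grip [(0.63, array([-88.3044549 ,  48.44237034]), np.float64(0.1062))]
wrist lever_pivot [(0.93, array([-91.97254225, 136.50147058]), np.float64(0.1016))]
side carriage_grip [(0.78, array([-18.65534648,   8.71653875]), np.float64(0.1258))]
side lever_grip [(0.69, array([-89.75365652,  46.23560469]), np.float64(0.0986))]
side lever_pivot [(0.7, array([-92.98075776, 133.72415147]), np.float64(0.1013))]
```

View pics/w25.png

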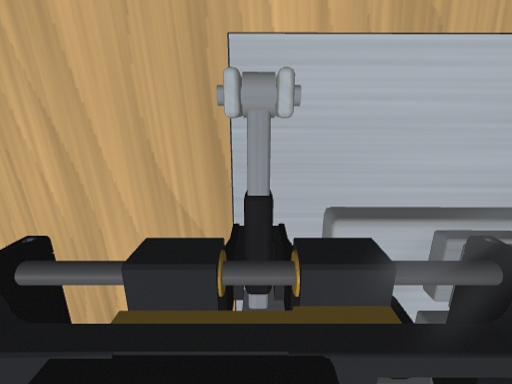

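The lever is nearly level. I press the last bit down until the stop is felt.

Request:
{"method": "move_arm", "body": {"deltas": [[-1, 0, 0, 0.06, 0], [-1, 0, 0, 0.05, 0], [-1, 0, 0, 0, 0]]}}

```text
time: 86.58
ee_pos: [0.4797, -0.0487, 0.0809]
eef_rot: [0.73, 0.684, -0.0, -0.0]
ft_force: [-4.9, 1.9, -0.2]
width: 0.0157
```

Request:
{"method": "move_arm", "body": {"deltas": [[-0.08, 0, 0, 0, 0], [-0.08, 0, 0, 0, 0], [-0.08, 0, 0, 0, 0], [-0.08, 0, 0, -0.4, 0], [-0.08, 0, 0, -0.8, 0], [-0.5, 0, 0, -0.8, 0], [-1, -0.3, 0, 0, 0], [-1, 0, 0, 0, 0], [-1, 0, 0, 0, 0], [-1, 0, 0, 0, 0]]}}

```text
time: 87.42
ee_pos: [0.4793, -0.0563, 0.1304]
eef_rot: [0.73, 0.684, -0.0, -0.0]
ft_force: [0.5, 0.8, -0.6]
width: 0.0145
```

Request:
{"method": "move_arm", "body": {"deltas": [[-1, 0, 0, 0.2, 0], [-1, 0, 0, 0.2, 0], [-1, 0, 0, 0.2, 0], [-1, 0, 0, 0, 0]]}}

```text
time: 87.75
ee_pos: [0.4788, -0.0561, 0.1142]
eef_rot: [0.73, 0.684, -0.001, -0.001]
ft_force: [-0.8, 0.3, -0.3]
width: 0.0009
```

Request:
{"method": "move_arm", "body": {"deltas": [[-1, 0, 0, 0.1, 0], [-1, 0, 0, 0.06, 0], [-1, 0, 0, 0, 0]]}}

```text
time: 88.0
ee_pos: [0.4796, -0.0562, 0.1115]
eef_rot: [0.73, 0.684, -0.0, -0.0]
ft_force: [-0.9, -0.0, -0.4]
width: 0.0011
```

Request:
{"method": "move_arm", "body": {"deltas": [[-1, 0, 0, 0.06, 0], [-1, 0, 0, 0, 0]]}}

```text
time: 88.17
ee_pos: [0.4799, -0.0563, 0.1104]
eef_rot: [0.73, 0.684, 0.0, 0.0]
ft_force: [-0.9, -0.2, 1.6]
width: 0.0003
```

Request:
{"method": "move_arm", "body": {"deltas": [[-1, 0, 0, 0.05, 0], [-1, 0, 0, 0.05, 0], [-1, 0, 0, 0, 0]]}}

```text
time: 88.42
ee_pos: [0.4802, -0.0564, 0.1096]
eef_rot: [0.73, 0.684, -0.0, 0.001]
ft_force: [-9.1, 0.7, 24.6]
width: 0.0004
```

A hard stop at z = 0.1096 with 25 N matches the level sleeve's top at 0.110. I retreat and check.

Request:
{"method": "move_arm", "body": {"deltas": [[-1, 0, 0, -0.3, 0], [-1, 0, 0, -0.8, 0], [-1, 0, 0, -0.9, 0], [-1, 0, 0, -0.9, 0], [-1, 0, 0, -0.9, 0], [-1, 0, 0, -0.9, 0], [-1, 0, 0, -0.9, 0], [-1, 0.0, -0.5, -0.5, 0], [-1, 0, -0.8, 0, 0], [-1, 0, -0.8, 0, 0], [-1, 0, 0, 0, 0], [-1, 0, 0, 0, 0]]}}

```text
time: 89.42
ee_pos: [0.427, -0.0531, 0.2607]
eef_rot: [0.73, 0.683, -0.0, 0.001]
ft_force: [0.3, -0.0, 0.1]
width: 0.0004
```

Run:
```python
from h import *
s=pr();print(w2m(s['ee_pos']))
for c in ('wrist','side','scene'):
  snap(c,'f'+c)
  for l in ['carriage_grip','lever_grip','lever_pivot','lid_handle']: print(c,l,[(a,w2m(x).round(1),x[2]) for a,x in find(c,l,st=s)[:1]])
for l in ['padlock','mug','spray_can','pin_jar','cylinder_box','screwdriver']:
  print(l,find('scene',l)[:1])
```

```text
t 89.42 p [ 0.427  -0.0531  0.2607] q [ 7.301e-01  6.833e-01 -3.000e-04  1.000e-03] f [ 0.3 -0.   0.1] w 0.0004
[-142.11354866   38.0054825 ]
wrist carriage_grip [(0.86, array([-15.3,  10.5]), np.float64(0.1271))]
wrist lever_grip [(0.89, array([-89. ,  44.6]), np.float64(0.1029))]
wrist lever_pivot [(0.55, array([-92.1, 130.6]), np.float64(0.1046))]
wrist lid_handle [(0.55, array([ -1.3, -86.2]), np.float64(0.0838))]
side carriage_grip [(0.69, array([-17.9,   9.7]), np.float64(0.1267))]
side lever_grip [(0.55, array([-91.4,  45.7]), np.float64(0.0974))]
side lever_pivot [(0.56, array([-91.7, 132. ]), np.float64(0.0991))]
side lid_handle [(0.87, array([ -8.5, -85.5]), np.float64(0.0824))]
scene carriage_grip [(0.85, array([-20.4,   9.1]), np.float64(0.1212))]
scene lever_grip [(0.53, array([-86.1,  45.4]), np.float64(0.1002))]
scene lever_pivot [(0.7, array([-88.9, 136.4]), np.float64(0.1019))]
scene lid_handle [(0.8, array([ -4.3, -87.1]), np.float64(0.0866))]
padlock [(0.45, array([0.5067, 0.3165, 0.0055]))]
mug [(0.78, array([0.6912, 0.2604, 0.0028]))]
spray_can [(0.58, array([ 0.6538, -0.442 , -0.0047]))]
pin_jar [(0.73, array([ 0.3897, -0.5492,  0.0062]))]
cylinder_box [(0.71, array([ 0.5475, -0.574 , -0.0041]))]
screwdriver [(0.57, array([ 4.261e-01,  4.828e-01, -1.000e-04]))]
```

View pics/fwrist.png

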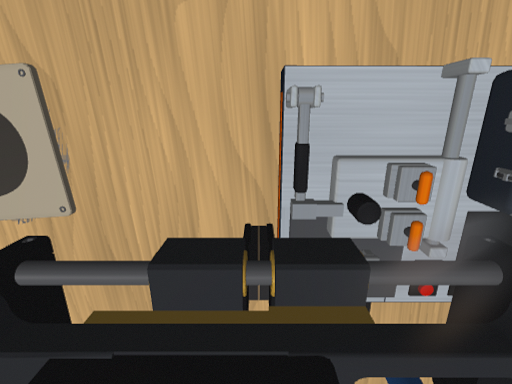

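View pics/fscene.png

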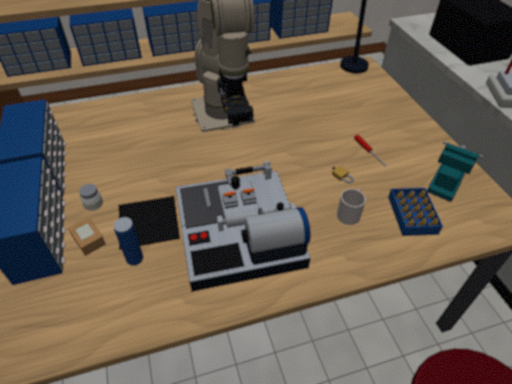

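View pics/fside.png

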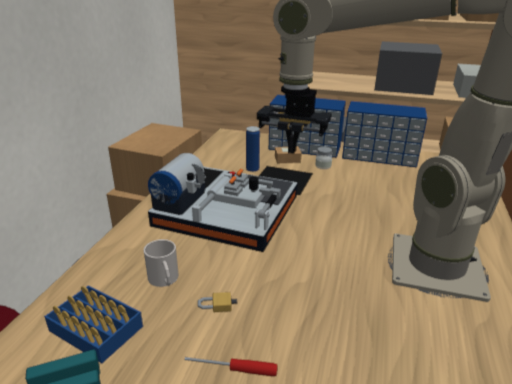

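The lever is level (302,165) with its nose against the lug, the carriage knob (364,207) is at the right, the lid is closed under the carriage, and the other things are where they were. The robot touches nothing, so I hand the job in.

```bash
python3 -c "
from h import *
print(r.close_job()); pr()"
```

```text
the job is handed in; nothing more can be done
None
the job is handed in; nothing more can be done
```

The job is done and handed in at about 90 s of the 210 s allowed. I did the steps in the order asked:
- I swung the lever up and slid the carriage to its left stop.
- I laid the lid on the mat and put all four tools flat in the well. I nudged the adapter to the well's front wall to make room.
- I fitted the lid, slid the carriage to its right stop, and swung the lever down.

**What the last checks showed**
- **Lid:** it dropped fully into the mouth and its handle sits at the closed height, about 83–87 mm against 84 expected. The wrist and scene networks put the handle up to 9 mm off in machine x (the side camera put it within 2 mm). I took those as noise, since the block had gone fully in.
- **Carriage:** the knob is at machine y of about 9–10.5 mm (10 expected), and I felt the right stop at 17 N.
- **Lever:** the first lowering ended without feeling a stop, so I pressed on the sleeve. It stopped hard at z = 0.1096 m with 25 N, which matches level. The three cameras put the grip at 97–103 mm, against 100 expected.
- **Other things:** the padlock, mug, spray can, jar, box and screwdriver are where they were to within the networks' accuracy, and no tools are left on the bench.

No check failed. I noticed no tool being knocked aside and no slackening of the grip.

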